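Strip the test jig and put the calibration standards away

TASK

Undo the test jig's captive hex nut by hand, turning it anticlockwise until it comes up against its stop so that the yellow strap swings clear, then take the white standard out of the jig. Put the white standard and every coloured standard lying on the bench back in the tray, each lying fully down in the bay of its own colour, and turn the nut clockwise up to its stop again once the jig is empty. Leave the other things on the bench where they are.

Things in the scene. Friction and masses are not known exactly. Their poses are not given: they have to be found in the camera images.
- std_red: Calibration standard: red square block 36 mm long, 24 x 24 mm across, with a round metal connector (20 mm dia., 10 mm long) on each end; 56 mm long in all, 80 g +-30%. Origin at its middle, 12 mm above what it lies on; x along its length. Any side may be up, either end may lead. Lies on the bench; may be absent (None).
- std_yellow: Calibration standard: yellow square block 36 mm long, 24 x 24 mm across, with a round metal connector (20 mm dia., 10 mm long) on each end; 56 mm long in all, 80 g +-30%. Origin at its middle, 12 mm above what it lies on; x along its length. Any side may be up, either end may lead. Lies on the bench; may be absent (None).
- std_green: Calibration standard: green square block 36 mm long, 24 x 24 mm across, with a round metal connector (20 mm dia., 10 mm long) on each end; 56 mm long in all, 80 g +-30%. Origin at its middle, 12 mm above what it lies on; x along its length. Any side may be up, either end may lead. Lies on the bench; may be absent (None).
- std_blue: Calibration standard: blue square block 36 mm long, 24 x 24 mm across, with a round metal connector (20 mm dia., 10 mm long) on each end; 56 mm long in all, 80 g +-30%. Origin at its middle, 12 mm above what it lies on; x along its length. Any side may be up, either end may lead. Lies on the bench; may be absent (None).
- std_white: Calibration standard: white square block 36 mm long, 24 x 24 mm across, with a round metal connector (20 mm dia., 10 mm long) on each end; 56 mm long in all, 80 g +-30%. Origin at its middle, 12 mm above what it lies on; x along its length. Any side may be up, either end may lead. Starts in the jig's cradle under the strap; always present.
- seat_red (a point): Where the red standard's middle belongs in its tray bay: red floor, red tab at the -x end. Recess 62 mm (x) x 30 mm (y), z up, grey walls 5 mm high; this point is 12 mm over the bay's floor, 22 mm over the bench, 7 mm over the wall tops. The black tray is fixed and has five bays side by side, 55 mm apart along y; which colour is where varies.
- seat_yellow (a point): Where the yellow standard's middle belongs in its tray bay: yellow floor, yellow tab at the -x end. Recess 62 mm (x) x 30 mm (y), z up, grey walls 5 mm high; this point is 12 mm over the bay's floor, 22 mm over the bench, 7 mm over the wall tops. The black tray is fixed and has five bays side by side, 55 mm apart along y; which colour is where varies.
- seat_green (a point): Where the green standard's middle belongs in its tray bay: green floor, green tab at the -x end. Recess 62 mm (x) x 30 mm (y), z up, grey walls 5 mm high; this point is 12 mm over the bay's floor, 22 mm over the bench, 7 mm over the wall tops. The black tray is fixed and has five bays side by side, 55 mm apart along y; which colour is where varies.
- seat_blue (a point): Where the blue standard's middle belongs in its tray bay: blue floor, blue tab at the -x end. Recess 62 mm (x) x 30 mm (y), z up, grey walls 5 mm high; this point is 12 mm over the bay's floor, 22 mm over the bench, 7 mm over the wall tops. The black tray is fixed and has five bays side by side, 55 mm apart along y; which colour is where varies.
- seat_white (a point): Where the white standard's middle belongs in its tray bay: white floor, white tab at the -x end. Recess 62 mm (x) x 30 mm (y), z up, grey walls 5 mm high; this point is 12 mm over the bay's floor, 22 mm over the bench, 7 mm over the wall tops. The black tray is fixed and has five bays side by side, 55 mm apart along y; which colour is where varies.
- cradle (a point): Middle of the white standard's place in the test jig (fixed aluminium plate 90 x 130 x 6 mm), 18 mm above the bench; x along the standard. Low dark rails around it rise to 12 mm above the bench.
- nut_grip (a point): On the upright axis of the jig's captive brass hex nut, 62 mm from the cradle point, 52 mm above the bench. Nut 22 mm across flats, 40 to 60 mm above the bench. Turns with the nut: a pair of flats faces +y and -y, the others are 60 and 120 degrees round. The nut carries a yellow strap 16 mm wide, 34 to 40 mm above the bench, reaching 80 mm out along +y; it clears the white standard by 4 mm.
- clamp_nut (a joint): Turn of the captive hex nut with its strap, rad: 0 is the clamped stop (strap square across the cradle), 2.2 the open stop; grows anticlockwise seen from above. Slight friction (0.1 N m), no spring, stays where left. Starts between 0 and 0.4.
- mouse: Black computer mouse, 100 x 58 x 32 mm; leave alone. Origin on its underside.
- spanner: Steel spanner, 160 mm, lying flat; leave alone. Origin on its underside.
- cap_dish: Small white dish, 64 mm across, 22 mm high; leave alone. Origin on its underside.
- usb_module: Blue electronic module with brass end connectors, 55 x 90 x 26 mm; leave alone. Origin on its underside.
- driver: Orange screwdriver, 170 mm, lying; leave alone. Origin on its underside.
There are look-alikes about, which are no part of the job. What is shaped like the std_yellow but orange is not meant. Leave any orange look-alike of the std_red alone.

How it is judged:
By the outcome, as a careful person would: the job done as asked, in the order asked, and still so for the second after the job is handed in, with the robot touching nothing.
Of std_red, std_yellow, std_green, std_blue only 3 to 4 are there at a start; the rules pass over those that are not, and their reading is None.
At some moment in a run one of std_red, std_yellow, std_green, std_blue may be knocked a few centimetres aside while the robot is not near it.
Once in a run the grip may slacken for a moment while it holds something.
It also fails if it takes over 210 s, if anything falls off the work surface, if the arm or the gripper's body presses on something with over 40 N, if the wrist force passes 120 N, or if a joint passes its speed limit or range.

ROBOT

A 7-joint arm with a two-finger parallel gripper is mounted at the origin on the work surface. World frame = base frame: x ahead of the robot, y to its left, z up, the work surface at z = 0. Lengths are in mm, angles in rad, forces in N, time in s.
With the tool pointing down it reaches from about 400 to 850 mm from the base axis. Payload 10.4 kg.
Tool frame: the origin (TCP) lies midway between the tips of the shut fingers; the grasp point (between the pads) lies hold_point_z behind it (hold_point_z is the distance from the TCP to the grasp point, in mm); y points along the fingers, z is the direction in which the jaws open and shut, and the axes are right-handed (so a half turn about y gives the same grasp; the last joint's range is limited). The gripper opens to 87 mm and grips with 3 to 60 N. Pads are 19 mm wide; open, the fingers measure 117 mm over their backs; the gripper's body (75 mm by 190 mm) begins 51 mm behind the grasp point.
Start: joints at [-1.322, 0.332, -0.065, 1.46, 0.022, 1.35, -0.088], TCP at [167.777, 602.082, 222.576] pointing down, gripper open.
Joint ranges: [-2.6, 2.6], [-0.5, 2.12], [-1.47, 1.34], [0.16, 2.42], [-1.27, 4.41], [0.06, 2.06], [-2.6, 2.6]. Speed limits (rad/s): [2.22, 2.22, 2.79, 2.79, 3.14, 3.14, 3.14].

INTERFACE

Orientations are given as a rotation vector (axis times angle).
In Python, from bench import get_obs, camera, camera_params, finish_job, hold_point_z gives the robot as it stands.
- The arm moves only by the tool apply_moves, never from a script. Its argument "plan" is one flat list of numbers, 5 for each row, row after row: the opening, from 0 (shut) to 1 (fully open), then the shift along the tool's x, y, z in m, then the turn about the tool's y in degrees. In form: [gripper, dx, dy, dz, yaw, gripper, dx, dy, dz, yaw, ...]. A call has 1 to 10 rows; each row shifts and turns the pose as measured when the row begins, along the tool's axes as they then stand; what a row does not reach is not made up. A row lasts 1/12 s, in which the tool goes at most 41.7 mm and 7.16 degrees, less where a joint would pass 70% of its speed; a pose out of reach is approached as far as the arm can. A call with a gripper value outside its range is refused whole. The fingers move at their own pace and stop on an object; "newtons" is the grip in N (left out, the last holds). Time passes only in rows, so rows that do not move let the fingers close. It gives the time, the measured TCP pose, the force and the opening at its end, in the units of the state.
- get_obs(): the state, without advancing time (a new reading comes with each control period).
- camera(name): name is "side" or "top"; returns (picture, depth): 400x640x3 uint8, red, green, blue; 400x640 float32, mm along the optical axis (not along the pixel's ray), 0 where there is no reading.
- camera_params(name): a dict with "camera_matrix" (3x3 intrinsics, pixels), "R" (3x3) and "t" (3): a world point X has camera coordinates R X + t. Camera axes: x right, y down, z forward; pixel columns grow to the right and rows downward; lengths in mm; the calibration is good to about 2 mm. A picture is of the moment at which its call begins. camera_params takes no time and is no camera call.
- finish_job(): hands the job in, once; it reports no verdict.
The state is a dict: "t": time; "q": joint angles; "qd": joint speeds; "tau": joint torques, N m; "eef_pos": TCP position; "tool_rot": TCP orientation; "force": force on the tool from outside, world axes, zero at the start; "torque": the same for the moment, N m; "finger_gap": finger opening in mm.
Only numpy, scipy, OpenCV 4.12 (cv2) and the standard library are available. Lean on these libraries where they do the work, as an engineer would, in place of code of your own. Each camera call takes 0.05 s, during which the arm holds its last target.

## Working session

There is one attempt and no reset: what is moved stays moved. The work goes in short steps, Python scripts to look and compute and a tool call to move; the robot and the scene stay as the last step left them, time stands still between calls to the robot, and variables do not carry over. Pictures are saved under pics/ and viewed, and the job is handed in when it is done.

Besides the shell and the picture viewer there is one more tool, called as name(argument=value, ...), one argument or row to a line, values as JSON. apply_moves: Moves the arm, as the interface text tells. Its arguments: {"type":"object","properties":{"plan":{"type":"array","items":{"type":"number"}},"newtons":{"type":"number"}},"required":["plan"]}

```bash
ls; mkdir -p pics
cat > h.py <<'E'
import numpy as np, cv2
from bench import get_obs, camera, camera_params, finish_job, hold_point_z
from scipy.spatial.transform import Rotation as R
def ray(name,u,v,z):
    p=camera_params(name);K=np.array(p["camera_matrix"]);Rm=np.array(p["R"]);t=np.array(p["t"])
    d=Rm.T@np.linalg.inv(K)@np.array([u,v,1.]);c=-Rm.T@t
    return c+d*(z-c[2])/d[2]
def proj(name,X):
    p=camera_params(name);x=np.array(p["camera_matrix"])@(np.array(p["R"])@np.array(X,float)+np.array(p["t"]))
    return x[:2]/x[2]
def deproj(name,u,v,dep):
    p=camera_params(name);K=np.array(p["camera_matrix"]);Rm=np.array(p["R"]);t=np.array(p["t"])
    return Rm.T@(np.linalg.inv(K)@np.array([u,v,1.])*dep-t)
def snap(name,fn):
    im,d=camera(name);cv2.imwrite("pics/"+fn,im[:,:,::-1]);return im,d
E
python3 - <<'E'
from h import *
print(get_obs(),hold_point_z)
for n in("top","side"):
    im,d=snap(n,n+"0.png");np.savez("%s0.npz"%n,im=im,d=d);p=camera_params(n);print(n,p,-np.array(p["R"]).T@np.array(p["t"]))
E
```

```text
pics
{'t': 0.0, 'q': array([-1.32156006,  0.33285596, -0.0647016 ,  1.46095625,  0.02159436,
        1.34989751, -0.08851543]), 'qd': array([ 0.00076366, -0.00192742, -0.00018831, -0.00048116, -0.00102573,
        0.00072985,  0.00160226]), 'tau': array([-1.69835497e-03, -6.23242307e+01,  2.36539106e-02, -3.89896131e+01,
       -6.14504912e-02,  3.98410053e-02,  1.80387410e-04]), 'eef_pos': array([167.71053494, 601.66913956, 221.75675295]), 'tool_rot': array([-1.56166122,  0.21352153, -0.21331352]), 'force': array([ 0.39396834, -0.1883137 ,  0.201138  ]), 'torque': array([-0.0064056 ,  0.02495353,  0.0336015 ]), 'finger_gap': 87.00880153230683} 18.700000000000003
top {'camera_matrix': array([[519.31684484,   0.        , 318.73945171],
       [  0.        , 519.31684484, 201.36139834],
       [  0.        ,   0.        ,   1.        ]]), 'R': array([[-0.02878319, -0.99952298,  0.01119549],
       [-0.99807862,  0.0281232 , -0.05521005],
       [ 0.05486886, -0.0127631 , -0.998412  ]]), 't': array([  33.74705389,  537.55778777, 1773.59255405])} [ 440.18128958   41.2496444  1800.07685552]
side {'camera_matrix': array([[498.23433149,   0.        , 318.88766501],
       [  0.        , 498.23433149, 200.31886492],
       [  0.        ,   0.        ,   1.        ]]), 'R': array([[ 0.84611903, -0.53234767,  0.02624028],
       [-0.2435258 , -0.42991693, -0.8694059 ],
       [ 0.47410734,  0.72923069, -0.49340129]]), 't': array([-422.63542587,  183.09234622, 1365.35048451])} [ -245.13510422 -1141.92995825   843.93732416]
```

View pics/top0.png

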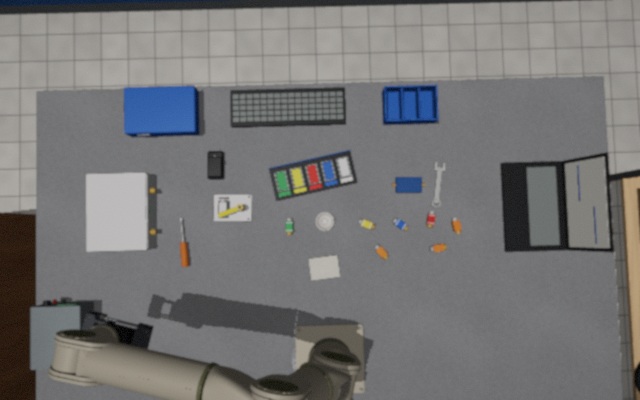

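View pics/side0.png

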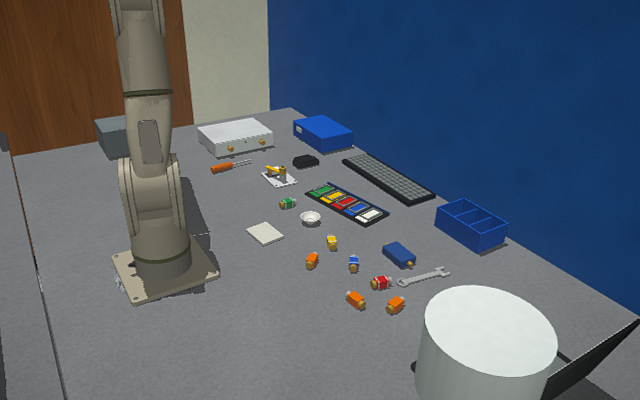

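Run:
```python
from h import *
im=np.load("top0.npz")["im"]; 
a=cv2.resize(im[140:265,205:365],None,fx=5,fy=4.8*5/4.8,interpolation=cv2.INTER_CUBIC)[:600]
cv2.imwrite("pics/c1.png",cv2.resize(im[140:260,205:365],None,fx=5,fy=5,interpolation=cv2.INTER_CUBIC)[:,:,::-1])
cv2.imwrite("pics/c2.png",cv2.resize(im[155:265,345:475],None,fx=5.4,fy=5.4,interpolation=cv2.INTER_CUBIC)[:,:,::-1])
im=np.load("side0.npz")["im"]; 
cv2.imwrite("pics/c3.png",cv2.resize(im[150:240,255:395],None,fx=5.7,fy=5.7,interpolation=cv2.INTER_CUBIC)[:,:,::-1])
```

```text
(no output)
```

View pics/c1.png

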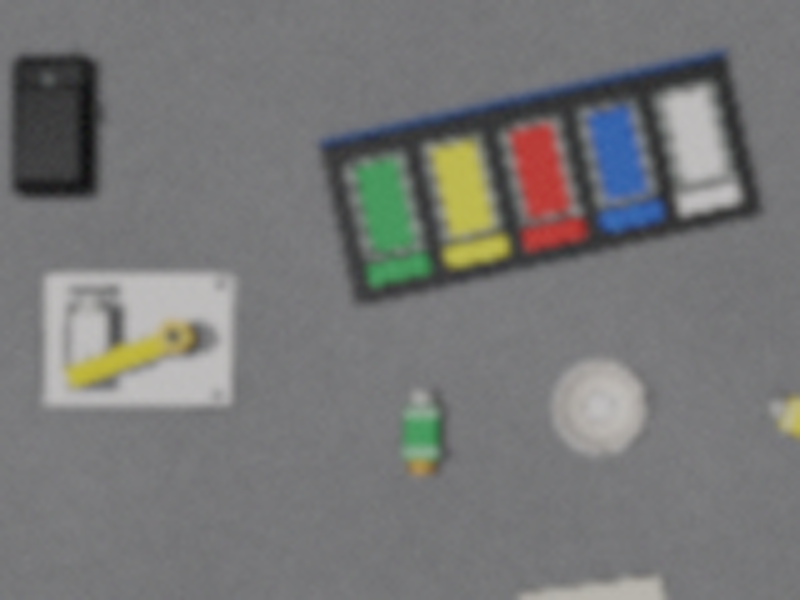

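View pics/c2.png

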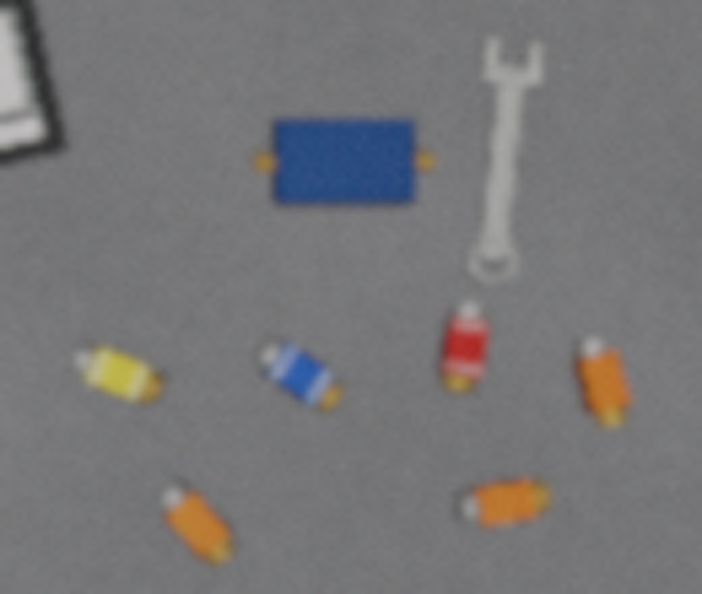

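View pics/c3.png

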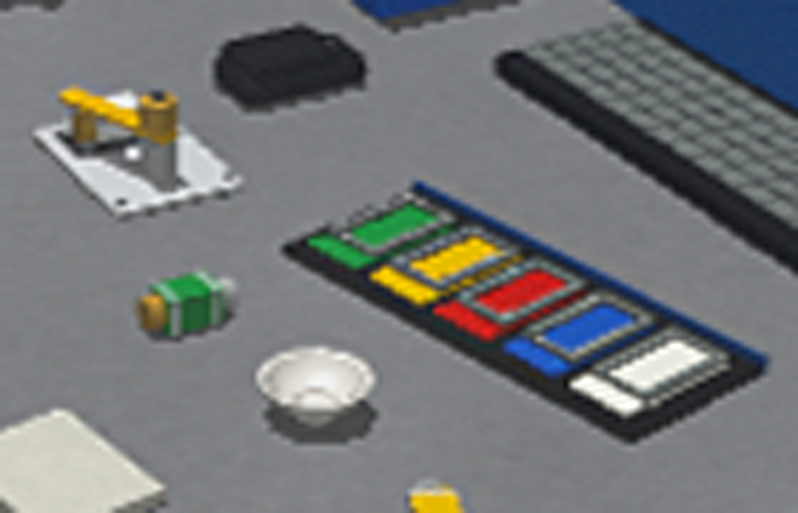

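```bash
cat >> h.py <<'E'
HUE={'red':[(0,6),(172,180)],'yellow':[(22,34)],'green':[(45,80)],'blue':[(100,125)],'orange':[(8,19)]}
def cmask(im,c,s=110,v=70):
    h=cv2.cvtColor(im,cv2.COLOR_RGB2HSV);m=np.zeros(im.shape[:2],bool)
    for a,b in HUE[c]: m|=(h[...,0]>=a)&(h[...,0]<=b)
    return (m&(h[...,1]>s)&(h[...,2]>v)).astype(np.uint8)
def comps(m,amin=20):
    n,l,st,ce=cv2.connectedComponentsWithStats(m,connectivity=4)
    return [(i,st[i,4],ce[i],st[i,:4],l) for i in range(1,n) if st[i,4]>=amin]
def objmask(im,box):
    # saturated or bright pixels inside a window
    x0,y0,x1,y1=box;h=cv2.cvtColor(im,cv2.COLOR_RGB2HSV)
    m=np.zeros(im.shape[:2],np.uint8);w=((h[...,1]>70)|(h[...,2]>150));m[y0:y1,x0:x1]=w[y0:y1,x0:x1];return m
def std_pose(name,im,c,near,z=12,r=14):
    # centroid of the whole silhouette, heading by moments in world plane
    u,v=near;m=objmask(im,(int(u-r),int(v-r),int(u+r)+1,int(v+r)+1))
    cs=comps(m,15);cs=[k for k in cs];k=min(cs,key=lambda k:np.hypot(*(k[2]-near)))
    ys,xs=np.where(k[4]==k[0]);P=np.array([ray(name,x,y,z)[:2] for x,y in zip(xs,ys)])
    mu=P.mean(0);w,V=np.linalg.eigh(np.cov(P.T));a=np.degrees(np.arctan2(V[1,1],V[0,1]))
    return mu,(a+90)%180-90,np.sqrt(w*12),len(xs)
E
python3 - <<'E'
from h import *
im=np.load("top0.npz")["im"];d=np.load("top0.npz")["d"]
for c in HUE:
    for k in comps(cmask(im,c),15):
        u,v=k[2]
        if 130<v<275 and 205<u<475: print(c,k[1],k[2].round(1),'z10',ray("top",u,v,10)[:2].round(1),'dep z',deproj("top",u,v,d[int(v+.5),int(u+.5)])[2].round(1))
for c,n in dict(green=(289,226),yellow=(367,224),blue=(400,224),red=(432,218)).items():
    print(c,std_pose("top",im,c,np.array(n)))
# nut & jig
print(im[200:216:2,216:250:3].tolist()[:1])
E
```

```text
red 146 [312.6 173.7] z10 [634.9  36.8] dep z 11.4
red 67 [315.3 186.5] z10 [590.3  28.9] dep z -2.3
red 47 [430.6 218.7] z10 [ 467.8 -366.3] dep z 20.4
yellow 135 [297.  177.2] z10 [624.5  91.1] dep z 6.8
yellow 61 [300.1 190. ] z10 [579.7  81.5] dep z 6.2
yellow 81 [228.1 211.7] z10 [511.8 331.3] dep z 40.0
yellow 35 [366.5 223.9] z10 [ 456.1 -144.2] dep z 22.9
green 113 [281.4 180.8] z10 [613.3 145.4] dep z 12.8
green 46 [284.7 193.4] z10 [569.4 135.2] dep z 11.8
green 27 [289.2 226.3] z10 [455.6 122.5] dep z 22.2
blue 138 [328.  170.1] z10 [646. -17.] dep z 9.1
blue 347 [408.1 184.5] z10 [ 588.4 -293. ] dep z 21.8
blue 66 [330.9 182.9] z10 [601.2 -25.5] dep z 10.0
blue 36 [400.4 223.9] z10 [ 452.8 -261. ] dep z 21.9
orange 84 [456.4 225.7] z10 [ 440.9 -454.5] dep z 21.2
orange 82 [439.  247.3] z10 [ 368.3 -391.1] dep z 19.9
orange 83 [381.7 252.3] z10 [ 356.9 -192.9] dep z 24.1
green (array([452.71677107, 123.7027375 ]), np.float64(-0.8007054468671981), array([20.5046211 , 47.62102918]), 83)
yellow (array([ 455.56948582, -145.74784978]), np.float64(67.44214279343794), array([23.95117966, 47.52794203]), 99)
blue (array([ 453.77105703, -258.6038247 ]), np.float64(54.046514121431244), array([24.70331626, 35.98077341]), 77)
red (array([ 464.41829073, -365.25936984]), np.float64(-11.68843894619954), array([25.74927717, 47.88007222]), 106)
[[[190, 189, 189], [155, 154, 155], [171, 171, 170], [132, 130, 129], [146, 146, 146], [189, 187, 186], [189, 188, 187], [188, 186, 186], [191, 189, 188], [190, 188, 188], [190, 188, 187], [188, 187, 187]]]
```

Run:
```python
from h import *
im=np.load("top0.npz")["im"]; 
a=cv2.resize(im[188:228,208:258],None,fx=14,fy=14,interpolation=cv2.INTER_CUBIC)[:,:,::-1]
s=np.load("side0.npz")["im"][158:192,255:303]
b=cv2.resize(s,(700,496),interpolation=cv2.INTER_CUBIC)[:,:,::-1]
cv2.imwrite("pics/j1.png",a);cv2.imwrite("pics/j2.png",b)
for n,f in(("top","top0.npz"),("side","side0.npz")):
  im=np.load(f)["im"]
  for c in HUE:
    for k in comps(cmask(im,c),8):
      u,v=k[2]
      P=ray(n,u,v,20)
      if 330<P[0]<700 and -500<P[1]<400 and n=="side": print(n,c,k[1],k[2].round(1),P[:2].round(1), ray(n,u,v,10)[:2].round(1))
  if n=="top":
    m=cmask(im,'yellow',90);k=[k for k in comps(m) if 205<k[2][0]<250][0];ys,xs=np.where(k[4]==k[0])
    P=np.array([ray(n,x,y,40)[:2] for x,y in zip(xs,ys)]);w,V=np.linalg.eigh(np.cov(P.T));print("strap",P.mean(0),V[:,1],np.sqrt(w*12))
```

```text
strap [513.73813166 317.30347565] [-0.33188159  0.94332105] [15.81228872 87.6195661 ]
side red 64 [345.9 200.8] [623.8  28.5] [634.4  42.7]
side red 49 [337.3 205.9] [579.7  14.2] [589.7  28.2]
side red 96 [382.2 281.5] [ 461.7 -370.6] [ 470.3 -361.2]
side red 17 [376.2 283.4] [ 443.3 -368.5] [ 451.7 -359.1]
side yellow 34 [272.6 168.4] [524.2 367. ] [533.6 385.3]
side yellow 62 [334.4 194.8] [613.   81.8] [623.4  96.7]
side yellow 44 [326.  199.8] [569.4  66.8] [579.2  81.5]
side yellow 10 [338.8 198. ] [613.8  56. ] [624.2  70.5]
side yellow 62 [330.6 240.6] [ 449.  -144.1] [ 457.4 -131.9]
side green 52 [323.4 189. ] [602.9 135.6] [613.2 151.1]
side green 39 [314.5 193.6] [558.1 122.6] [567.8 138. ]
side green 53 [288.2 202.2] [451.  115.1] [459.4 130.4]
side blue 62 [348.2 192.1] [665.6  74.6] [676.7  89.4]
side blue 68 [357.7 207. ] [633.9 -24.8] [644.6 -11.3]
side blue 8 [371.4 204.1] [685. -32.] [696.3 -18.6]
side blue 18 [383.9 210.6] [694.8 -86.1] [706.2 -73.3]
side blue 48 [348.9 212.2] [589.6 -37.6] [599.8 -24.2]
side blue 504 [398.3 253.9] [ 578.8 -296.2] [ 588.8 -286. ]
side blue 45 [353. 259.] [ 453.1 -251.1] [ 461.5 -240.3]
side blue 15 [353.  263.5] [ 440.9 -268.3] [ 449.2 -257.7]
side orange 112 [312.3 258.8] [ 355.4 -193.5] [ 362.7 -182. ]
side orange 177 [354.3 298.7] [ 358.8 -388.5] [ 366.1 -379.4]
side orange 166 [395.9 303.7] [ 436.9 -455.9] [ 445.2 -447.5]
```

View pics/j1.png

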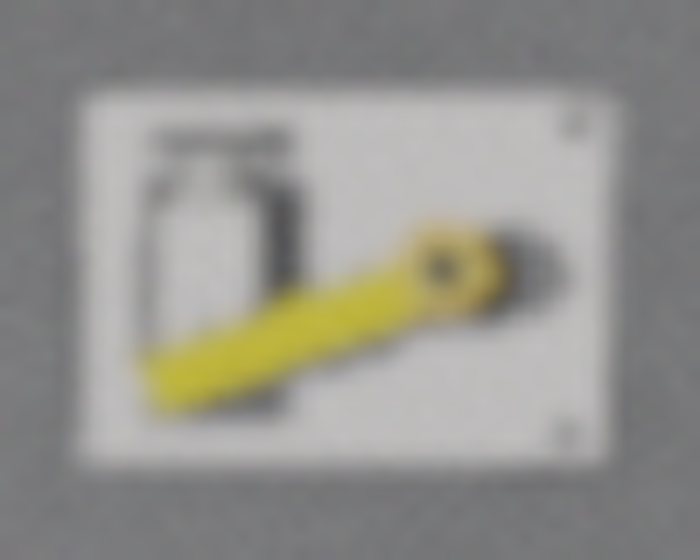

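View pics/j2.png

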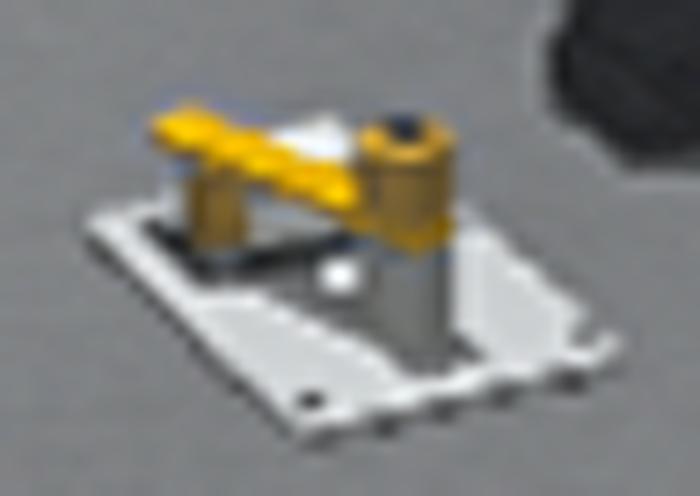

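```bash
cat >> h.py <<'E'
def axes():
    o=get_obs();M=R.from_rotvec(o["tool_rot"]).as_matrix();return o,M
def jaw():  # jaw heading deg, world
    o,M=axes();return np.degrees(np.arctan2(M[1,2],M[0,2]))
def plan(x,y,z,jawdeg=None,fix=True):
    """shift in tool axes and yaw to reach TCP xyz; prints per-row numbers (yaw evenly per row)"""
    o,M=axes();d=np.array([x,y,z])-o["eef_pos"];dy=0
    if jawdeg is not None:
        cur=np.degrees(np.arctan2(M[1,2],M[0,2]));dy=(jawdeg-cur+90)%180-90   # world ccw
    yaw=-dy if M[2,1]<0 else dy
    n=int(max(1,np.ceil(np.linalg.norm(d)/38),np.ceil(abs(yaw)/6.8)))
    print("pos",o["eef_pos"].round(1),"t",round(o["t"],2),"q7",o["q"][6].round(2),"jaw",np.degrees(np.arctan2(M[1,2],M[0,2])).round(1),"tilt",M[:,1].round(3),"gap",o["finger_gap"].round(1),"F",o["force"].round(1))
    print("d tool",(M.T@d).round(1),"yaw",round(yaw,1),"rows",n)
    for i in range(n):
        Mi=M@R.from_rotvec([0,np.radians(yaw)*i/n,0]).as_matrix();s=Mi.T@(d/n)/1000
        print(*[round(float(k),4) for k in s],round(yaw/n,2),sep=", ")
E
python3 - <<'E'
from h import *
im=np.load("top0.npz")["im"]
for p in[(445,265),(455,268)]:
    print("nut",ray("top",208+(p[0]+.5)/14-.5,188+(p[1]+.5)/14-.5,60).round(1))
cr=[(80,93),(617,97),(608,466),(78,464)]
C=np.array([ray("top",208+(a+.5)/14-.5,188+(b+.5)/14-.5,6)[:2] for a,b in cr]);print(C.round(1),C.mean(0), [np.linalg.norm(C[i]-C[i-1]).round(1) for i in range(4)])
for i,j in((1,0),(2,3),(3,0),(2,1)): e=C[j]-C[i];print(np.degrees(np.arctan2(e[1],e[0])))
for c in('green','yellow','blue','red'):
    for k in comps(cmask(im,c),25):
        u,v=k[2]
        if 210<v<230 and u>260: print(c,ray("top",u,v,20)[:2].round(1))
plan(510,300,150,None)
E
```

```text
nut [526.2 285.3  60. ]
nut [525.4 283.   60. ]
[[573.9 381.9]
 [569.2 249.7]
 [478.2 253.9]
 [482.4 384. ]] [525.91628608 317.37847372] [np.float64(91.5), np.float64(132.3), np.float64(91.1), np.float64(130.2)]
87.96622077308663
88.14553591189988
-1.3157877445475674
-2.6333655182678264
green [455.6 122. ]
yellow [ 456.  -143.1]
blue [ 452.7 -259.3]
red [ 467.7 -364. ]Traceback (most recent call last):
  File "<stdin>", line 12, in <module>
  File "h.py", line 46, in plan
    print("pos",o["eef_pos"].round(1),"t",round(o["t"],2),"q7",o["q"][6].round(2),"jaw",np.degrees(np.arctan2(M[1,2],M[0,2])).round(1),"tilt",M[:,1].round(3),"gap",o["finger_gap"].round(1),"F",o["force"].round(1))
                                                                                                                                                                    ^^^^^^^^^^^^^^^^^^^^^
AttributeError: 'float' object has no attribute 'round'
```

```bash
sed -i 's/o\["finger_gap"\].round(1)/round(float(o["finger_gap"]),1)/' h.py
python3 - <<'E'
from h import *
plan(525.2,285.4,120,49.4)
plan(525.2,285.4,120,109.4)
plan(525.2,285.4,120,169.4)
E
```

```text
pos [167.7 601.7 221.8] t 0.1 q7 -0.09 jaw 74.4 tilt [-0.    -0.001 -1.   ] gap 87.0 F [-0.5  0.1 -0. ]
d tool [ 429.3  102.1 -208.6] yaw 25.0 rows 13
0.033, 0.0079, -0.016, 1.93
0.0335, 0.0079, -0.0149, 1.93
0.034, 0.0079, -0.0138, 1.93
0.0345, 0.0079, -0.0126, 1.93
0.0349, 0.0079, -0.0115, 1.93
0.0352, 0.0079, -0.0103, 1.93
0.0356, 0.0079, -0.0091, 1.93
0.0359, 0.0079, -0.0079, 1.93
0.0361, 0.0079, -0.0067, 1.93
0.0363, 0.0079, -0.0055, 1.93
0.0365, 0.0079, -0.0043, 1.93
0.0366, 0.0079, -0.003, 1.93
0.0367, 0.0079, -0.0018, 1.93
pos [167.7 601.7 221.8] t 0.1 q7 -0.09 jaw 74.4 tilt [-0.    -0.001 -1.   ] gap 87.0 F [-0.5  0.1 -0. ]
d tool [ 429.3  102.1 -208.6] yaw -35.0 rows 13
0.033, 0.0079, -0.016, -2.69
0.0322, 0.0079, -0.0176, -2.69
0.0314, 0.0079, -0.0191, -2.69
0.0304, 0.0079, -0.0205, -2.69
0.0294, 0.0079, -0.0219, -2.69
0.0284, 0.0079, -0.0233, -2.69
0.0273, 0.0079, -0.0246, -2.69
0.0261, 0.0079, -0.0258, -2.69
0.0248, 0.0079, -0.027, -2.69
0.0235, 0.0079, -0.0282, -2.69
0.0222, 0.0079, -0.0293, -2.69
0.0208, 0.0079, -0.0303, -2.69
0.0193, 0.0079, -0.0312, -2.69
pos [167.7 601.7 221.8] t 0.1 q7 -0.09 jaw 74.4 tilt [-0.    -0.001 -1.   ] gap 87.0 F [-0.5  0.1 -0. ]
d tool [ 429.3  102.1 -208.6] yaw 85.0 rows 13
0.033, 0.0079, -0.016, 6.54
0.0346, 0.0079, -0.0122, 6.54
0.0358, 0.0079, -0.0082, 6.54
0.0365, 0.0079, -0.004, 6.54
0.0367, 0.0079, 0.0002, 6.54
0.0365, 0.0079, 0.0043, 6.54
0.0357, 0.0079, 0.0085, 6.54
0.0345, 0.0079, 0.0125, 6.54
0.0329, 0.0079, 0.0163, 6.54
0.0308, 0.0079, 0.02, 6.54
0.0283, 0.0079, 0.0233, 6.54
0.0255, 0.0079, 0.0264, 6.54
0.0223, 0.0079, 0.0292, 6.54
```

apply_moves(
  plan=[1, 0.033, 0.0079, -0.016, 6.5, 1, 0.0346, 0.0079, -0.0122, 6.5, 1, 0.0358, 0.0079, -0.0082, 6.5, 1, 0.0365, 0.0079, -0.004, 6.5, 1, 0.0367, 0.0079, 0.0002, 6.5, 1, 0.0365, 0.0079, 0.0043, 6.5, 1, 0.0357, 0.0079, 0.0085, 6.5, 1, 0.0345, 0.0079, 0.0125, 6.5, 1, 0.0329, 0.0079, 0.0163, 6.5, 1, 0.0308, 0.0079, 0.02, 6.5],
)

```text
t: 0.93
eef_pos: [440.5, 350.8, 136.1]
tool_rot: [-1.274, 1.116, -1.108]
force: [-0.2, 0.3, 0.1]
finger_gap: 86.9
```

```bash
python3 -c "
from h import *
plan(525.2,285.4,120,169.4)"
```

```text
pos [440.5 350.8 136.1] t 0.93 q7 -0.55 jaw 7.6 tilt [-0.007 -0.    -1.   ] gap 86.9 F [-0.2  0.3  0.1]
d tool [76.1 15.5 75.4] yaw 18.2 rows 3
0.0254, 0.0052, 0.0251, 6.07
0.0226, 0.0052, 0.0277, 6.07
0.0195, 0.0052, 0.0299, 6.07
```

apply_moves(
  plan=[0.6, 0.0254, 0.0052, 0.0251, 6.07, 0.6, 0.0226, 0.0052, 0.0277, 6.07, 0.6, 0.0195, 0.0052, 0.0299, 6.07, 0.6, 0, 0, 0, 0, 0.6, 0, 0, 0, 0],
)

```text
t: 1.35
eef_pos: [532.8, 270.4, 116.0]
tool_rot: [-1.107, 1.372, -1.373]
force: [-0.3, 1.1, -0.9]
finger_gap: 61.3
```

Run:
```python
from h import *
plan(525.2,285.4,44,169.4)
im,d=snap("top","t1.png")
cv2.imwrite("pics/t1c.png",cv2.resize(im[180:240,200:280],None,fx=8,fy=8,interpolation=cv2.INTER_CUBIC)[:,:,::-1])
im,d=snap("side","s1.png")
cv2.imwrite("pics/s1c.png",cv2.resize(im[130:200,230:330],None,fx=7,fy=7,interpolation=cv2.INTER_CUBIC)[:,:,::-1])
```

```text
pos [532.8 270.4 116. ] t 1.35 q7 -0.66 jaw -12.7 tilt [-0.008 -0.007 -1.   ] gap 61.3 F [-0.3  1.1 -0.9]
d tool [-13.6  72.  -10.2] yaw -2.1 rows 2
-0.0068, 0.036, -0.0051, -1.04
-0.0069, 0.036, -0.005, -1.04
```

View pics/s1c.png

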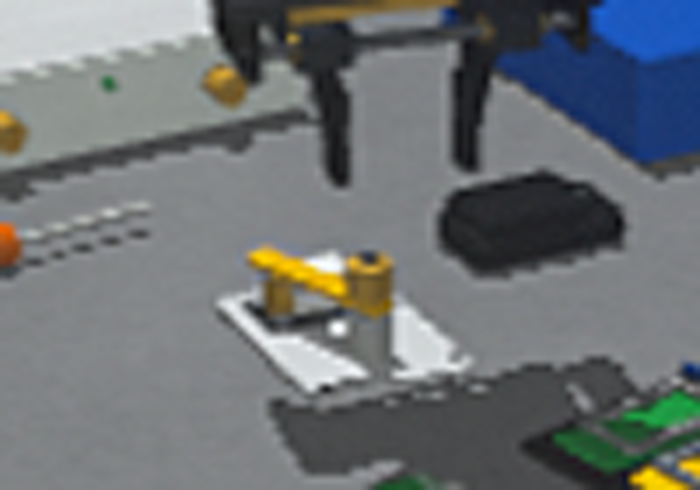

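Run:
```python
from h import *
o,M=axes();p=o["eef_pos"]
for s in(-1,1): print(proj("side",p+M[:,2]*s*31))
print(proj("side",(525.2,285.4,60)),proj("side",(525.2,285.4,40)), "seen", 230+368/7,130+258/7)
plan(525.2,285.4,75,169.4)
```

```text
[278.21645901 154.77481946]
[295.10921007 152.83070111]
[283.14688406 167.06284119] [283.19748195 172.05054789] seen 282.57142857142856 166.85714285714286
pos [532.2 271.  116.3] t 1.45 q7 -0.66 jaw -12.6 tilt [-0.007 -0.007 -1.   ] gap 56.1 F [-0.  -0.4  0.1]
d tool [-12.9  41.3  -9.7] yaw -2.0 rows 2
-0.0065, 0.0206, -0.0049, -0.98
-0.0065, 0.0206, -0.0048, -0.98
```

apply_moves(
  plan=[0.55, -0.0065, 0.0206, -0.0049, -0.98, 0.55, -0.0065, 0.0206, -0.0048, -0.98, 0.55, 0, 0, 0, 0],
)

```text
t: 1.7
eef_pos: [523.5, 289.3, 75.4]
tool_rot: [-1.127, 1.341, -1.339]
force: [-1.8, 1.0, -0.6]
finger_gap: 48.4
```

Run:
```python
from h import *
plan(525.2,285.4,44,169.4)
```

```text
pos [523.5 289.3  75.4] t 1.7 q7 -0.64 jaw -10.2 tilt [-0.006 -0.003 -1.   ] gap 48.4 F [-1.8  1.  -0.6]
d tool [ 3.4 31.4  2.5] yaw 0.4 rows 1
0.0034, 0.0314, 0.0025, 0.43
```

Descend in small rows, then settle.

apply_moves(
  plan=[0.55, 0.0012, 0.01, 0.0009, 0.1, 0.55, 0.0012, 0.01, 0.0008, 0.1, 0.55, 0.001, 0.008, 0.0008, 0.1, 0.55, 0, 0.001, 0, 0, 0.55, 0, 0, 0, 0],
)

```text
t: 2.12
eef_pos: [524.4, 287.5, 46.1]
tool_rot: [-1.125, 1.343, -1.339]
force: [0.6, 0.5, -0.1]
finger_gap: 47.6
```

Run:
```python
from h import *
plan(525.2,285.4,44,169.4)
```

```text
pos [524.4 287.5  46.1] t 2.12 q7 -0.62 jaw -10.2 tilt [-0.005 -0.002 -1.   ] gap 47.6 F [ 0.6  0.5 -0.1]
d tool [1.9 2.1 1.2] yaw 0.4 rows 1
0.0019, 0.0021, 0.0012, 0.35
```

apply_moves(
  plan=[0.4, 0.0025, 0.0025, 0.0015, 0.4, 0.3, 0, 0, 0, 0, 0.2, 0, 0, 0, 0, 0.15, 0, 0, 0, 0, 0.15, 0, 0, 0, 0, 0.15, 0, 0, 0, 0, 0.1, 0, 0, 0, 0, 0.1, 0, 0, 0, 0],
  newtons=20,
)

```text
t: 2.78
eef_pos: [523.1, 284.6, 44.6]
tool_rot: [-1.124, 1.352, -1.342]
force: [-0.6, -0.1, -2.7]
finger_gap: 21.8
```

apply_moves(
  plan=[0, 0, 0, 0, 0, 0, 0, 0, 0, -4, 0, 0, 0, 0, -6, 0, 0, 0, 0, -6, 0, 0, 0, 0, -6, 0, 0, 0, 0, -6],
  newtons=30,
)

```text
t: 3.28
eef_pos: [525.3, 284.8, 44.6]
tool_rot: [-1.347, 0.977, -0.969]
force: [2.0, 2.0, -3.7]
finger_gap: 21.6
```

Run:
```python
from h import *
plan(524.5,285.4,44.5,None);print(get_obs()["torque"])
```

```text
pos [525.3 284.8  44.6] t 3.28 q7 -0.16 jaw 18.1 tilt [-0.006 -0.    -1.   ] gap 21.6 F [ 2.   2.  -3.7]
d tool [-0.8  0.1 -0.6] yaw 0 rows 1
-0.0008, 0.0001, -0.0006, 0.0
[ 0.15746809 -0.29526304 -0.1145973 ]
```

apply_moves(
  plan=[0, 0, 0, 0, -7, 0, 0, 0, 0, -7, 0, 0, 0, 0, -7, 0, 0, 0, 0, -7, 0, 0, 0, 0, -7, 0, 0, 0, 0, -7, 0, 0, 0, 0, -7, 0, 0, 0, 0, -7],
)

```text
t: 3.95
eef_pos: [528.2, 287.8, 44.6]
tool_rot: [-1.557, 0.199, -0.198]
force: [0.0, 2.6, -3.0]
finger_gap: 21.6
```

Run:
```python
from h import *
plan(524.5,285.4,44.5,None);print(get_obs()["torque"])
```

```text
pos [528.2 287.8  44.6] t 3.95 q7 0.77 jaw 75.5 tilt [-0.     0.005 -1.   ] gap 21.6 F [ 0.   2.6 -3. ]
d tool [-3.   0.1 -3.3] yaw 0 rows 1
-0.003, 0.0001, -0.0033, 0.0
[ 0.1571373  -0.05700026 -0.18771788]
```

apply_moves(
  plan=[0, -0.001, 0, 0, -5, 0, -0.001, 0, 0, -5, 0, -0.001, 0, 0, -5, 0, 0, 0, 0, -5, 0, 0, 0, 0, -5],
)

```text
t: 4.37
eef_pos: [529.2, 289.9, 44.6]
tool_rot: [-1.557, -0.168, 0.155]
force: [4.4, 4.0, -7.8]
finger_gap: 22.2
```

Run:
```python
from h import *
plan(524.5,285.4,44.5,None);print(get_obs()["torque"])
im,d=snap("top","t2.png")
cv2.imwrite("pics/t2c.png",cv2.resize(im[180:240,200:280],None,fx=8,fy=8,interpolation=cv2.INTER_CUBIC)[:,:,::-1])
im,d=snap("side","s2.png")
cv2.imwrite("pics/s2c.png",cv2.resize(im[130:200,230:330],None,fx=7,fy=7,interpolation=cv2.INTER_CUBIC)[:,:,::-1])
```

```text
pos [529.2 289.9  44.6] t 4.37 q7 1.2 jaw 101.8 tilt [ 0.007  0.009 -1.   ] gap 22.2 F [ 4.4  4.  -7.8]
d tool [-5.5  0.  -3.5] yaw 0 rows 1
-0.0055, 0.0, -0.0035, 0.0
[ 0.89629129 -1.11046012 -0.71168901]
```

View pics/s2c.png

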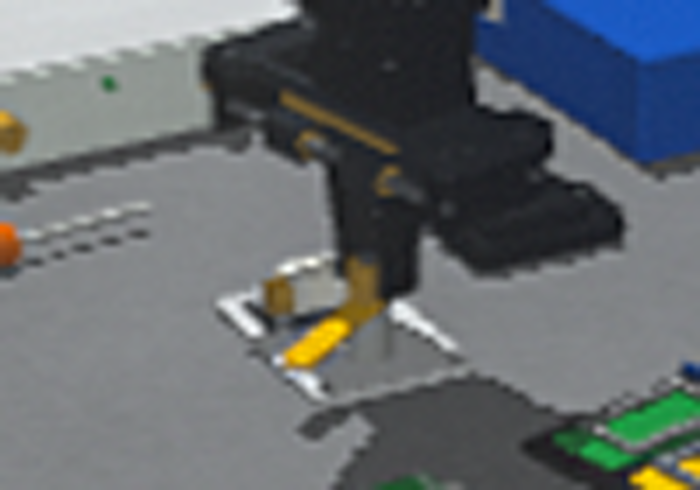

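View pics/t2c.png

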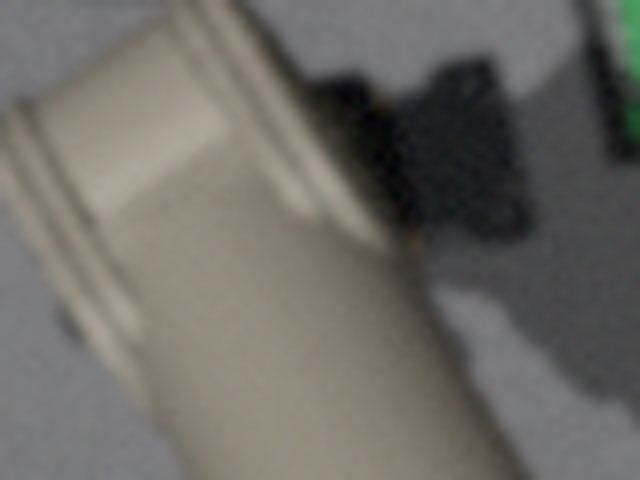

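apply_moves(
  plan=[0, -0.002, 0, 0, -5, 0, 0, 0, 0, -4],
)

```text
t: 4.63
eef_pos: [530.5, 291.3, 44.7]
tool_rot: [-1.541, -0.297, 0.272]
force: [-0.8, 3.2, -5.2]
finger_gap: 22.4
```

Run:
```python
from h import *
plan(524.5,286.4,44.5,94);print(get_obs()["torque"])
```

```text
pos [530.5 291.3  44.7] t 4.63 q7 1.34 jaw 110.8 tilt [ 0.014  0.014 -1.   ] gap 22.4 F [-0.8  3.2 -5.2]
d tool [-7.4  0.  -2.4] yaw 16.8 rows 3
-0.0025, 0.0, -0.0008, 5.59
-0.0024, 0.0, -0.001, 5.59
-0.0023, 0.0, -0.0013, 5.59
[ 0.7572154   0.20395736 -0.65802664]
```

apply_moves(
  plan=[0.2, 0, 0, 0, 0, 0.45, 0, 0, 0, 0, 0.55, 0, 0, 0, 0, 0.55, 0, 0, 0, 0, 0.55, 0, -0.02, 0, 0, 0.55, 0, -0.03, 0, 0, 0.55, 0, -0.03, 0, 0, 0.55, 0.03, -0.01, -0.03, 0, 0.55, 0.03, -0.01, -0.03, 0],
)

```text
t: 5.38
eef_pos: [598.7, 259.8, 147.1]
tool_rot: [-1.54, -0.293, 0.28]
force: [1.4, -0.4, -0.1]
finger_gap: 47.4
```

Run:
```python
from h import *
plan(524.5,286.4,44.5,94)
im,d=snap("top","t3.png");np.savez("t3.npz",im=im,d=d)
cv2.imwrite("pics/t3c.png",cv2.resize(im[180:240,200:280],None,fx=8,fy=8,interpolation=cv2.INTER_CUBIC)[:,:,::-1])
im,d=snap("side","s3.png")
cv2.imwrite("pics/s3c.png",cv2.resize(im[130:200,230:330],None,fx=7,fy=7,interpolation=cv2.INTER_CUBIC)[:,:,::-1])
```

```text
pos [598.7 259.8 147.1] t 5.38 q7 1.46 jaw 111.0 tilt [ 0.006  0.013 -1.   ] gap 47.4 F [ 1.4 -0.4 -0.1]
d tool [-60.8 102.4  50.4] yaw 17.0 rows 4
-0.0152, 0.0256, 0.0126, 4.24
-0.0161, 0.0256, 0.0114, 4.24
-0.0169, 0.0256, 0.0102, 4.24
-0.0176, 0.0256, 0.0089, 4.24
```

View pics/s3c.png

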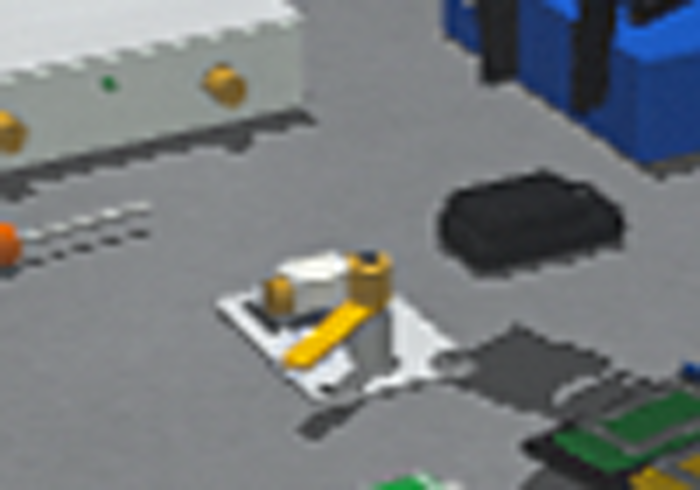

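View pics/t3c.png

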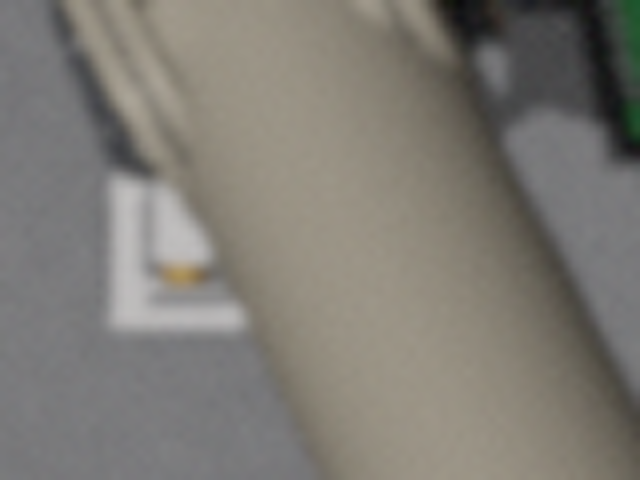

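Run:
```python
from h import *
for a in(200,208,214,220):
    print(a,proj("side",(524.8+76*np.cos(np.radians(a)),286.4+76*np.sin(np.radians(a)),40)))
im,d=camera("side")
m=cmask(im,'yellow',110,150)
for k in comps(m,8):
    if 255<k[2][0]<290 and 160<k[2][1]<190:
        ys,xs=np.where(k[4]==k[0]);print(k[1:4],list(zip(xs,ys))[-4:],xs.min())
        P=np.array([ray("side",x,y,39)[:2] for x,y in zip(xs,ys)]);w,V=np.linalg.eigh(np.cov(P.T));print(P.mean(0),np.degrees(np.arctan2(V[1,1],V[0,1]))%180+180,np.sqrt(12*w))
```

```text
200 [268.62306052 179.2427008 ]
208 [270.99203706 180.07100494]
214 [272.93800423 180.58874392]
220 [275.00388159 181.01019517]
(np.int32(41), array([276.31707317, 177.19512195]), array([271, 173,  12,   9], dtype=int32)) [(np.int64(271), np.int64(181)), (np.int64(272), np.int64(181)), (np.int64(273), np.int64(181)), (np.int64(274), np.int64(181))] 271
[485.39329526 263.12210851] 214.13061594069146 [15.99033738 72.95574819]
```

Run:
```python
from h import *
im=np.load("t3.npz")["im"]
m=objmask(im,(212,200,232,222))
h=cv2.cvtColor(im,cv2.COLOR_RGB2HSV)
b=((h[...,1]>90)).astype(np.uint8);b[:205]=0;b[222:]=0;b[:,:212]=0;b[:,232:]=0
for k in comps(b,4): print(k[1:4],ray("top",*k[2],24))
c=np.array([527,348.3,18]);a=np.array([np.cos(np.radians(-2)),np.sin(np.radians(-2)),0])
print("expected brass mid",c-23*a)
plan(527,348.3,100,88)
```

```text
(np.int32(4), array([222.5, 214. ]), array([221, 214,   4,   1], dtype=int32)) [503.84850803 348.21951303  24.        ]
expected brass mid [504.01401098 349.10268842  18.        ]
pos [601.5 257.  146.4] t 5.53 q7 1.46 jaw 110.5 tilt [ 0.008  0.012 -1.   ] gap 47.6 F [-0.5  0.8 -0.5]
d tool [-38.3  46.9 111.3] yaw 22.5 rows 4
-0.0096, 0.0117, 0.0278, 5.64
-0.0123, 0.0117, 0.0267, 5.64
-0.0148, 0.0117, 0.0254, 5.64
-0.0172, 0.0117, 0.0238, 5.64
```

apply_moves(
  plan=[0.6, -0.0096, 0.0117, 0.0278, 5.64, 0.6, -0.0123, 0.0117, 0.0267, 5.64, 0.6, -0.0148, 0.0117, 0.0254, 5.64, 0.6, -0.0172, 0.0117, 0.0238, 5.64, 0.6, 0, 0, 0, 0, 0.6, 0, 0, 0, 0],
)

```text
t: 6.03
eef_pos: [520.9, 351.6, 96.4]
tool_rot: [-1.56, 0.043, -0.051]
force: [1.4, -1.1, 0.6]
finger_gap: 52.1
```

Run:
```python
from h import *
plan(527,348.3,60,88)
```

```text
pos [520.9 351.6  96.4] t 6.03 q7 0.85 jaw 86.6 tilt [ 0.005  0.01  -1.   ] gap 52.1 F [ 1.4 -1.1  0.6]
d tool [ 6.2 36.3 -3.3] yaw -1.4 rows 1
0.0062, 0.0363, -0.0033, -1.43
```

apply_moves(
  plan=[0.55, 0.002, 0.012, -0.001, -0.5, 0.55, 0.002, 0.012, -0.001, -0.5, 0.55, 0.002, 0.012, -0.001, -0.4, 0.55, 0, 0, 0, 0],
)

```text
t: 6.37
eef_pos: [526.1, 348.3, 56.5]
tool_rot: [-1.561, 0.02, -0.026]
force: [-1.5, -0.3, -0.4]
finger_gap: 47.9
```

Run:
```python
from h import *
plan(527,348.3,16,88)
```

```text
pos [526.1 348.3  56.5] t 6.37 q7 0.89 jaw 88.3 tilt [ 0.004  0.01  -1.   ] gap 47.9 F [-1.5 -0.3 -0.4]
d tool [ 0.7 40.5 -0.4] yaw 0.3 rows 2
0.0004, 0.0202, -0.0002, 0.16
0.0004, 0.0202, -0.0002, 0.16
```

apply_moves(
  plan=[0.55, 0.0003, 0.014, 0, 0.1, 0.55, 0.0003, 0.014, 0, 0.1, 0.55, 0.0003, 0.009, 0, 0, 0.55, 0, 0.001, 0, 0, 0.45, 0, 0, 0, 0, 0.35, 0, 0, 0, 0],
)

```text
t: 6.87
eef_pos: [530.3, 343.4, 14.9]
tool_rot: [-1.563, 0.028, -0.033]
force: [0.6, -0.1, 0.0]
finger_gap: 41.1
```

Run:
```python
from h import *
plan(527,348.3,16,88)
```

```text
pos [530.3 343.4  14.9] t 6.87 q7 0.89 jaw 87.8 tilt [ 0.003  0.007 -1.   ] gap 41.1 F [ 0.6 -0.1  0. ]
d tool [-3.5 -1.1  4.7] yaw -0.2 rows 1
-0.0035, -0.0011, 0.0047, -0.21
```

apply_moves(
  plan=[0.4, -0.0035, -0.001, 0.0047, 0, 0.4, 0, 0, 0, 0, 0.4, 0, 0, 0, 0],
)

```text
t: 7.12
eef_pos: [527.7, 349.1, 17.9]
tool_rot: [-1.562, 0.027, -0.035]
force: [0.2, -0.6, 1.4]
finger_gap: 35.3
```

Run:
```python
from h import *
plan(527,348.3,16,88)
```

```text
pos [527.7 349.1  17.9] t 7.12 q7 0.88 jaw 87.8 tilt [ 0.005  0.009 -1.   ] gap 35.3 F [ 0.2 -0.6  1.4]
d tool [-0.7  1.9 -0.9] yaw -0.2 rows 1
-0.0007, 0.0019, -0.0009, -0.23
```

apply_moves(
  plan=[0.4, -0.0008, 0.002, -0.001, 0, 0.3, 0, 0, 0, 0, 0.2, 0, 0, 0, 0, 0.1, 0, 0, 0, 0, 0.1, 0, 0, 0, 0, 0.1, 0, 0, 0, 0],
  newtons=30,
)

```text
t: 7.62
eef_pos: [527.0, 349.2, 17.2]
tool_rot: [-1.56, 0.024, -0.035]
force: [-0.6, 0.7, -1.4]
finger_gap: 23.8
```

Run:
```python
from h import *
plan(527,348.3,120,88)
```

```text
pos [527.  349.2  17.2] t 7.62 q7 0.88 jaw 87.8 tilt [ 0.007  0.01  -1.   ] gap 23.8 F [-0.6  0.7 -1.4]
d tool [ 7.000e-01 -1.028e+02  1.000e-01] yaw -0.2 rows 3
0.0002, -0.0343, 0.0, -0.06
0.0002, -0.0343, 0.0, -0.06
0.0002, -0.0343, 0.0, -0.06
```

apply_moves(
  plan=[0, 0, 0, 0, 0, 0, 0, -0.008, 0, 0, 0, 0, -0.02, 0, 0, 0, 0, -0.03, 0, 0, 0, 0, -0.03, 0, 0, 0, 0, -0.025, 0, 0, 0, 0, 0, 0, 0],
  newtons=40,
)

```text
t: 8.2
eef_pos: [524.5, 346.7, 134.7]
tool_rot: [-1.564, 0.028, -0.031]
force: [0.8, 0.5, 0.1]
finger_gap: 23.8
```

Run:
```python
from h import *
plan(656.9,-71.2,110,101.4)
```

```text
pos [524.5 346.7 134.7] t 8.2 q7 0.88 jaw 87.8 tilt [ 0.002  0.007 -1.   ] gap 23.8 F [0.8 0.5 0.1]
d tool [ 148.1   22.2 -412.7] yaw -13.6 rows 12
0.0123, 0.0018, -0.0344, -1.13
0.0117, 0.0018, -0.0346, -1.13
0.011, 0.0018, -0.0349, -1.13
0.0103, 0.0018, -0.0351, -1.13
0.0096, 0.0018, -0.0353, -1.13
0.0089, 0.0018, -0.0354, -1.13
0.0082, 0.0018, -0.0356, -1.13
0.0075, 0.0018, -0.0358, -1.13
0.0068, 0.0018, -0.0359, -1.13
0.0061, 0.0018, -0.036, -1.13
0.0054, 0.0018, -0.0361, -1.13
0.0046, 0.0018, -0.0362, -1.13
```

apply_moves(
  plan=[0, 0.0123, 0.0018, -0.02, -1.1, 0, 0.0117, 0.0018, -0.0346, -1.1, 0, 0.011, 0.0018, -0.0349, -1.1, 0, 0.0103, 0.0018, -0.0351, -1.1, 0, 0.0096, 0.0018, -0.0353, -1.1, 0, 0.0089, 0.0018, -0.0354, -1.1, 0, 0.0082, 0.0018, -0.0356, -1.1, 0, 0.0075, 0.0018, -0.0358, -1.1, 0, 0.0068, 0.0018, -0.0359, -1.1, 0, 0.0061, 0.0018, -0.036, -1.1],
)

```text
t: 9.03
eef_pos: [638.3, 12.1, 116.7]
tool_rot: [-1.551, -0.147, 0.137]
force: [0.8, 0.0, -0.1]
finger_gap: 23.6
```

Run:
```python
from h import *
plan(656.9,-71.2,90,101.4)
```

```text
pos [638.3  12.1 116.7] t 9.03 q7 1.71 jaw 100.4 tilt [ 0.005  0.015 -1.   ] gap 23.6 F [ 0.8  0.  -0.1]
d tool [  3.1  25.5 -85.6] yaw -1.0 rows 3
0.001, 0.0085, -0.0285, -0.34
0.0009, 0.0085, -0.0286, -0.34
0.0007, 0.0085, -0.0286, -0.34
```

apply_moves(
  plan=[0, 0.001, 0.008, -0.025, -0.4, 0, 0.001, 0.008, -0.02, -0.3, 0, 0.001, 0.005, -0.014, -0.3, 0, 0, 0.003, -0.006, 0, 0, 0, 0, 0, 0],
)

```text
t: 9.45
eef_pos: [653.6, -68.0, 90.3]
tool_rot: [-1.557, -0.15, 0.143]
force: [0.4, 0.4, -0.9]
finger_gap: 23.9
```

Run:
```python
from h import *
plan(656.9,-71.2,60,101.4)
im,d=snap("side","s4.png");np.savez("s4.npz",im=im,d=d)
cv2.imwrite("pics/s4c.png",cv2.resize(im[150:250,300:420],None,fx=6,fy=6,interpolation=cv2.INTER_CUBIC)[:,:,::-1])
im,d=snap("top","t4.png");np.savez("t4.npz",im=im,d=d)
cv2.imwrite("pics/t4c.png",cv2.resize(im[140:240,270:390],None,fx=6,fy=6,interpolation=cv2.INTER_CUBIC)[:,:,::-1])
```

```text
pos [653.6 -68.   90.3] t 9.45 q7 1.85 jaw 100.7 tilt [ 0.004  0.009 -1.   ] gap 23.9 F [ 0.4  0.4 -0.9]
d tool [ 2.5 30.3 -4. ] yaw -0.7 rows 1
0.0025, 0.0303, -0.004, -0.72
```

View pics/s4c.png

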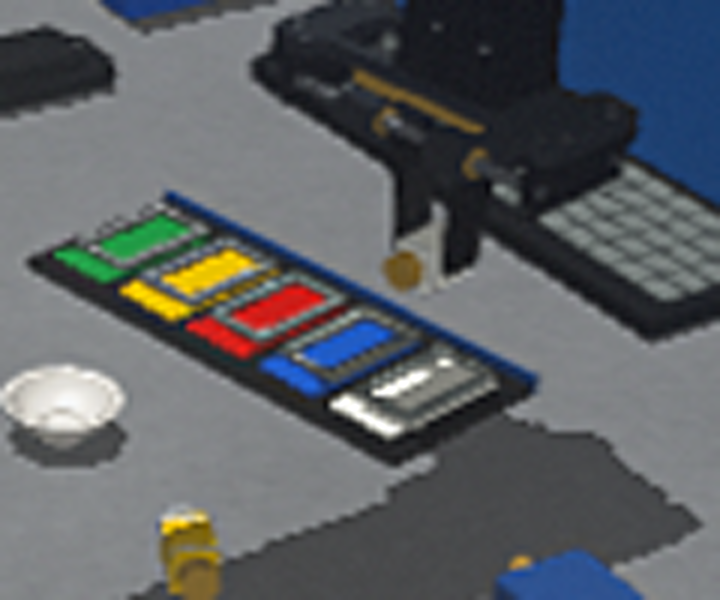

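View pics/t4c.png

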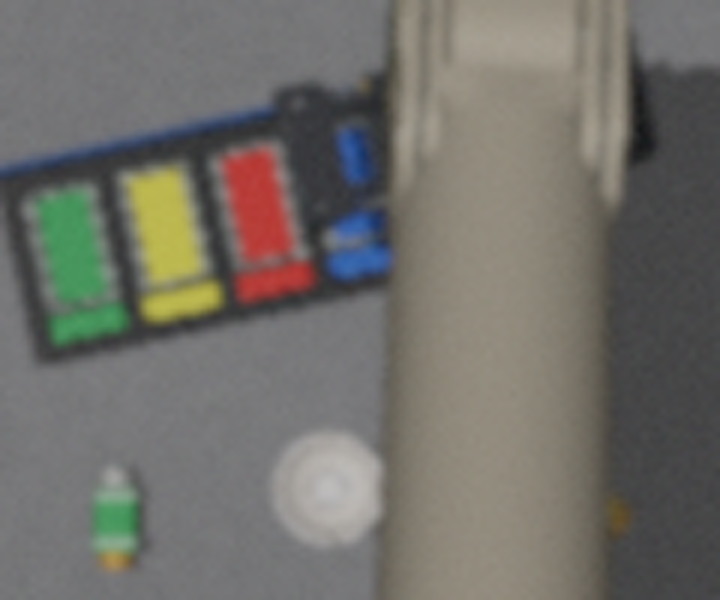

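Run:
```python
from h import *
for s in(-25,-28,-31):
  a=np.radians(10.7);print(s,proj("side",(653.6+s*np.cos(a),-68+s*np.sin(a),91)))
# fit of tray bays: white check from the first pictures
im=np.load("side0.npz")["im"]
```

```text
-25 [366.8305762  194.59736768]
-28 [366.18571991 194.89576091]
-31 [365.53937438 195.19484327]
```

apply_moves(
  plan=[0, 0.001, 0.015, -0.002, -0.4, 0, 0.001, 0.015, -0.002, -0.3, 0, 0, 0.008, 0, 0, 0, 0, 0, 0, 0],
)

```text
t: 9.88
eef_pos: [657.6, -62.4, 50.4]
tool_rot: [-1.552, -0.17, 0.158]
force: [-0.0, -0.3, -0.9]
finger_gap: 23.2
```

Run:
```python
from h import *
plan(656.5,-71.2,38,101.4)
```

```text
pos [657.6 -62.4  50.4] t 9.88 q7 1.87 jaw 102.0 tilt [ 0.006  0.013 -1.   ] gap 23.2 F [-0.  -0.3 -0.9]
d tool [-3.  12.3 -8.5] yaw 0.6 rows 1
-0.003, 0.0123, -0.0085, 0.59
```

apply_moves(
  plan=[0, -0.003, 0.006, -0.0085, 0.6, 0, 0, 0.004, 0, 0, 0, 0, 0, 0, 0, 0, 0, 0, 0, 0],
)

```text
t: 10.22
eef_pos: [655.6, -70.7, 37.8]
tool_rot: [-1.552, -0.16, 0.152]
force: [-0.4, 0.2, -1.2]
finger_gap: 23.5
```

Run:
```python
from h import *
plan(656.5,-71.2,24,101.4)
```

```text
pos [655.6 -70.7  37.8] t 10.22 q7 1.88 jaw 101.4 tilt [ 0.004  0.014 -1.   ] gap 23.5 F [-0.4  0.2 -1.2]
d tool [ 0.7 13.8 -0.9] yaw 0.0 rows 1
0.0007, 0.0138, -0.0009, 0.02
```

apply_moves(
  plan=[0, 0.0005, 0.004, -0.0005, 0, 0, 0, 0.003, -0.0003, 0, 0, 0, 0.003, 0, 0, 0, 0, 0, 0, 0, 0, 0, 0, 0, 0],
)

```text
t: 10.63
eef_pos: [657.2, -71.3, 28.0]
tool_rot: [-1.552, -0.162, 0.15]
force: [0.5, -0.7, -0.7]
finger_gap: 23.5
```

Run:
```python
from h import *
plan(656.5,-71.2,21,101.4)
```

```text
pos [657.2 -71.3  28. ] t 10.63 q7 1.88 jaw 101.4 tilt [ 0.006  0.014 -1.   ] gap 23.5 F [ 0.5 -0.7 -0.7]
d tool [-0.7  7.   0.1] yaw 0.0 rows 1
-0.0007, 0.007, 0.0001, 0.01
```

apply_moves(
  plan=[0, -0.0007, 0.003, 0, 0, 0, 0, 0.003, 0, 0, 0, 0, 0.001, 0, 0, 0, 0, 0, 0, 0],
)

```text
t: 10.97
eef_pos: [658.5, -71.2, 26.5]
tool_rot: [-1.552, -0.166, 0.147]
force: [-0.0, 0.9, -0.8]
finger_gap: 23.8
```

Run:
```python
from h import *
plan(656.5,-71.2,21,101.4)
im,d=snap("side","s5.png")
cv2.imwrite("pics/s5c.png",cv2.resize(im[170:230,330:410],None,fx=8,fy=8,interpolation=cv2.INTER_CUBIC)[:,:,::-1])
```

```text
pos [658.5 -71.2  26.5] t 10.97 q7 1.88 jaw 101.4 tilt [ 0.011  0.014 -1.   ] gap 23.8 F [-0.   0.9 -0.8]
d tool [-2.   5.5  0.3] yaw 0.0 rows 1
-0.002, 0.0055, 0.0003, 0.01
```

View pics/s5c.png

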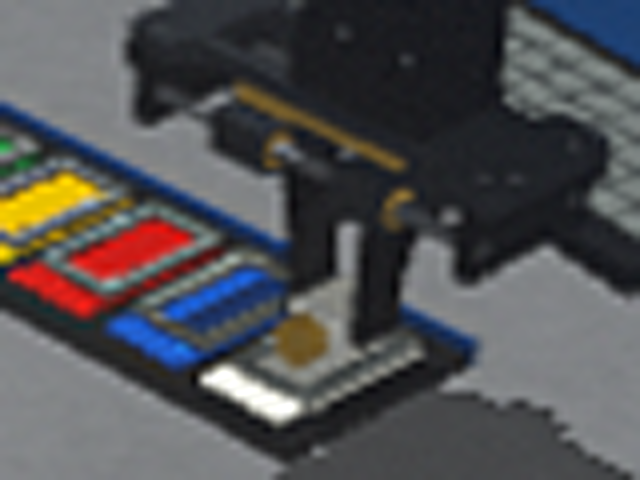

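Run:
```python
from h import *
im=np.load("top0.npz")["im"]
h=cv2.cvtColor(im,cv2.COLOR_RGB2HSV);m=((h[...,2]>165)&(h[...,1]<60)).astype(np.uint8);m[:,:333]=0;m[:,360:]=0;m[:145]=0;m[195:]=0
for k in comps(m,10): print(k[1],k[2],ray("top",*k[2],10)[:2])
for c in('green','yellow','red','blue'):
    for k in comps(cmask(im,c),90):
        if k[2][1]<200 and k[2][0]<335:
            ys,xs=np.where(k[4]==k[0]);P=np.array([ray("top",x,y,10)[:2] for x,y in zip(xs,ys)]);w,V=np.linalg.eigh(np.cov(P.T));print(c,P.mean(0),np.degrees(np.arctan(V[1,1]/V[0,1])),np.sqrt(12*w))
# bright window around white bay
print(h[150:188,333:358,2][::1].tolist() and '')
s=np.load("side0.npz")["im"];cv2.imwrite("pics/w0.png",cv2.resize(s[195:235,345:400],None,fx=12,fy=12,interpolation=cv2.INTER_CUBIC)[:,:,::-1])
```

```text
134 [343.3880597  166.64925373] [656.63509049 -70.53454466]
35 [346.4        179.11428571] [612.98065709 -79.60372208]
green [613.34732348 145.37309937] 11.158386419406856 [24.21692881 55.96678773]
yellow [624.52269207  91.1155217 ] 11.972575979259334 [27.44549666 59.1889751 ]
red [634.94804639  36.77731523] 11.570234720138922 [28.2593144  61.91563533]Traceback (most recent call last):
  File "<stdin>", line 8, in <module>
  File "h.py", line 5, in ray
    p=camera_params(name);K=np.array(p["camera_matrix"]);Rm=np.array(p["R"]);t=np.array(p["t"])
ValueError: time passes only in moves, steps and waits
```

```bash
python3 - <<'E'
import re
s=open('h.py').read()
s=s.replace('from scipy','''import os,pickle
_cp=camera_params
if not os.path.exists('cp.pkl'): pickle.dump({n:_cp(n) for n in('top','side')},open('cp.pkl','wb'))
_P=pickle.load(open('cp.pkl','rb'))
def camera_params(n): return _P[n]
from scipy''',1)
open('h.py','w').write(s)
E
python3 - <<'E'
from h import *
s=np.load("side0.npz")["im"];cv2.imwrite("pics/w0.png",cv2.resize(s[195:235,345:400],None,fx=12,fy=12,interpolation=cv2.INTER_CUBIC)[:,:,::-1])
a=np.radians(11.4);ax=np.array([np.cos(a),np.sin(a),0]);ay=np.array([-ax[1],ax[0],0])
o=get_obs();c=o["eef_pos"]+[0,0,.8]
print("brass face expected", proj("side",c-28*ax), "seen 367.1,212.1", o["eef_pos"])
b=np.array([656.8,-71,10])
for sx,sy in((-1,-1),(-1,1),(1,1),(1,-1)): 
    u=proj("side",b+31*sx*ax+15*sy*ay+[0,0,5]);print(u,(u+.5-[345,195])*12-.5)
E
```

```text
brass face expected [366.66672356 212.39005206] seen 367.1,212.1 [658.62513331 -71.18546283  26.48227796]
[368.78454973 217.95569027] [290.91459671 280.96828324]
[361.80102119 214.28134654] [207.11225423 236.87615852]
[374.40978237 207.8853425 ] [358.41738847 160.12411004]
[381.37568132 211.40118948] [442.00817582 202.31427379]
```

View pics/w0.png

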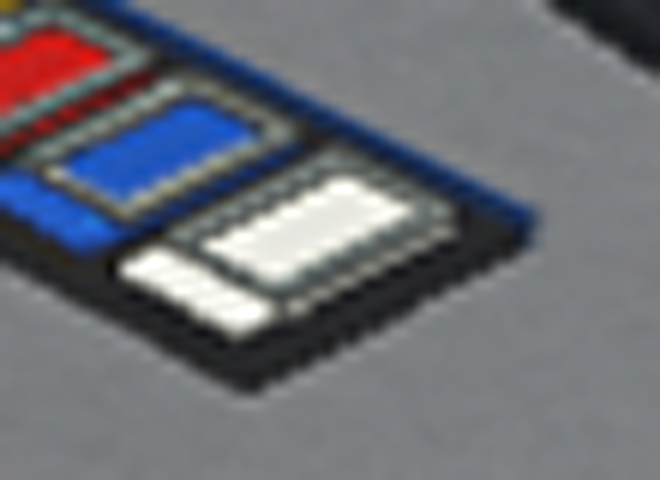

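apply_moves(
  plan=[0, 0, -0.003, 0, 0, 0, -0.003, -0.002, 0, 0, 0, -0.002, 0, 0, 0, 0, 0, 0, 0, 0, 0, 0, 0, 0, 0],
)

```text
t: 11.43
eef_pos: [652.7, -72.2, 31.1]
tool_rot: [-1.552, -0.165, 0.147]
force: [0.2, -0.3, -0.4]
finger_gap: 23.4
```

Run:
```python
from h import *
plan(653.5,-70.5,21,101.4)
im,d=snap("side","s6.png")
cv2.imwrite("pics/s6c.png",cv2.resize(im[185:235,345:400],None,fx=12,fy=12,interpolation=cv2.INTER_CUBIC)[:,:,::-1])
```

```text
pos [652.7 -72.2  31.1] t 11.43 q7 1.88 jaw 101.4 tilt [ 0.01   0.014 -1.   ] gap 23.4 F [ 0.2 -0.3 -0.4]
d tool [ 1.  10.1  1.4] yaw 0.0 rows 1
0.001, 0.0101, 0.0014, 0.02
```

View pics/s6c.png

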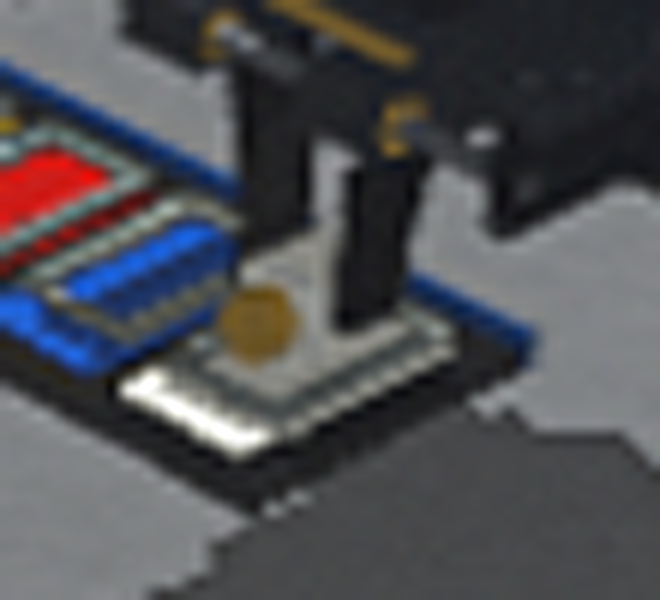

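apply_moves(
  plan=[0, 0.0005, 0.004, 0.001, 0, 0, 0, 0.004, 0, 0, 0, 0, 0.002, 0, 0, 0, 0, 0, 0, 0],
)

```text
t: 11.82
eef_pos: [653.5, -71.0, 21.0]
tool_rot: [-1.552, -0.166, 0.147]
force: [-2.9, -0.1, 8.1]
finger_gap: 23.5
```

Run:
```python
from h import *
plan(653.5,-70.5,21,101.4)
```

```text
pos [653.5 -71.   21. ] t 11.82 q7 1.88 jaw 101.4 tilt [ 0.011  0.014 -1.   ] gap 23.5 F [-2.9 -0.1  8.1]
d tool [0.1 0.  0.5] yaw 0.0 rows 1
0.0001, 0.0, 0.0005, 0.02
```

apply_moves(
  plan=[0.2, 0, 0, 0, 0, 0.4, 0, 0, 0, 0, 0.42, 0, 0, 0, 0, 0.42, 0, -0.005, 0, 0, 0.42, 0, -0.015, 0, 0, 0.42, 0, -0.03, 0, 0, 0.42, 0, -0.03, 0, 0],
)

```text
t: 12.4
eef_pos: [648.2, -71.4, 95.5]
tool_rot: [-1.55, -0.156, 0.157]
force: [0.9, -0.8, 0.1]
finger_gap: 36.4
```

Run:
```python
from h import *
plan(452.7,-259.3,100,None)
im,d=snap("side","s7.png");np.savez("s7.npz",im=im,d=d)
cv2.imwrite("pics/s7c.png",cv2.resize(im[185:235,345:400],None,fx=12,fy=12,interpolation=cv2.INTER_CUBIC)[:,:,::-1])
im,d=snap("top","t7.png");np.savez("t7.npz",im=im,d=d)
```

```text
pos [648.2 -71.4  95.5] t 12.4 q7 1.88 jaw 101.4 tilt [-0.003  0.015 -1.   ] gap 36.4 F [ 0.9 -0.8  0.1]
d tool [-228.9   -6.8 -145.3] yaw 0 rows 8
-0.0286, -0.0008, -0.0182, 0.0
-0.0286, -0.0008, -0.0182, 0.0
-0.0286, -0.0008, -0.0182, 0.0
-0.0286, -0.0008, -0.0182, 0.0
-0.0286, -0.0008, -0.0182, 0.0
-0.0286, -0.0008, -0.0182, 0.0
-0.0286, -0.0008, -0.0182, 0.0
-0.0286, -0.0008, -0.0182, 0.0
```

View pics/s7c.png

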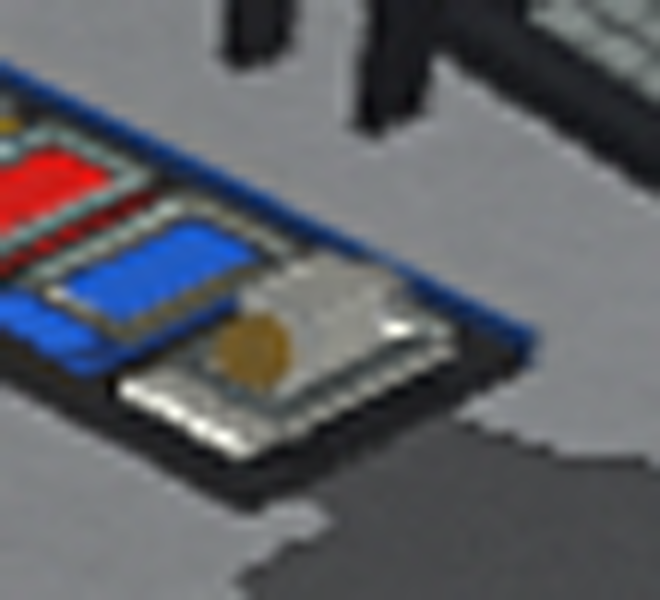

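View pics/t7.png

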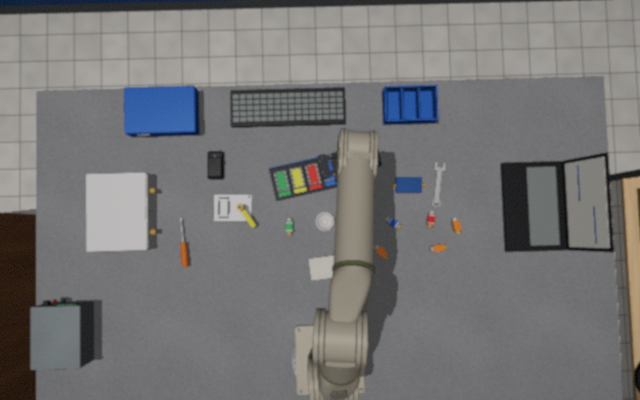

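View pics/s7.png

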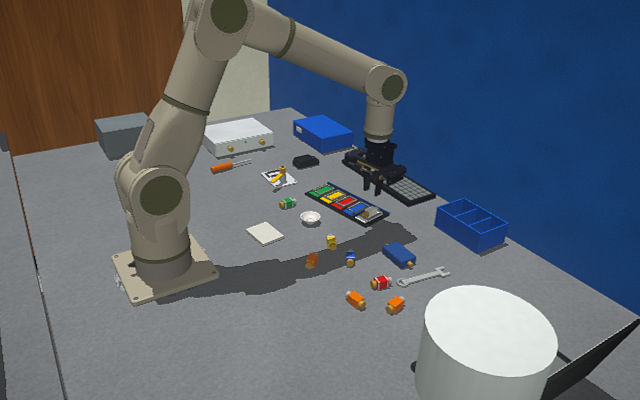

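Run:
```python
from h import *
plan(466.5,-364,110,78.3)
s0=np.load("side0.npz")["im"];s=np.load("s7.npz")["im"]
for nm,im in(("a",s0),("b",s)):
  for c in('red','blue','yellow','green'):
    print(nm,c,[(int(k[1]),k[2].round(1).tolist()) for k in comps(cmask(im,c,110,50),12) if 280<k[2][0]<400 and 195<k[2][1]<300])
```

```text
pos [651.8 -71.9 100.6] t 12.5 q7 1.88 jaw 101.4 tilt [ 0.007  0.014 -1.   ] gap 36.5 F [ 0.  -0.4 -0.2]
d tool [-239.3  -14.9 -249.5] yaw 23.1 rows 10
-0.0239, -0.0015, -0.0249, 2.31
-0.0229, -0.0015, -0.0259, 2.31
-0.0218, -0.0015, -0.0268, 2.31
-0.0207, -0.0015, -0.0277, 2.31
-0.0196, -0.0015, -0.0285, 2.31
-0.0184, -0.0015, -0.0292, 2.31
-0.0173, -0.0015, -0.03, 2.31
-0.016, -0.0015, -0.0306, 2.31
-0.0148, -0.0015, -0.0313, 2.31
-0.0135, -0.0015, -0.0318, 2.31
a red [(64, [345.9, 200.8]), (49, [337.3, 205.9]), (96, [382.2, 281.5]), (17, [376.2, 283.4])]
a blue [(124, [358.1, 197.5]), (68, [357.7, 207.0]), (48, [348.9, 212.2]), (507, [398.3, 253.9]), (45, [353.0, 259.0]), (15, [353.0, 263.5])]
a yellow [(44, [326.0, 199.8]), (62, [330.6, 240.6])]
a green [(53, [288.2, 202.2])]
b red [(64, [345.8, 200.8]), (49, [337.3, 205.9]), (96, [382.2, 281.5]), (17, [376.2, 283.4])]
b blue [(69, [357.8, 207.0]), (20, [384.0, 210.8]), (49, [349.0, 212.3]), (509, [398.2, 253.9]), (61, [349.9, 255.1])]
b yellow [(44, [326.0, 199.8]), (64, [330.5, 240.8])]
b green [(54, [288.2, 202.2])]
```

apply_moves(
  plan=[0.55, -0.0239, -0.0015, -0.0249, 2.3, 0.55, -0.0229, -0.0015, -0.0259, 2.3, 0.55, -0.0218, -0.0015, -0.0268, 2.3, 0.55, -0.0207, -0.0015, -0.0277, 2.3, 0.55, -0.0196, -0.0015, -0.0285, 2.3, 0.55, -0.0184, -0.0015, -0.0292, 2.3, 0.55, -0.0173, -0.0015, -0.03, 2.3, 0.55, -0.016, -0.0015, -0.0306, 2.3, 0.55, -0.0148, -0.0015, -0.0313, 2.3, 0.55, 0, 0, 0, 0],
)

```text
t: 13.33
eef_pos: [479.3, -341.7, 109.1]
tool_rot: [-1.55, 0.125, -0.144]
force: [-0.5, -1.3, 0.3]
finger_gap: 47.8
```

Run:
```python
from h import *
plan(466.5,-364,70,78.3)
```

```text
pos [ 479.3 -341.7  109.1] t 13.33 q7 2.06 jaw 80.2 tilt [ 0.013  0.016 -1.   ] gap 47.8 F [-0.5 -1.3  0.3]
d tool [ -9.2  38.5 -24.8] yaw 1.9 rows 2
-0.0046, 0.0193, -0.0124, 0.93
-0.0044, 0.0193, -0.0125, 0.93
```

apply_moves(
  plan=[0.55, -0.0046, 0.015, -0.0124, 0.9, 0.55, -0.003, 0.015, -0.009, 0.9, 0.55, 0, 0.006, 0, 0, 0.55, 0, 0, 0, 0],
)

```text
t: 13.67
eef_pos: [466.9, -364.2, 72.1]
tool_rot: [-1.549, 0.153, -0.175]
force: [-0.1, 0.2, -0.4]
finger_gap: 47.7
```

Run:
```python
from h import *
plan(466.5,-364,30,78.3)
im,d=snap("side","s8.png")
cv2.imwrite("pics/s8c.png",cv2.resize(im[240:310,340:430],None,fx=8,fy=8,interpolation=cv2.INTER_CUBIC)[:,:,::-1])
```

```text
pos [ 466.9 -364.2   72.1] t 13.67 q7 2.08 jaw 78.0 tilt [ 0.015  0.014 -1.   ] gap 47.7 F [-0.1  0.2 -0.4]
d tool [-0.9 42.1 -0.6] yaw -0.3 rows 2
-0.0005, 0.0211, -0.0003, -0.15
-0.0005, 0.0211, -0.0003, -0.15
```

View pics/s8c.png

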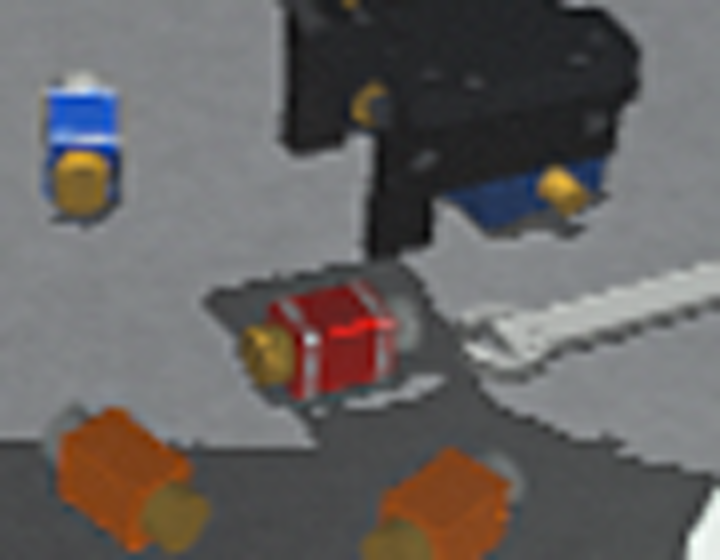

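apply_moves(
  plan=[0.55, -0.0005, 0.016, 0, -0.1, 0.55, -0.0004, 0.016, 0, -0.1, 0.55, 0, 0.01, 0, 0, 0.55, 0, 0, 0, 0, 0.55, 0, 0, 0, 0],
)

```text
t: 14.13
eef_pos: [472.0, -360.3, 32.7]
tool_rot: [-1.55, 0.14, -0.17]
force: [0.3, 0.3, -0.3]
finger_gap: 47.7
```

Run:
```python
from h import *
plan(466.5,-364,10,78.3)
```

```text
pos [ 472.  -360.3   32.7] t 14.13 q7 2.1 jaw 78.7 tilt [ 0.02   0.013 -1.   ] gap 47.7 F [ 0.3  0.3 -0.3]
d tool [-5.  22.6 -5.1] yaw 0.4 rows 1
-0.005, 0.0226, -0.0051, 0.37
```

apply_moves(
  plan=[0.55, -0.005, 0.01, -0.0051, 0.4, 0.55, -0.001, 0.008, 0, 0, 0.5, 0, 0.003, 0, 0, 0.5, 0, 0, 0, 0],
)

```text
t: 14.47
eef_pos: [466.6, -364.2, 11.9]
tool_rot: [-1.55, 0.143, -0.177]
force: [0.3, 0.2, 1.3]
finger_gap: 44.8
```

Run:
```python
from h import *
plan(466.5,-364,10,78.3)
```

```text
pos [ 466.6 -364.2   11.9] t 14.47 q7 2.12 jaw 78.3 tilt [ 0.023  0.012 -1.   ] gap 44.8 F [0.3 0.2 1.3]
d tool [-0.2  1.9  0.2] yaw 0.0 rows 1
-0.0002, 0.0019, 0.0002, 0.02
```

apply_moves(
  plan=[0.4, 0, 0.002, 0, 0, 0.3, 0, 0, 0, 0, 0.2, 0, 0, 0, 0, 0.1, 0, 0, 0, 0, 0, 0, 0, 0, 0, 0, 0, 0, 0, 0, 0, 0, 0, 0, 0],
)

```text
t: 15.05
eef_pos: [467.0, -364.6, 10.4]
tool_rot: [-1.551, 0.142, -0.178]
force: [-0.8, -0.2, -0.8]
finger_gap: 23.7
```

Run:
```python
from h import *
plan(632.4,37.3,110,101.4)
```

```text
pos [ 467.  -364.6   10.4] t 15.05 q7 2.12 jaw 78.3 tilt [ 0.024  0.012 -1.   ] gap 23.7 F [-0.8 -0.2 -0.8]
d tool [ 82.4 -90.9 428.6] yaw -23.1 rows 12
0.0069, -0.0076, 0.0357, -1.92
0.0081, -0.0076, 0.0355, -1.92
0.0092, -0.0076, 0.0352, -1.92
0.0104, -0.0076, 0.0348, -1.92
0.0116, -0.0076, 0.0345, -1.92
0.0127, -0.0076, 0.0341, -1.92
0.0139, -0.0076, 0.0336, -1.92
0.015, -0.0076, 0.0331, -1.92
0.0161, -0.0076, 0.0326, -1.92
0.0172, -0.0076, 0.0321, -1.92
0.0183, -0.0076, 0.0315, -1.92
0.0193, -0.0076, 0.0308, -1.92
```

Lift first, then travel.

apply_moves(
  plan=[0, 0, -0.01, 0, 0, 0, 0, -0.025, 0, 0, 0, 0, -0.03, 0, 0, 0, 0, -0.025, 0, 0, 0, 0.0069, 0, 0.03, -1.9, 0, 0.0081, 0, 0.0355, -1.9, 0, 0.0092, 0, 0.0352, -1.9, 0, 0.0104, 0, 0.0348, -1.9, 0, 0.0116, 0, 0.0345, -1.9, 0, 0.0127, 0, 0.0341, -1.9],
)

```text
t: 15.88
eef_pos: [546.6, -174.9, 117.1]
tool_rot: [-1.566, -0.008, -0.036]
force: [0.9, -0.2, -0.5]
finger_gap: 23.6
```

Run:
```python
from h import *
plan(632.4,37.3,100,101.4)
```

```text
pos [ 546.6 -174.9  117.1] t 15.88 q7 1.85 jaw 89.0 tilt [ 0.028  0.004 -1.   ] gap 23.6 F [ 0.9 -0.2 -0.5]
d tool [ 81.6  20.4 213.6] yaw -12.4 rows 7
0.0117, 0.0029, 0.0305, -1.77
0.0126, 0.0029, 0.0301, -1.77
0.0135, 0.0029, 0.0297, -1.77
0.0144, 0.0029, 0.0293, -1.77
0.0153, 0.0029, 0.0288, -1.77
0.0162, 0.0029, 0.0284, -1.77
0.0171, 0.0029, 0.0278, -1.77
```

apply_moves(
  plan=[0, 0.0117, 0.002, 0.0305, -1.8, 0, 0.0126, 0.002, 0.0301, -1.8, 0, 0.0135, 0.002, 0.0297, -1.8, 0, 0.0144, 0.002, 0.0293, -1.8, 0, 0.0153, 0.002, 0.025, -1.8, 0, 0.01, 0.002, 0.018, -1.7, 0, 0.006, 0.002, 0.008, -1.7, 0, 0, 0, 0, 0, 0, 0, 0, 0, 0],
)

```text
t: 16.63
eef_pos: [624.5, 18.6, 113.3]
tool_rot: [-1.562, -0.203, 0.146]
force: [-1.2, -1.2, -0.8]
finger_gap: 23.2
```

Run:
```python
from h import *
plan(632.4,37.3,45,101.4)
```

```text
pos [624.5  18.6 113.3] t 16.63 q7 1.72 jaw 102.7 tilt [ 0.035  0.006 -0.999] gap 23.2 F [-1.2 -1.2 -0.8]
d tool [ 9.4 68.7 16.6] yaw 1.3 rows 2
0.0047, 0.0343, 0.0083, 0.66
0.0046, 0.0343, 0.0084, 0.66
```

apply_moves(
  plan=[0, 0, -0.03, 0, 0, 0, 0, -0.03, 0, 0],
)

```text
t: 16.8
eef_pos: [618.0, 14.0, 168.1]
tool_rot: [-1.564, -0.189, 0.152]
force: [-0.2, -0.2, 0.3]
finger_gap: 23.8
```

Run:
```python
from h import *
plan(632.4,37.3,45,101.4)
```

```text
pos [618.   14.  168.1] t 16.8 q7 1.72 jaw 102.5 tilt [ 0.023  0.003 -1.   ] gap 23.8 F [-0.2 -0.2  0.3]
d tool [ 16.2 123.4  20. ] yaw 1.1 rows 4
0.0041, 0.0309, 0.005, 0.27
0.004, 0.0309, 0.005, 0.27
0.004, 0.0309, 0.005, 0.27
0.004, 0.0309, 0.005, 0.27
```

apply_moves(
  plan=[0, 0, 0, 0, 0],
)

```text
t: 16.88
eef_pos: [619.7, 11.3, 173.5]
tool_rot: [-1.565, -0.191, 0.144]
force: [0.2, -0.3, 0.4]
finger_gap: 23.5
```

Run:
```python
from h import *
plan(632.4,37.3,45,101.4)
```

```text
pos [619.7  11.3 173.5] t 16.88 q7 1.72 jaw 102.2 tilt [ 0.03   0.002 -1.   ] gap 23.5 F [ 0.2 -0.3  0.4]
d tool [ 14.1 128.9  23.2] yaw 0.8 rows 4
0.0035, 0.0322, 0.0058, 0.21
0.0035, 0.0322, 0.0058, 0.21
0.0035, 0.0322, 0.0058, 0.21
0.0035, 0.0322, 0.0058, 0.21
```

apply_moves(
  plan=[0, 0, 0, 0, 0],
)

```text
t: 16.97
eef_pos: [619.5, 8.7, 174.3]
tool_rot: [-1.566, -0.189, 0.141]
force: [0.2, -0.1, -1.3]
finger_gap: 23.4
```

Run:
```python
from h import *
plan(632.4,37.3,45,101.4)
```

```text
pos [619.5   8.7 174.3] t 16.97 q7 1.72 jaw 102.0 tilt [ 0.031  0.001 -1.   ] gap 23.4 F [ 0.2 -0.1 -1.3]
d tool [ 14.6 129.7  25.9] yaw 0.6 rows 4
0.0037, 0.0324, 0.0065, 0.16
0.0036, 0.0324, 0.0065, 0.16
0.0036, 0.0324, 0.0065, 0.16
0.0036, 0.0324, 0.0065, 0.16
```

apply_moves(
  plan=[0, 0.0037, 0.03, 0.0065, 0.2, 0, 0.0037, 0.03, 0.0065, 0.2, 0, 0.0037, 0.03, 0.0065, 0.2, 0, 0.002, 0.015, 0.004, 0, 0, 0, 0, 0, 0, 0, 0, 0, 0, 0],
)

```text
t: 17.47
eef_pos: [630.7, 21.9, 66.5]
tool_rot: [-1.573, -0.169, 0.117]
force: [-0.1, 0.2, 0.2]
finger_gap: 23.4
```

Run:
```python
from h import *
plan(632.4,37.3,38,101.4)
im,d=snap("side","s9.png");np.savez("s9.npz",im=im,d=d)
cv2.imwrite("pics/s9c.png",cv2.resize(im[165:235,310:390],None,fx=8,fy=8,interpolation=cv2.INTER_CUBIC)[:,:,::-1])
```

```text
pos [630.7  21.9  66.5] t 17.47 q7 1.67 jaw 100.4 tilt [ 0.034 -0.004 -0.999] gap 23.4 F [-0.1  0.2  0.2]
d tool [ 3.6 28.5 15.1] yaw -1.0 rows 1
0.0036, 0.0285, 0.0151, -0.98
```

View pics/s9c.png

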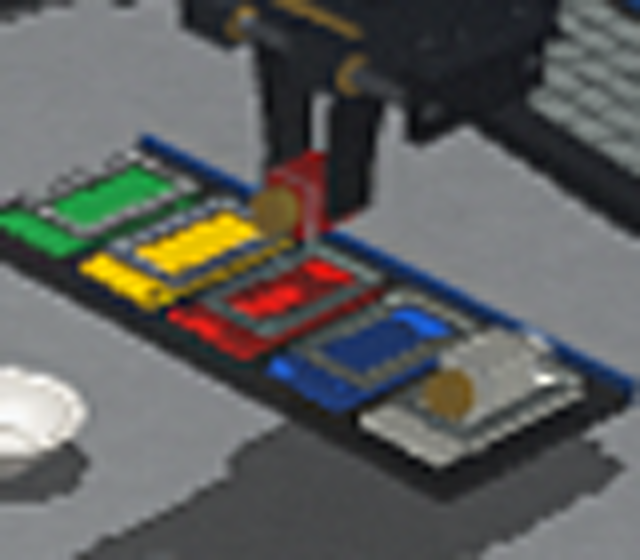

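Run:
```python
from h import *
a=np.radians(10.4);ax=np.array([np.cos(a),np.sin(a),0.034]);c=np.array([630.7,21.9,68.1])
for s in(-25,-28,-31): print(s,proj("side",c+s*ax))
```

```text
-25 [344.13656333 191.02280835]
-28 [343.48792009 191.33069267]
-31 [342.83788811 191.63923618]
```

apply_moves(
  plan=[0, 0.002, 0.012, 0.01, -0.5, 0, 0.0005, 0.008, 0.005, -0.5, 0, 0, 0.004, 0, 0, 0, 0, 0, 0, 0, 0, 0, 0, 0, 0],
)

```text
t: 17.93
eef_pos: [633.0, 36.6, 44.1]
tool_rot: [-1.573, -0.187, 0.126]
force: [0.1, 0.1, 0.1]
finger_gap: 24.1
```

Run:
```python
from h import *
plan(631.9,37.1,30,101.4)
```

```text
pos [633.   36.6  44.1] t 17.93 q7 1.66 jaw 101.4 tilt [ 0.039 -0.004 -0.999] gap 24.1 F [0.1 0.1 0.1]
d tool [-1.5 14.1  0.9] yaw -0.0 rows 1
-0.0015, 0.0141, 0.0009, -0.02
```

apply_moves(
  plan=[0, -0.0015, 0.005, 0.0007, 0, 0, -0.0005, 0.005, 0, 0, 0, 0, 0.003, 0, 0, 0, 0, 0, 0, 0, 0, 0, 0, 0, 0],
)

```text
t: 18.35
eef_pos: [631.9, 36.4, 30.8]
tool_rot: [-1.573, -0.188, 0.124]
force: [-0.6, -0.7, -1.1]
finger_gap: 23.5
```

Run:
```python
from h import *
plan(631.9,37.1,22,101.4)
```

```text
pos [631.9  36.4  30.8] t 18.35 q7 1.66 jaw 101.4 tilt [ 0.041 -0.004 -0.999] gap 23.5 F [-0.6 -0.7 -1.1]
d tool [-0.2  8.8  0.8] yaw -0.0 rows 1
-0.0002, 0.0088, 0.0008, -0.04
```

apply_moves(
  plan=[0, -0.0003, 0.004, 0.0008, 0, 0, 0, 0.004, 0, 0, 0, 0, 0.002, 0, 0, 0, 0, 0.001, 0, 0, 0, 0, 0, 0, 0],
)

```text
t: 18.77
eef_pos: [632.6, 37.0, 20.5]
tool_rot: [-1.573, -0.188, 0.123]
force: [-0.8, -0.5, 1.7]
finger_gap: 23.7
```

Run:
```python
from h import *
plan(631.9,37.1,20.4,101.4)
```

```text
pos [632.6  37.   20.5] t 18.77 q7 1.66 jaw 101.3 tilt [ 0.042 -0.004 -0.999] gap 23.7 F [-0.8 -0.5  1.7]
d tool [-0.7  0.   0.2] yaw -0.1 rows 1
-0.0007, 0.0, 0.0002, -0.07
```

apply_moves(
  plan=[0.2, 0, 0, 0, 0, 0.35, 0, 0, 0, 0, 0.4, 0, 0, 0, 0, 0.4, 0, -0.004, 0, 0, 0.4, 0, -0.012, 0, 0, 0.4, 0, -0.03, 0, 0, 0.4, 0, -0.04, 0, 0, 0.4, 0, -0.03, 0, 0],
)

```text
t: 19.43
eef_pos: [623.2, 37.0, 134.8]
tool_rot: [-1.574, -0.178, 0.133]
force: [0.9, -0.2, -0.2]
finger_gap: 34.8
```

Run:
```python
from h import *
plan(460,-220,120,-36)
im,d=snap("side","s10.png");np.savez("s10.npz",im=im,d=d)
cv2.imwrite("pics/s10c.png",cv2.resize(im[165:275,290:410],None,fx=5.4,fy=5.4,interpolation=cv2.INTER_CUBIC)[:,:,::-1])
im,d=snap("top","t10.png");np.savez("t10.npz",im=im,d=d)
cv2.imwrite("pics/t10c.png",cv2.resize(im[150:260,270:410],None,fx=5.4,fy=5.4,interpolation=cv2.INTER_CUBIC)[:,:,::-1])
```

```text
pos [623.2  37.  134.8] t 19.43 q7 1.65 jaw 101.3 tilt [ 0.029 -0.006 -1.   ] gap 34.8 F [ 0.9 -0.2 -0.2]
d tool [-211.    11.5 -219.7] yaw -42.7 rows 9
-0.0234, 0.0013, -0.0244, -4.74
-0.0254, 0.0013, -0.0224, -4.74
-0.0271, 0.0013, -0.0202, -4.74
-0.0287, 0.0013, -0.0179, -4.74
-0.0301, 0.0013, -0.0155, -4.74
-0.0313, 0.0013, -0.0129, -4.74
-0.0322, 0.0013, -0.0103, -4.74
-0.033, 0.0013, -0.0076, -4.74
-0.0335, 0.0013, -0.0048, -4.74
```

View pics/s10c.png

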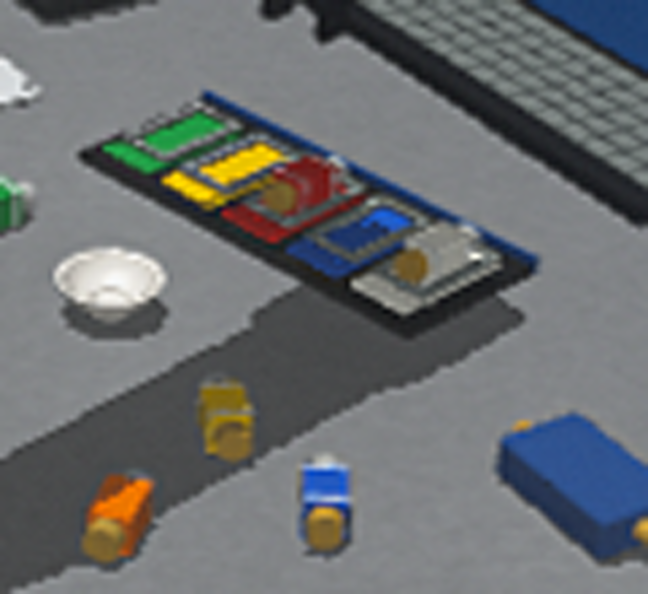

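View pics/t10c.png

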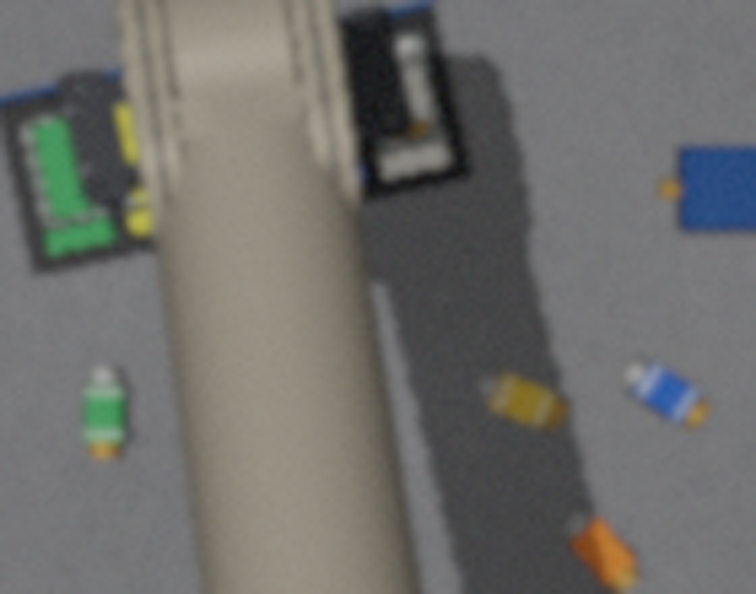

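Run:
```python
from h import *
im=np.load("t10.npz")["im"]
for c in('blue','yellow'):
    for k in comps(cmask(im,c,100,40),20):
        if k[2][1]>215 and k[2][0]<440 and k[2][0]>340:
            print(c,k[1],k[2],ray("top",*k[2],20)[:2])
h=cv2.cvtColor(im,cv2.COLOR_RGB2HSV)
# end connectors: brass & silver centroids for blue by crop coords
for nm,s,b in(("blue",(637,375),(697,412)),("yellow",(489,390),(560,413))):
    A,B=[ray("top",270+(p[0]+.5)/5.4-.5,150+(p[1]+.5)/5.4-.5,14)[:2] for p in(s,b)];e=A-B;print(nm,A,B,(A+B)/2,np.linalg.norm(e),np.degrees(np.arctan2(e[1],e[0])))
print(std_pose("top",im,'blue',np.array([393.3,222.3])))
```

```text
blue 40 [393.  222.5] [ 458.22428724 -234.11473477]
yellow 59 [367.15254237 223.81355932] [ 456.26749614 -145.21866959]
blue [ 470.73066945 -216.70922322] [ 446.07829348 -254.14271517] [ 458.40448147 -235.4259692 ] 44.82193615100724 56.63251089160948
yellow [ 463.87945046 -121.96611197] [ 447.9510296  -166.73123798] [ 455.91524003 -144.34867497] 47.5145356519496 70.41331774422169
(array([ 459.75411364, -233.90523666]), np.float64(55.088068712337076), array([24.80382939, 36.36748851]), 76)
```

```bash
python3 - <<'E'
s=open('h.py').read()
s=s.replace("fix=True):","full=False):").replace("dy=(jawdeg-cur+90)%180-90 ","dy=(jawdeg-cur) if full else (jawdeg-cur+90)%180-90 ")
open('h.py','w').write(s)
E
python3 - <<'E'
from h import *
plan(458.4,-234.7,110,-34,True)
E
```

```text
pos [626.2  37.3 138.6] t 19.53 q7 1.65 jaw 101.3 tilt [ 0.038 -0.005 -0.999] gap 34.7 F [ 0.1  0.1 -0.3]
d tool [-219.    23.5 -233.3] yaw 135.3 rows 20
-0.0109, 0.0012, -0.0117, 6.77
-0.0095, 0.0012, -0.0129, 6.77
-0.0079, 0.0012, -0.0139, 6.77
-0.0062, 0.0012, -0.0147, 6.77
-0.0044, 0.0012, -0.0154, 6.77
-0.0026, 0.0012, -0.0158, 6.77
-0.0007, 0.0012, -0.016, 6.77
0.0012, 0.0012, -0.016, 6.77
0.003, 0.0012, -0.0157, 6.77
0.0049, 0.0012, -0.0152, 6.77
0.0066, 0.0012, -0.0146, 6.77
0.0083, 0.0012, -0.0137, 6.77
0.0099, 0.0012, -0.0126, 6.77
0.0113, 0.0012, -0.0114, 6.77
0.0125, 0.0012, -0.0099, 6.77
0.0136, 0.0012, -0.0084, 6.77
0.0145, 0.0012, -0.0067, 6.77
0.0152, 0.0012, -0.005, 6.77
0.0157, 0.0012, -0.0032, 6.77
0.0159, 0.0012, -0.0013, 6.77
```

apply_moves(
  plan=[0.55, -0.0109, 0, -0.0117, 6.8, 0.55, -0.0095, 0, -0.0129, 6.8, 0.55, -0.0079, 0, -0.0139, 6.8, 0.55, -0.0062, 0, -0.0147, 6.8, 0.55, -0.0044, 0, -0.0154, 6.8, 0.55, -0.0026, 0, -0.0158, 6.8, 0.55, -0.0007, 0, -0.016, 6.8, 0.55, 0.0012, 0, -0.016, 6.8, 0.55, 0.003, 0, -0.0157, 6.8, 0.55, 0.0049, 0, -0.0152, 6.8],
)

```text
t: 20.37
eef_pos: [537.6, -98.0, 141.8]
tool_rot: [-1.392, 0.77, -0.836]
force: [0.1, 0.1, -0.4]
finger_gap: 47.9
```

Run:
```python
from h import *
plan(458.4,-234.7,100,-34,True)
```

```text
pos [537.6 -98.  141.8] t 20.37 q7 0.69 jaw 30.8 tilt [ 0.047  0.    -0.999] gap 47.9 F [ 0.1  0.1 -0.4]
d tool [  76.1   38.  -139.6] yaw 64.8 rows 10
0.0076, 0.0038, -0.014, 6.48
0.0091, 0.0038, -0.013, 6.48
0.0105, 0.0038, -0.0119, 6.48
0.0118, 0.0038, -0.0106, 6.48
0.0129, 0.0038, -0.0092, 6.48
0.0139, 0.0038, -0.0077, 6.48
0.0147, 0.0038, -0.0061, 6.48
0.0153, 0.0038, -0.0044, 6.48
0.0157, 0.0038, -0.0027, 6.48
0.0159, 0.0038, -0.0009, 6.48
```

apply_moves(
  plan=[0.55, 0.0076, -0.04, -0.014, 6.5, 0.55, 0.0091, -0.041, -0.013, 6.5, 0.55, 0.0105, -0.041, -0.0119, 6.5, 0.55, 0.0118, -0.041, -0.0106, 6.5],
)

```text
t: 20.7
eef_pos: [491.9, -151.3, 293.0]
tool_rot: [-1.213, 1.144, -1.18]
force: [0.7, -0.4, 0.3]
finger_gap: 48.2
```

Run:
```python
from h import *
plan(458.4,-234.7,100,-34,True)
```

```text
pos [ 491.9 -151.3  293. ] t 20.7 q7 0.28 jaw 3.3 tilt [ 0.031  0.002 -1.   ] gap 48.2 F [ 0.7 -0.4  0.3]
d tool [ 81.4 191.7 -44.3] yaw 37.3 rows 6
0.0136, 0.0319, -0.0074, 6.22
0.0143, 0.0319, -0.0059, 6.22
0.0148, 0.0319, -0.0043, 6.22
0.0152, 0.0319, -0.0026, 6.22
0.0154, 0.0319, -0.001, 6.22
0.0154, 0.0319, 0.0007, 6.22
```

apply_moves(
  plan=[0.55, 0, 0, 0, 0, 0.55, 0, 0, 0, 0],
)

```text
t: 20.87
eef_pos: [492.5, -155.6, 302.6]
tool_rot: [-1.198, 1.143, -1.197]
force: [1.0, 1.0, -0.4]
finger_gap: 47.8
```

Run:
```python
from h import *
plan(458.4,-234.7,100,-34,True)
```

```text
pos [ 492.5 -155.6  302.6] t 20.87 q7 0.28 jaw 2.6 tilt [ 0.044  0.001 -0.999] gap 47.8 F [ 1.   1.  -0.4]
d tool [ 77.2 200.8 -46.6] yaw 36.6 rows 6
0.0129, 0.0335, -0.0078, 6.1
0.0136, 0.0335, -0.0064, 6.1
0.0142, 0.0335, -0.0049, 6.1
0.0147, 0.0335, -0.0033, 6.1
0.0149, 0.0335, -0.0018, 6.1
0.015, 0.0335, -0.0002, 6.1
```

apply_moves(
  plan=[0.55, 0.0129, 0.0335, -0.0078, 6.1, 0.55, 0.0136, 0.0335, -0.0064, 6.1, 0.55, 0.0142, 0.0335, -0.0049, 6.1, 0.55, 0.0147, 0.0335, -0.0033, 6.1, 0.55, 0.0149, 0.0335, -0.0018, 6.1, 0.55, 0.008, 0.02, 0, 6.1, 0.55, 0, 0, 0, 0],
)

```text
t: 21.45
eef_pos: [461.4, -228.4, 106.6]
tool_rot: [-0.804, 1.61, -1.651]
force: [-0.8, 0.1, -0.9]
finger_gap: 47.7
```

Run:
```python
from h import *
plan(458.4,-234.7,60,-34,True)
```

```text
pos [ 461.4 -228.4  106.6] t 21.45 q7 -0.13 jaw -35.1 tilt [ 0.052  0.002 -0.999] gap 47.7 F [-0.8  0.1 -0.9]
d tool [ 8.3 46.4 -0.8] yaw -1.1 rows 2
0.0042, 0.0232, -0.0004, -0.56
0.0042, 0.0232, -0.0004, -0.56
```

apply_moves(
  plan=[0.55, 0.004, 0.02, 0, -0.5, 0.55, 0.003, 0.02, 0, -0.5, 0.55, 0, 0.005, 0, 0, 0.55, 0, 0, 0, 0],
)

```text
t: 21.78
eef_pos: [460.4, -232.0, 60.9]
tool_rot: [-0.829, 1.588, -1.627]
force: [0.0, 0.4, 0.4]
finger_gap: 47.9
```

Run:
```python
from h import *
plan(458.4,-234.7,10,-34,True)
im,d=snap("side","s11.png")
cv2.imwrite("pics/s11c.png",cv2.resize(im[230:290,310:390],None,fx=8,fy=8,interpolation=cv2.INTER_CUBIC)[:,:,::-1])
```

```text
pos [ 460.4 -232.    60.9] t 21.78 q7 -0.05 jaw -33.1 tilt [ 0.051  0.003 -0.999] gap 47.9 F [0.  0.4 0.4]
d tool [ 4.9 50.8 -2.2] yaw 0.9 rows 2
0.0024, 0.0254, -0.0011, 0.43
0.0024, 0.0254, -0.0011, 0.43
```

View pics/s11c.png

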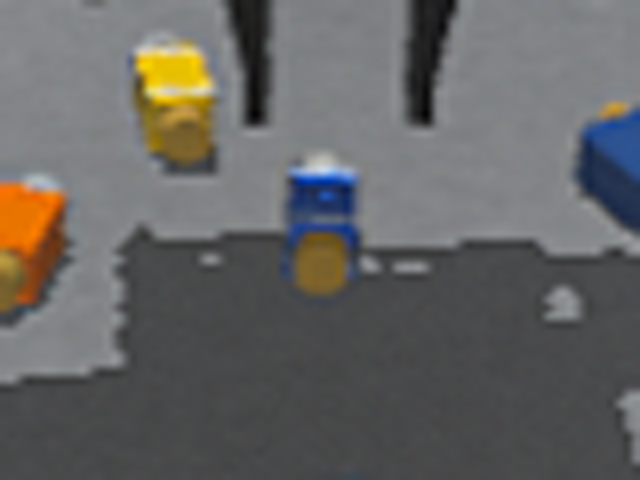

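apply_moves(
  plan=[0.55, 0.0024, 0.018, -0.001, 0.4, 0.55, 0.0024, 0.018, -0.001, 0.4, 0.55, 0, 0.008, 0, 0, 0.55, 0, 0.002, 0, 0, 0.55, 0, 0, 0, 0],
)

```text
t: 22.25
eef_pos: [465.2, -233.7, 21.4]
tool_rot: [-0.816, 1.583, -1.633]
force: [-1.0, -0.5, 0.4]
finger_gap: 48.1
```

Run:
```python
from h import *
plan(458.4,-234.7,10,-34,True)
```

```text
pos [ 465.2 -233.7   21.4] t 22.25 q7 -0.01 jaw -33.4 tilt [ 0.061  0.002 -0.998] gap 48.1 F [-1.  -0.5  0.4]
d tool [ 4.9 11.  -5.7] yaw 0.6 rows 1
0.0049, 0.011, -0.0057, 0.58
```

apply_moves(
  plan=[0.55, 0.0049, 0.007, -0.0057, 0.6, 0.55, 0, 0.003, 0, 0, 0.55, 0, 0, 0, 0],
)

```text
t: 22.5
eef_pos: [459.9, -234.8, 12.9]
tool_rot: [-0.806, 1.587, -1.64]
force: [0.1, 0.2, -0.1]
finger_gap: 47.8
```

Run:
```python
from h import *
plan(458.4,-234.7,10,-34,True)
```

```text
pos [ 459.9 -234.8   12.9] t 22.5 q7 -0.0 jaw -34.0 tilt [ 0.065  0.002 -0.998] gap 47.8 F [ 0.1  0.2 -0.1]
d tool [ 0.9  2.8 -1.4] yaw 0.0 rows 1
0.0009, 0.0028, -0.0014, 0.03
```

apply_moves(
  plan=[0.55, 0.0005, 0.005, -0.001, 0, 0.55, 0, 0.005, 0, 0, 0.55, 0, 0.002, 0, 0, 0.55, 0, 0.002, 0, 0],
)

```text
t: 22.83
eef_pos: [460.4, -235.0, 1.4]
tool_rot: [-0.803, 1.587, -1.639]
force: [-21.6, 8.8, 69.3]
finger_gap: 47.6
```

Run:
```python
from h import *
plan(458.4,-234.7,10,-34,True)
```

```text
pos [ 460.4 -235.     1.4] t 22.83 q7 0.02 jaw -34.0 tilt [ 0.067  0.003 -0.998] gap 47.6 F [-21.6   8.8  69.3]
d tool [ 0.5 -8.7 -1.4] yaw 0.0 rows 1
0.0005, -0.0087, -0.0014, 0.01
```

apply_moves(
  plan=[0.55, 0, -0.004, 0, 0, 0.55, 0.0005, -0.004, -0.001, 0, 0.55, 0, 0, 0, 0],
)

```text
t: 23.08
eef_pos: [459.0, -235.3, 10.3]
tool_rot: [-0.802, 1.587, -1.639]
force: [1.4, 0.2, 0.3]
finger_gap: 47.9
```

Run:
```python
from h import *
plan(458.4,-234.7,10,-34,True)
```

```text
pos [ 459.  -235.3   10.3] t 23.08 q7 0.01 jaw -34.0 tilt [ 0.067  0.004 -0.998] gap 47.9 F [1.4 0.2 0.3]
d tool [-0.2  0.2 -0.9] yaw -0.0 rows 1
-0.0002, 0.0002, -0.0009, -0.02
```

apply_moves(
  plan=[0.5, 0, 0, 0, 0, 0.5, 0, 0, 0, 0, 0.5, 0, 0, 0, 0, 0.5, 0, 0, 0, 0, 0.5, 0, 0, 0, 0, 0.5, 0, 0, 0, 0],
)

```text
t: 23.58
eef_pos: [458.5, -234.8, 8.7]
tool_rot: [-0.804, 1.588, -1.638]
force: [0.4, -0.1, -0.7]
finger_gap: 43.5
```

Run:
```python
from h import *
plan(458.4,-234.7,10,-34,True)
print(get_obs()["q"].round(4))
```

```text
pos [ 458.5 -234.8    8.7] t 23.58 q7 0.01 jaw -34.0 tilt [ 0.066  0.004 -0.998] gap 43.5 F [ 0.4 -0.1 -0.7]
d tool [-0.1 -1.3 -0.1] yaw 0.0 rows 1
-0.0001, -0.0013, -0.0001, 0.01
[-0.0072  0.3122  0.4639  2.0333 -0.241   0.7832  0.0085]
```

apply_moves(
  plan=[0.35, 0, 0, 0, 0, 0.2, 0, 0, 0, 0, 0.1, 0, 0, 0, 0, 0, 0, -0.001, 0, 0, 0, 0, 0, 0, 0, 0, 0, 0, 0, 0, 0, 0, 0, 0, 0],
)

```text
t: 24.17
eef_pos: [458.1, -234.6, 9.4]
tool_rot: [-0.805, 1.589, -1.638]
force: [0.7, 0.3, -1.6]
finger_gap: 23.8
```

apply_moves(
  plan=[0, 0, -0.005, 0, 0, 0, 0, -0.008, 0, 0, 0, 0, -0.008, 0, 0, 0, 0, -0.008, 0, 0, 0, 0, -0.008, 0, 0, 0, 0, -0.008, 0, 0, 0, 0, -0.008, 0, 0, 0, 0, -0.008, 0, 0, 0, 0, -0.005, 0, 0, 0, 0, -0.002, 0, 0],
)

```text
t: 25.0
eef_pos: [453.5, -235.4, 85.9]
tool_rot: [-0.803, 1.587, -1.639]
force: [0.2, -0.1, 0.0]
finger_gap: 23.9
```

Run:
```python
from h import *
plan(642.9,-17,100,-78.6,True)
```

```text
pos [ 453.5 -235.4   85.9] t 25.0 q7 -0.07 jaw -34.0 tilt [ 0.067  0.004 -0.998] gap 23.9 F [ 0.2 -0.1  0. ]
d tool [-287.2   -0.6   35.5] yaw 44.6 rows 8
-0.0359, -0.0001, 0.0044, 5.57
-0.0362, -0.0001, 0.0009, 5.57
-0.0361, -0.0001, -0.0026, 5.57
-0.0357, -0.0001, -0.0061, 5.57
-0.0349, -0.0001, -0.0095, 5.57
-0.0338, -0.0001, -0.0129, 5.57
-0.0324, -0.0001, -0.0161, 5.57
-0.0307, -0.0001, -0.0191, 5.57
```

apply_moves(
  plan=[0, -0.034, 0, 0.0044, 5.5, 0, -0.0362, 0, 0.0009, 5.5, 0, -0.0361, 0, -0.0026, 5.5, 0, -0.0357, 0, -0.0061, 5.5, 0, -0.0349, 0, -0.0095, 5.5, 0, -0.0338, 0, -0.0129, 5.5, 0, -0.0324, 0, -0.0161, 5.5, 0, -0.012, 0, -0.008, 5.5, 0, 0, 0, 0, 0],
)

```text
t: 25.75
eef_pos: [634.8, -27.2, 99.4]
tool_rot: [-0.106, 2.1, -2.103]
force: [-0.3, -0.2, -0.4]
finger_gap: 23.9
```

Run:
```python
from h import *
plan(642.9,-17,75,-78.6,True)
```

```text
pos [634.8 -27.2  99.4] t 25.75 q7 -1.26 jaw -80.3 tilt [ 0.068  0.004 -0.998] gap 23.9 F [-0.3 -0.2 -0.4]
d tool [-8.1 24.9 -8.9] yaw -1.7 rows 1
-0.0081, 0.0249, -0.0089, -1.73
```

apply_moves(
  plan=[0, -0.007, 0.014, -0.007, -1.7, 0, -0.001, 0.008, -0.001, 0, 0, 0, 0, 0, 0, 0, 0, 0, 0, 0],
)

```text
t: 26.08
eef_pos: [641.4, -18.9, 76.2]
tool_rot: [-0.148, 2.079, -2.087]
force: [0.4, -0.0, -0.8]
finger_gap: 23.6
```

Run:
```python
from h import *
plan(642.9,-17,40,-78.6,True)
im,d=snap("side","s12.png");np.savez("s12.npz",im=im,d=d)
cv2.imwrite("pics/s12c.png",cv2.resize(im[165:235,320:400],None,fx=8,fy=8,interpolation=cv2.INTER_CUBIC)[:,:,::-1])
o,M=axes();c=o["eef_pos"]-M[:,1]*2.6
for s in(-25,-28,-31): print(s,(proj("side",c+s*-M[:,0])+.5-[320,165])*8-.5)
```

```text
pos [641.4 -18.9  76.2] t 26.08 q7 -1.23 jaw -78.2 tilt [ 0.065  0.003 -0.998] gap 23.6 F [ 0.4 -0.  -0.8]
d tool [ 0.5 36.2 -1.9] yaw 0.4 rows 1
0.0005, 0.0362, -0.0019, 0.4
-25 [278.71433434 227.0255022 ]
-28 [273.64467429 229.8103136 ]
-31 [268.56397108 232.60119112]
```

View pics/s12c.png

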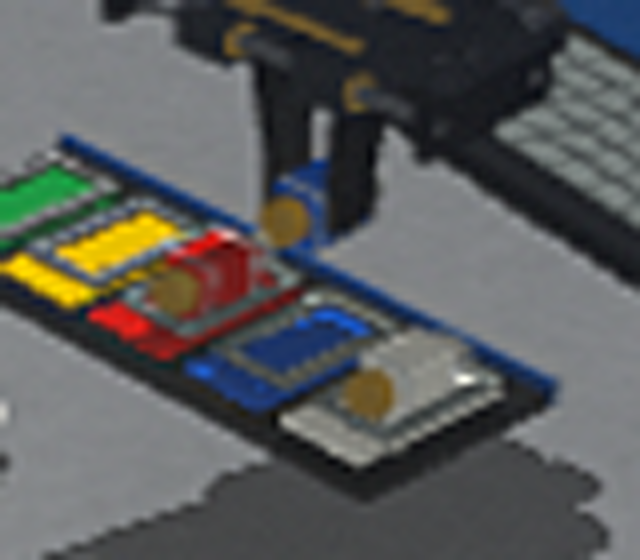

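apply_moves(
  plan=[0, 0.003, 0.018, -0.001, 0.2, 0, 0.002, 0.014, 0, 0, 0, 0, 0.002, 0, 0, 0, 0, 0, 0, 0],
)

```text
t: 26.47
eef_pos: [637.9, -24.4, 44.3]
tool_rot: [-0.135, 2.082, -2.092]
force: [1.7, 1.0, -0.1]
finger_gap: 23.5
```

Run:
```python
from h import *
plan(639.5,-17.5,32,-78.6,True)
```

```text
pos [637.9 -24.4  44.3] t 26.47 q7 -1.22 jaw -78.7 tilt [ 0.068  0.002 -0.998] gap 23.5 F [ 1.7  1.  -0.1]
d tool [-2.1 12.4 -6.6] yaw -0.1 rows 1
-0.0021, 0.0124, -0.0066, -0.15
```

apply_moves(
  plan=[0, -0.002, 0.006, -0.0065, 0, 0, 0, 0.005, -0.0005, 0, 0, 0, 0.002, 0, 0, 0, 0, 0, 0, 0],
)

```text
t: 26.8
eef_pos: [640.6, -17.7, 33.2]
tool_rot: [-0.13, 2.081, -2.091]
force: [0.1, -0.2, -1.4]
finger_gap: 23.6
```

Run:
```python
from h import *
plan(639.5,-17.5,22,-78.6,True)
im,d=snap("side","s13.png")
cv2.imwrite("pics/s13c.png",cv2.resize(im[180:225,330:390],None,fx=11,fy=11,interpolation=cv2.INTER_CUBIC)[:,:,::-1])
```

```text
pos [640.6 -17.7  33.2] t 26.8 q7 -1.22 jaw -78.8 tilt [ 0.071  0.002 -0.997] gap 23.6 F [ 0.1 -0.2 -1.4]
d tool [ 1.8 11.1 -0.6] yaw -0.2 rows 1
0.0018, 0.0111, -0.0006, -0.25
```

View pics/s13c.png

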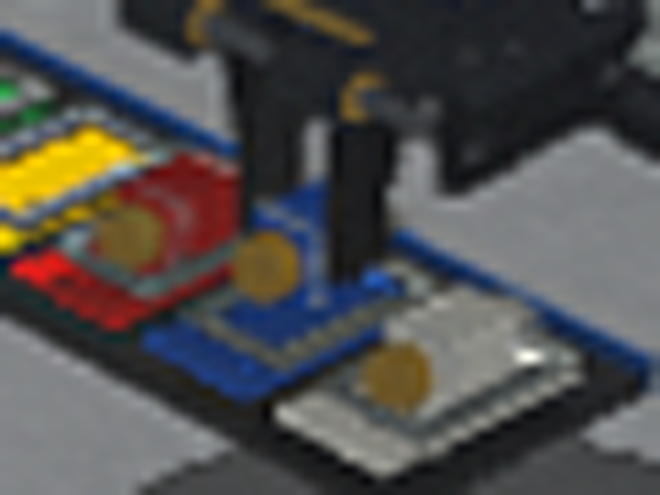

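apply_moves(
  plan=[0, 0.001, 0.006, -0.0005, 0, 0, 0.0003, 0.004, 0, 0, 0, 0, 0.002, 0, 0, 0, 0, 0, 0, 0],
)

```text
t: 27.18
eef_pos: [640.6, -17.6, 20.8]
tool_rot: [-0.128, 2.08, -2.091]
force: [0.9, -0.8, -1.1]
finger_gap: 23.7
```

Run:
```python
from h import *
plan(639.8,-17.5,20,-78.6,True)
```

```text
pos [640.6 -17.6  20.8] t 27.18 q7 -1.22 jaw -78.8 tilt [ 0.072  0.002 -0.997] gap 23.7 F [ 0.9 -0.8 -1.1]
d tool [ 0.8  0.8 -0.2] yaw -0.2 rows 1
0.0008, 0.0008, -0.0002, -0.24
```

apply_moves(
  plan=[0, 0.0008, 0.0015, 0, 0, 0, 0, 0.0005, 0, 0, 0.15, 0, 0, 0, 0, 0.3, 0, 0, 0, 0, 0.4, 0, 0, 0, 0, 0.4, 0, 0, 0, 0],
)

```text
t: 27.68
eef_pos: [641.1, -17.9, 20.3]
tool_rot: [-0.125, 2.08, -2.09]
force: [-0.1, -0.2, -0.5]
finger_gap: 31.4
```

apply_moves(
  plan=[0.4, 0.0003, -0.005, 0, 0, 0.4, 0.0008, -0.012, 0, 0, 0.4, 0.001, -0.03, 0, 0, 0.4, 0.001, -0.035, 0, 0, 0.4, 0.001, -0.03, 0, 0],
)

```text
t: 28.1
eef_pos: [623.9, -19.3, 130.6]
tool_rot: [-0.138, 2.084, -2.097]
force: [0.8, -0.0, 0.6]
finger_gap: 34.5
```

Run:
```python
from h import *
plan(456,-144.5,110,-21,True)
im,d=snap("side","s14.png");np.savez("s14.npz",im=im,d=d)
cv2.imwrite("pics/s14c.png",cv2.resize(im[165:275,280:410],None,fx=5.4,fy=5.4,interpolation=cv2.INTER_CUBIC)[:,:,::-1])
```

```text
pos [623.9 -19.3 130.6] t 28.1 q7 -1.27 jaw -78.9 tilt [ 0.063  0.    -0.998] gap 34.5 F [ 0.8 -0.   0.6]
d tool [189.9  10.   90.2] yaw -57.9 rows 9
0.0211, 0.0011, 0.01, -6.43
0.0221, 0.0011, 0.0076, -6.43
0.0228, 0.0011, 0.0051, -6.43
0.0232, 0.0011, 0.0025, -6.43
0.0234, 0.0011, -0.0001, -6.43
0.0232, 0.0011, -0.0027, -6.43
0.0227, 0.0011, -0.0053, -6.43
0.022, 0.0011, -0.0078, -6.43
0.021, 0.0011, -0.0103, -6.43
```

View pics/s14c.png

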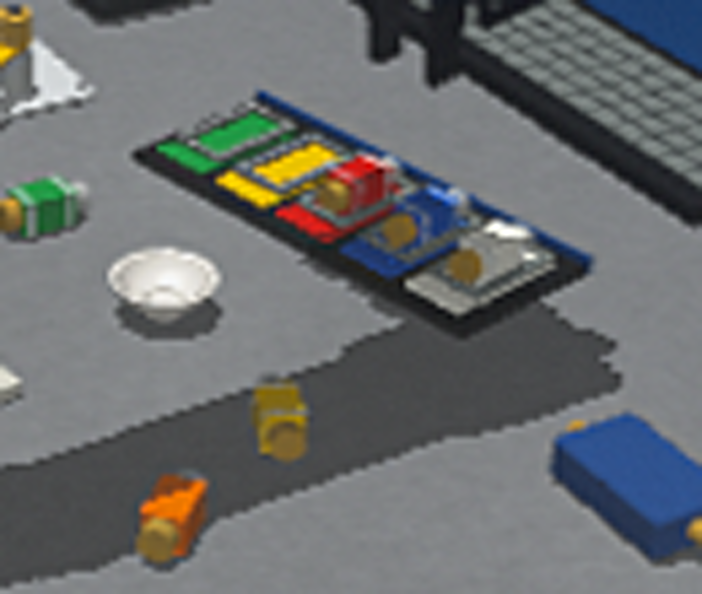

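apply_moves(
  plan=[0.55, 0.0211, 0, 0.01, -6.4, 0.55, 0.0221, 0, 0.0076, -6.4, 0.55, 0.0228, 0, 0.0051, -6.4, 0.55, 0.0232, 0, 0.0025, -6.4, 0.55, 0.0234, 0, -0.0001, -6.4, 0.55, 0.0232, 0, -0.0027, -6.4, 0.55, 0.0227, 0, -0.0053, -6.4, 0.55, 0.015, 0, -0.005, -6.4, 0.55, 0.004, 0, 0, -6.4, 0.55, 0, 0, 0, 0],
)

```text
t: 28.98
eef_pos: [479.5, -137.0, 138.3]
tool_rot: [-0.957, 1.381, -1.468]
force: [-0.8, 0.0, -0.3]
finger_gap: 47.6
```

Run:
```python
from h import *
plan(456,-144.5,60,-21,True)
```

```text
pos [ 479.5 -137.   138.3] t 28.98 q7 -0.08 jaw -18.6 tilt [ 0.091  0.004 -0.996] gap 47.6 F [-0.8  0.  -0.3]
d tool [ 17.1  75.8 -26.5] yaw 2.4 rows 3
0.0057, 0.0253, -0.0088, 0.79
0.0058, 0.0253, -0.0088, 0.79
0.006, 0.0253, -0.0087, 0.79
```

apply_moves(
  plan=[0.55, -0.01, 0.002, 0.03, 0, 0.55, -0.01, 0.002, 0.03, 0, 0.55, -0.01, 0.002, 0.03, 0, 0.55, -0.01, 0.002, 0.03, 0, 0.55, 0, 0, 0, 0, 0.55, 0, 0, 0, 0],
)

```text
t: 29.48
eef_pos: [612.0, -136.3, 144.6]
tool_rot: [-0.937, 1.397, -1.483]
force: [-0.8, -1.4, 0.1]
finger_gap: 47.6
```

Run:
```python
from h import *
plan(479.5,-137,138,-21,True)
print(get_obs()["q"].round(3))
```

```text
pos [ 612.  -136.3  144.6] t 29.48 q7 -0.05 jaw -20.0 tilt [ 0.095  0.007 -0.995] gap 47.6 F [-0.8 -1.4  0.1]
d tool [  45.8   -6.1 -124.4] yaw 1.0 rows 4
0.0115, -0.0015, -0.0311, 0.25
0.0116, -0.0015, -0.031, 0.25
0.0117, -0.0015, -0.031, 0.25
0.0119, -0.0015, -0.0309, 0.25
[-0.217  0.338  0.462  1.668 -0.199  1.083 -0.047]
```

apply_moves(
  plan=[0.55, 0, 0, 0, 7, 0.55, 0, 0, 0, 7, 0.55, 0, 0, 0, 7, 0.55, 0, 0, 0, 7, 0.55, 0, 0, 0, 7, 0.55, 0, 0, 0, 7, 0.55, 0, 0, 0, 0],
)

```text
t: 30.07
eef_pos: [610.0, -133.9, 146.7]
tool_rot: [-0.358, 1.914, -1.94]
force: [0.2, 0.6, 0.4]
finger_gap: 48.0
```

Run:
```python
from h import *
plan(479.5,-137,138,-21,True)
print(get_obs()["q"].round(3))
```

```text
pos [ 610.  -133.9  146.7] t 30.07 q7 -0.77 jaw -63.6 tilt [ 0.096  0.009 -0.995] gap 48.0 F [0.2 0.6 0.4]
d tool [118.4  -3.9 -55.4] yaw -42.6 rows 7
0.0169, -0.0006, -0.0079, -6.09
0.016, -0.0006, -0.0097, -6.09
0.0149, -0.0006, -0.0113, -6.09
0.0136, -0.0006, -0.0128, -6.09
0.0121, -0.0006, -0.0142, -6.09
0.0106, -0.0006, -0.0154, -6.09
0.0089, -0.0006, -0.0164, -6.09
[-0.323  0.348  0.591  1.678 -0.251  1.09  -0.771]
```

apply_moves(
  plan=[0.55, 0, 0, 0, -7, 0.55, 0, 0, 0, -7, 0.55, 0, 0, 0, -7, 0.55, 0, 0, 0, -7, 0.55, 0, 0, 0, -7, 0.55, 0, 0, 0, -7, 0.55, 0, 0, 0, 0],
)

```text
t: 30.65
eef_pos: [607.4, -132.1, 149.4]
tool_rot: [-0.932, 1.398, -1.482]
force: [-0.2, 0.8, 0.2]
finger_gap: 48.2
```

Run:
```python
from h import *
plan(479.5,-137,138,-21,True)
print(get_obs()["q"].round(3))
```

```text
pos [ 607.4 -132.1  149.4] t 30.65 q7 -0.06 jaw -20.1 tilt [ 0.098  0.01  -0.995] gap 48.2 F [-0.2  0.8  0.2]
d tool [  48.7   -1.2 -118.9] yaw 0.9 rows 4
0.0122, -0.0003, -0.0297, 0.22
0.0123, -0.0003, -0.0297, 0.22
0.0124, -0.0003, -0.0296, 0.22
0.0125, -0.0003, -0.0296, 0.22
[-0.226  0.32   0.463  1.68  -0.194  1.086 -0.056]
```

apply_moves(
  plan=[0.55, 0.012, 0, -0.03, 0, 0.55, 0.012, 0, -0.03, 0, 0.55, 0.012, 0, -0.03, 0, 0.55, 0.008, 0, -0.02, 0, 0.55, 0, 0, 0, 0, 0.55, 0, 0, 0, 0],
)

```text
t: 31.15
eef_pos: [483.6, -134.4, 136.7]
tool_rot: [-0.923, 1.407, -1.489]
force: [0.2, 0.2, 0.4]
finger_gap: 47.7
```

Run:
```python
from h import *
plan(479.5,-137,138,-21,True)
print(get_obs()["q"].round(3))
```

```text
pos [ 483.6 -134.4  136.7] t 31.15 q7 -0.11 jaw -20.8 tilt [ 0.099  0.012 -0.995] gap 47.7 F [0.2 0.2 0.4]
d tool [ 3.8 -1.7 -2.8] yaw 0.2 rows 1
0.0038, -0.0017, -0.0028, 0.16
[-0.263  0.051  0.482  1.991 -0.067  1.012 -0.111]
```

apply_moves(
  plan=[0.55, 0.005, 0.025, -0.009, 0, 0.55, 0.004, 0.025, -0.009, 0, 0.55, 0.003, 0.02, -0.008, 0, 0.55, 0, 0, 0, 0, 0.55, 0, 0, 0, 0],
)

```text
t: 31.57
eef_pos: [466.5, -135.4, 65.3]
tool_rot: [-0.911, 1.406, -1.496]
force: [-0.0, -1.3, 0.5]
finger_gap: 48.2
```

Run:
```python
from h import *
plan(456,-144.5,10,-21,True)
print(get_obs()["q"].round(3))
```

```text
pos [ 466.5 -135.4   65.3] t 31.57 q7 -0.06 jaw -21.3 tilt [ 0.107  0.012 -0.994] gap 48.2 F [-0.  -1.3  0.5]
d tool [ 15.   53.8 -11.7] yaw -0.3 rows 2
0.0075, 0.0269, -0.0059, -0.13
0.0075, 0.0269, -0.0059, -0.13
[-0.245  0.113  0.484  2.105 -0.119  0.838 -0.059]
```

Run:
```python
from h import *
plan(370,-80,90,-21,True)
```

```text
pos [ 466.5 -135.4   65.3] t 31.57 q7 -0.06 jaw -21.3 tilt [ 0.107  0.012 -0.994] gap 48.2 F [-0.  -1.3  0.5]
d tool [ -18.4  -34.2 -107.1] yaw -0.3 rows 3
-0.0061, -0.0114, -0.0357, -0.08
-0.0062, -0.0114, -0.0357, -0.08
-0.0062, -0.0114, -0.0357, -0.08
```

apply_moves(
  plan=[0.55, -0.005, -0.01, -0.025, 0, 0.55, -0.005, -0.01, -0.025, 0, 0.55, -0.005, -0.009, -0.025, 0, 0.55, -0.003, -0.003, -0.02, 0, 0.55, 0, 0, 0, 0],
)

```text
t: 31.98
eef_pos: [384.7, -84.8, 94.9]
tool_rot: [-0.908, 1.404, -1.506]
force: [-0.5, -0.0, -0.6]
finger_gap: 48.0
```

Run:
```python
from h import *
plan(330,-70,90,-21,True)
print(get_obs()["q"].round(3))
```

```text
pos [384.7 -84.8  94.9] t 31.98 q7 -0.33 jaw -21.6 tilt [ 0.111  0.006 -0.994] gap 48.0 F [-0.5 -0.  -0.6]
d tool [  6.3  -1.2 -56.5] yaw -0.6 rows 2
0.0031, -0.0006, -0.0282, -0.29
0.003, -0.0006, -0.0283, -0.29
[-0.308 -0.184  0.399  2.285  0.07   0.917 -0.326]
```

Push a bit further in, against q4's range, to see what the tilt does.

apply_moves(
  plan=[0.55, 0.003, 0, -0.02, 0, 0.55, 0.003, 0, -0.02, 0, 0.55, 0.002, 0, -0.02, 0],
)

```text
t: 32.23
eef_pos: [332.4, -70.6, 94.5]
tool_rot: [-0.897, 1.396, -1.511]
force: [0.0, 0.6, 0.3]
finger_gap: 48.2
```

Run:
```python
from h import *
plan(330,-70,90,-21,True)
print(get_obs()["q"].round(3))
```

```text
pos [332.4 -70.6  94.5] t 32.23 q7 -0.41 jaw -21.7 tilt [ 0.123  0.004 -0.992] gap 48.2 F [0.  0.6 0.3]
d tool [ 0.5  4.1 -2.9] yaw -0.7 rows 1
0.0005, 0.0041, -0.0029, -0.71
[-0.283 -0.348  0.325  2.402  0.124  0.951 -0.412]
```

apply_moves(
  plan=[0.55, -0.004, 0, 0.03, 0, 0.55, -0.004, 0, 0.035, 0, 0.55, -0.004, 0, 0.035, 0, 0.55, 0, 0, 0, 0, 0.55, 0, 0, 0, 0],
)

```text
t: 32.65
eef_pos: [432.9, -96.3, 113.2]
tool_rot: [-0.882, 1.391, -1.512]
force: [-0.8, 0.9, -0.0]
finger_gap: 47.8
```

Run:
```python
from h import *
plan(456,-144,90,-21,True)
print(get_obs()["q"].round(3))
```

```text
pos [432.9 -96.3 113.2] t 32.65 q7 -0.27 jaw -21.9 tilt [ 0.135  0.009 -0.991] gap 47.8 F [-0.8  0.9 -0. ]
d tool [37.2 25.7 36. ] yaw -0.9 rows 2
0.0186, 0.0128, 0.018, -0.45
0.0188, 0.0128, 0.0179, -0.45
[-0.316 -0.101  0.439  2.178  0.022  0.921 -0.267]
```

apply_moves(
  plan=[0.55, 0, -0.041, 0, 0, 0.55, 0, -0.041, 0, 0, 0.55, 0, -0.041, 0, 0, 0.55, 0, -0.041, 0, 0, 0.55, 0, -0.041, 0, 0, 0.55, 0, -0.041, 0, 0, 0.55, 0, 0, 0, 0, 0.55, 0, 0, 0, 0],
)

```text
t: 33.32
eef_pos: [398.6, -99.5, 369.4]
tool_rot: [-0.873, 1.39, -1.521]
force: [-0.3, 0.8, -1.1]
finger_gap: 48.1
```

Run:
```python
from h import *
plan(456,-144,90,-21,True)
print(get_obs()["q"].round(3))
```

```text
pos [398.6 -99.5 369.4] t 33.32 q7 -0.36 jaw -22.3 tilt [ 0.142  0.006 -0.99 ] gap 48.1 F [-0.3  0.8 -1.1]
d tool [ 36.2 284.4  33.3] yaw -1.3 rows 8
0.0045, 0.0356, 0.0042, -0.16
0.0045, 0.0356, 0.0042, -0.16
0.0045, 0.0356, 0.0041, -0.16
0.0046, 0.0356, 0.0041, -0.16
0.0046, 0.0356, 0.0041, -0.16
0.0046, 0.0356, 0.0041, -0.16
0.0046, 0.0356, 0.0041, -0.16
0.0046, 0.0356, 0.0041, -0.16
[-0.31  -0.349  0.34   1.817  0.106  1.511 -0.365]
```

apply_moves(
  plan=[0.55, -0.035, 0, -0.014, 0, 0.55, -0.035, 0, -0.014, 0, 0.55, -0.035, 0, -0.014, 0, 0.55, -0.035, 0, -0.014, 0, 0.55, 0, 0, 0, 0, 0.55, 0, 0, 0, 0],
)

```text
t: 33.82
eef_pos: [398.8, 55.6, 373.2]
tool_rot: [-0.862, 1.391, -1.528]
force: [0.9, -0.8, -0.6]
finger_gap: 48.0
```

Run:
```python
from h import *
plan(456,-144,90,-21,True)
print(get_obs()["q"].round(3),get_obs()["tool_rot"])
```

```text
pos [398.8  55.6 373.2] t 33.82 q7 -0.71 jaw -22.8 tilt [ 0.148  0.006 -0.989] gap 48.0 F [ 0.9 -0.8 -0.6]
d tool [180.2 287.3  90.9] yaw -1.8 rows 10
0.018, 0.0287, 0.0091, -0.18
0.018, 0.0287, 0.009, -0.18
0.0181, 0.0287, 0.009, -0.18
0.0181, 0.0287, 0.0089, -0.18
0.0181, 0.0287, 0.0089, -0.18
0.0182, 0.0287, 0.0088, -0.18
0.0182, 0.0287, 0.0087, -0.18
0.0182, 0.0287, 0.0087, -0.18
0.0182, 0.0287, 0.0086, -0.18
0.0183, 0.0287, 0.0086, -0.18
[-0.393 -0.328  0.08   1.818  0.066  1.507 -0.71 ] [-0.86172382  1.39141918 -1.52786331]
```

apply_moves(
  plan=[0.55, 0.035, 0, 0.014, 0, 0.55, 0.035, 0, 0.014, 0, 0.55, 0.035, 0, 0.014, 0, 0.55, 0.035, 0, 0.014, 0, 0.55, 0, 0, 0, 0, 0.55, 0, 0, 0, 0],
)

```text
t: 34.32
eef_pos: [395.0, -102.9, 370.4]
tool_rot: [-0.864, 1.392, -1.528]
force: [0.4, -0.1, -0.1]
finger_gap: 48.1
```

Run:
```python
from h import *
plan(456,-144,90,-21,True)
print(get_obs()["q"].round(3))
```

```text
pos [ 395.  -102.9  370.4] t 34.32 q7 -0.37 jaw -22.8 tilt [ 0.147  0.005 -0.989] gap 48.1 F [ 0.4 -0.1 -0.1]
d tool [ 31.9 286.1  34.1] yaw -1.8 rows 8
0.004, 0.0358, 0.0043, -0.23
0.004, 0.0358, 0.0042, -0.23
0.004, 0.0358, 0.0042, -0.23
0.004, 0.0358, 0.0042, -0.23
0.0041, 0.0358, 0.0042, -0.23
0.0041, 0.0358, 0.0042, -0.23
0.0041, 0.0358, 0.0042, -0.23
0.0041, 0.0358, 0.0041, -0.23
[-0.304 -0.36   0.341  1.823  0.109  1.512 -0.367]
```

```bash
cat > st.py <<'E'
from h import *
o,M=axes();print(o["eef_pos"].round(1),"t",round(o["t"],2),"jaw",np.degrees(np.arctan2(M[1,2],M[0,2])).round(1),"tilt",M[:,1].round(4),"q",o["q"].round(3),"F",o["force"].round(1),"gap",round(float(o["finger_gap"]),1))
E
python3 st.py
```

```text
[ 395.  -102.9  370.4] t 34.32 jaw -22.8 tilt [ 0.1467  0.0054 -0.9892] q [-0.304 -0.36   0.341  1.823  0.109  1.512 -0.367] F [ 0.4 -0.1 -0.1] gap 48.1
```

apply_moves(
  plan=[0.55, 0, 0.04, 0, 0, 0.55, 0, 0, 0, 0, 0.55, 0, 0, 0, 0],
)

```text
t: 34.57
eef_pos: [399.5, -104.2, 329.6]
tool_rot: [-0.862, 1.396, -1.53]
force: [-0.1, -0.4, 1.5]
finger_gap: 47.6
```

```bash
python3 st.py
```

```text
[ 399.5 -104.2  329.6] t 34.57 jaw -23.0 tilt [ 0.1452  0.0057 -0.9894] q [-0.301 -0.35   0.354  1.899  0.109  1.427 -0.365] F [-0.1 -0.4  1.5] gap 47.6
```

apply_moves(
  plan=[0.55, 0, -0.04, 0, 0, 0.55, 0, 0, 0, 0, 0.55, 0, 0, 0, 0],
)

```text
t: 34.82
eef_pos: [391.8, -103.2, 371.8]
tool_rot: [-0.867, 1.398, -1.527]
force: [-0.4, -0.5, -0.7]
finger_gap: 47.8
```

```bash
python3 st.py
```

```text
[ 391.8 -103.2  371.8] t 34.82 jaw -22.9 tilt [ 0.1408  0.0056 -0.99  ] q [-0.303 -0.362  0.339  1.821  0.109  1.522 -0.369] F [-0.4 -0.5 -0.7] gap 47.8
```

apply_moves(
  plan=[0.55, 0, 0.04, 0, 0, 0.55, 0, 0.04, 0, 0, 0.55, 0, 0.04, 0, 0],
)

```text
t: 35.07
eef_pos: [417.1, -102.5, 265.9]
tool_rot: [-0.844, 1.378, -1.533]
force: [0.7, -0.3, 0.5]
finger_gap: 47.6
```

```bash
python3 st.py
```

```text
[ 417.1 -102.5  265.9] t 35.07 jaw -23.0 tilt [ 0.1673  0.006  -0.9859] q [-0.306 -0.313  0.377  2.006  0.102  1.261 -0.354] F [ 0.7 -0.3  0.5] gap 47.6
```

apply_moves(
  plan=[0.55, 0, -0.04, 0, 0, 0.55, 0, -0.04, 0, 0, 0.55, 0, 0, 0, 0],
)

```text
t: 35.32
eef_pos: [391.6, -99.1, 323.6]
tool_rot: [-0.883, 1.404, -1.519]
force: [1.0, -1.0, 0.3]
finger_gap: 47.7
```

```bash
python3 st.py
```

```text
[391.6 -99.1 323.6] t 35.32 jaw -22.5 tilt [ 0.1272  0.0066 -0.9919] q [-0.305 -0.356  0.346  1.914  0.109  1.437 -0.368] F [ 1.  -1.   0.3] gap 47.7
```

apply_moves(
  plan=[0.55, 0, 0.04, 0, 0, 0.55, 0, 0.04, 0, 0, 0.55, 0, -0.04, 0, 0, 0.55, 0, -0.04, 0, 0, 0.55, 0, 0, 0, 0, 0.55, 0, 0, 0, 0],
)

```text
t: 35.82
eef_pos: [387.6, -95.9, 319.1]
tool_rot: [-0.894, 1.406, -1.513]
force: [0.6, 0.2, 0.1]
finger_gap: 48.0
```

```bash
python3 st.py
```

```text
[387.6 -95.9 319.1] t 35.82 jaw -22.1 tilt [ 0.1189  0.0072 -0.9929] q [-0.308 -0.36   0.342  1.925  0.11   1.438 -0.37 ] F [0.6 0.2 0.1] gap 48.0
```

apply_moves(
  plan=[0.55, 0, 0.04, 0, 0, 0.55, 0, -0.04, 0, 0, 0.55, 0, 0.04, 0, 0, 0.55, 0, -0.04, 0, 0, 0.55, 0, 0, 0, 0, 0.55, 0, 0, 0, 0],
)

```text
t: 36.32
eef_pos: [365.2, -90.6, 297.7]
tool_rot: [-0.964, 1.451, -1.484]
force: [0.7, -0.5, -0.9]
finger_gap: 47.6
```

```bash
python3 st.py
```

```text
[365.2 -90.6 297.7] t 36.32 jaw -21.4 tilt [ 0.046   0.0088 -0.9989] q [-0.311 -0.351  0.341  1.959  0.106  1.468 -0.367] F [ 0.7 -0.5 -0.9] gap 47.6
```

apply_moves(
  plan=[0.55, 0, 0.04, 0, 0, 0.55, 0, 0, 0, 0, 0.55, 0, -0.04, 0, 0, 0.55, 0, 0, 0, 0, 0.55, 0, 0.04, 0, 0, 0.55, 0, 0, 0, 0, 0.55, 0, -0.04, 0, 0, 0.55, 0, 0, 0, 0],
)

```text
t: 36.98
eef_pos: [373.0, -91.3, 317.1]
tool_rot: [-0.943, 1.434, -1.492]
force: [0.2, -0.7, 1.0]
finger_gap: 47.8
```

```bash
python3 st.py
```

```text
[373.  -91.3 317.1] t 36.98 jaw -21.4 tilt [ 0.0698  0.0084 -0.9975] q [-0.313 -0.354  0.338  1.923  0.107  1.484 -0.369] F [ 0.2 -0.7  1. ] gap 47.8
```

apply_moves(
  plan=[0.55, 0, 0.04, 0, 0, 0.55, 0, -0.04, 0, 0, 0.55, 0, 0.04, 0, 0, 0.55, 0, -0.04, 0, 0, 0.55, 0, 0, 0, 0, 0.55, 0, 0, 0, 0],
)

```text
t: 37.48
eef_pos: [354.2, -87.9, 300.6]
tool_rot: [-0.993, 1.467, -1.47]
force: [0.5, -0.2, -0.3]
finger_gap: 47.4
```

```bash
python3 st.py; python3 -c "
from h import *
plan(456,-144.5,110,-21,True)"
```

```text
[354.2 -87.9 300.6] t 37.48 jaw -21.0 tilt [ 0.0171  0.0095 -0.9998] q [-0.314 -0.354  0.337  1.956  0.105  1.505 -0.368] F [ 0.5 -0.2 -0.3] gap 47.4
pos [354.2 -87.9 300.6] t 37.48 q7 -0.37 jaw -21.0 tilt [ 0.017  0.01  -1.   ] gap 47.4 F [ 0.5 -0.2 -0.3]
d tool [ 19.3 191.8 113. ] yaw 0.0 rows 6
0.0032, 0.032, 0.0188, 0.01
0.0032, 0.032, 0.0188, 0.01
0.0032, 0.032, 0.0188, 0.01
0.0032, 0.032, 0.0188, 0.01
0.0032, 0.032, 0.0188, 0.01
0.0032, 0.032, 0.0188, 0.01
```

apply_moves(
  plan=[0.55, 0.0032, 0.03, 0.0188, 0, 0.55, 0.0032, 0.03, 0.0188, 0, 0.55, 0.0032, 0.03, 0.0188, 0, 0.55, 0.0032, 0.03, 0.0188, 0, 0.55, 0.0032, 0.03, 0.0188, 0, 0.55, 0.002, 0.02, 0.009, 0, 0.55, 0, 0, 0, 0],
)

```text
t: 38.07
eef_pos: [477.0, -145.5, 157.7]
tool_rot: [-0.952, 1.423, -1.489]
force: [-0.7, 0.2, -0.5]
finger_gap: 47.9
```

```bash
python3 -c "
from h import *
plan(456,-144.5,50,-21,True)"
```

```text
pos [ 477.  -145.5  157.7] t 38.07 q7 -0.11 jaw -20.8 tilt [ 0.07   0.003 -0.998] gap 47.9 F [-0.7  0.2 -0.5]
d tool [  9.5 106.  -26.8] yaw 0.2 rows 3
0.0032, 0.0353, -0.0089, 0.05
0.0032, 0.0353, -0.0089, 0.05
0.0032, 0.0353, -0.0089, 0.05
```

apply_moves(
  plan=[0.55, 0, 0.04, 0, 0, 0.55, 0, -0.04, 0, 0, 0.55, 0, 0.04, 0, 0, 0.55, 0, -0.04, 0, 0, 0.55, 0, 0.04, 0, 0, 0.55, 0, -0.02, 0, 0, 0.55, 0, 0, 0, 0, 0.55, 0, 0, 0, 0],
)

```text
t: 38.73
eef_pos: [494.6, -145.8, 152.2]
tool_rot: [-0.967, 1.408, -1.497]
force: [-0.6, 0.6, 0.3]
finger_gap: 48.2
```

```bash
python3 -c "
from h import *
plan(456,-144.5,60,-21,True)"
```

```text
pos [ 494.6 -145.8  152.2] t 38.73 q7 -0.11 jaw -20.3 tilt [ 0.07  -0.013 -0.997] gap 48.2 F [-0.6  0.6  0.3]
d tool [ 13.2  89.3 -43. ] yaw 0.7 rows 3
0.0044, 0.0298, -0.0143, 0.22
0.0045, 0.0298, -0.0143, 0.22
0.0045, 0.0298, -0.0143, 0.22
```

apply_moves(
  plan=[0.55, 0, 0.04, 0, 0, 0.55, 0, -0.04, 0, 0, 0.55, 0, 0.04, 0, 0, 0.55, 0, -0.04, 0, 0, 0.55, 0, 0, 0, 0, 0.55, 0, 0, 0, 0],
)

```text
t: 39.23
eef_pos: [504.7, -145.9, 149.2]
tool_rot: [-0.975, 1.395, -1.504]
force: [0.5, 0.8, -0.5]
finger_gap: 48.1
```

```bash
python3 -c "
from h import *
plan(456,-144.5,60,-21,True)"
```

```text
pos [ 504.7 -145.9  149.2] t 39.23 q7 -0.1 jaw -20.0 tilt [ 0.073 -0.024 -0.997] gap 48.1 F [ 0.5  0.8 -0.5]
d tool [ 15.6  85.4 -52.9] yaw 1.0 rows 3
0.0052, 0.0285, -0.0176, 0.34
0.0053, 0.0285, -0.0176, 0.34
0.0054, 0.0285, -0.0176, 0.34
```

apply_moves(
  plan=[0.55, 0.004, 0.022, -0.014, 0.3, 0.55, 0.004, 0.022, -0.014, 0.3, 0.55, 0.004, 0.022, -0.014, 0.3, 0.55, 0.003, 0.01, -0.007, 0, 0.55, 0, 0, 0, 0, 0.55, 0, 0, 0, 0],
)

```text
t: 39.73
eef_pos: [474.1, -145.5, 87.3]
tool_rot: [-0.93, 1.381, -1.523]
force: [0.4, 0.1, 0.5]
finger_gap: 47.8
```

```bash
python3 -c "
from h import *
plan(456,-144.5,10,-21,True)"
```

```text
pos [ 474.1 -145.5   87.3] t 39.73 q7 -0.1 jaw -21.0 tilt [ 0.111 -0.022 -0.994] gap 47.8 F [0.4 0.1 0.5]
d tool [  7.   74.8 -25.8] yaw 0.0 rows 3
0.0023, 0.0249, -0.0086, 0.01
0.0023, 0.0249, -0.0086, 0.01
0.0023, 0.0249, -0.0086, 0.01
```

```bash
python3 -c "
from h import *
plan(400,-100,300,-21,True)"; python3 st.py
```

```text
pos [ 474.1 -145.5   87.3] t 39.73 q7 -0.1 jaw -21.0 tilt [ 0.111 -0.022 -0.994] gap 47.8 F [0.4 0.1 0.5]
d tool [ -20.2 -220.5  -61.3] yaw 0.0 rows 7
-0.0029, -0.0315, -0.0088, 0.0
-0.0029, -0.0315, -0.0088, 0.0
-0.0029, -0.0315, -0.0088, 0.0
-0.0029, -0.0315, -0.0088, 0.0
-0.0029, -0.0315, -0.0088, 0.0
-0.0029, -0.0315, -0.0088, 0.0
-0.0029, -0.0315, -0.0088, 0.0
[ 474.1 -145.5   87.3] t 39.73 jaw -21.0 tilt [ 0.1107 -0.0219 -0.9936] q [-0.315  0.09   0.548  2.076 -0.066  0.877 -0.096] F [0.4 0.1 0.5] gap 47.8
```

apply_moves(
  plan=[0.55, -0.002, -0.022, -0.006, 0, 0.55, -0.002, -0.022, -0.006, 0, 0.55, -0.002, -0.022, -0.006, 0, 0.55, -0.002, -0.022, -0.006, 0, 0.55, -0.002, -0.022, -0.006, 0, 0.55, -0.002, -0.022, -0.006, 0, 0.55, -0.002, -0.022, -0.006, 0, 0.55, -0.002, -0.022, -0.006, 0, 0.55, -0.002, -0.022, -0.006, 0, 0.55, 0, 0, 0, 0],
)

```text
t: 40.57
eef_pos: [414.6, -106.8, 315.9]
tool_rot: [-0.886, 1.355, -1.539]
force: [0.8, 0.2, -0.1]
finger_gap: 47.9
```

```bash
python3 st.py
```

```text
[ 414.6 -106.8  315.9] t 40.57 jaw -21.5 tilt [ 0.1545 -0.0212 -0.9878] q [-0.362 -0.333  0.393  1.912  0.146  1.383 -0.368] F [ 0.8  0.2 -0.1] gap 47.9
```

apply_moves(
  plan=[0.55, 0, 0.04, 0, 0, 0.55, 0, -0.04, 0, 0, 0.55, 0, 0.04, 0, 0, 0.55, 0, -0.04, 0, 0, 0.55, 0, 0, 0, 0, 0.55, 0, 0, 0, 0],
)

```text
t: 41.07
eef_pos: [397.1, -104.0, 298.0]
tool_rot: [-0.921, 1.382, -1.521]
force: [-0.4, 0.1, -0.9]
finger_gap: 47.5
```

```bash
python3 st.py
```

```text
[ 397.1 -104.   298. ] t 41.07 jaw -21.1 tilt [ 0.1157 -0.0162 -0.9932] q [-0.362 -0.341  0.393  1.95   0.145  1.392 -0.367] F [-0.4  0.1 -0.9] gap 47.5
```

apply_moves(
  plan=[0.55, 0, 0.04, 0, 0, 0.55, 0, -0.04, 0, 0, 0.55, 0, 0.04, 0, 0, 0.55, 0, -0.04, 0, 0, 0.55, 0, 0.04, 0, 0, 0.55, 0, -0.04, 0, 0, 0.55, 0, 0, 0, 0, 0.55, 0, 0, 0, 0],
)

```text
t: 41.73
eef_pos: [367.9, -99.6, 281.7]
tool_rot: [-1.0, 1.439, -1.486]
force: [0.1, 0.1, -0.5]
finger_gap: 48.0
```

```bash
python3 st.py
```

```text
[367.9 -99.6 281.7] t 41.73 jaw -20.5 tilt [ 0.0291 -0.0119 -0.9995] q [-0.365 -0.335  0.394  1.976  0.139  1.449 -0.361] F [ 0.1  0.1 -0.5] gap 48.0
```

apply_moves(
  plan=[0.55, 0, 0.04, 0, 0, 0.55, 0, -0.04, 0, 0, 0.55, 0, 0.04, 0, 0, 0.55, 0, -0.04, 0, 0, 0.55, 0, 0, 0, 0, 0.55, 0, 0, 0, 0],
)

```text
t: 42.23
eef_pos: [347.6, -96.7, 267.1]
tool_rot: [-1.055, 1.478, -1.461]
force: [-0.5, 0.7, -0.5]
finger_gap: 48.1
```

```bash
python3 st.py
```

```text
[347.6 -96.7 267.1] t 42.23 jaw -20.1 tilt [-0.0304 -0.0099 -0.9995] q [-0.367 -0.33   0.396  2.002  0.136  1.477 -0.357] F [-0.5  0.7 -0.5] gap 48.1
```

```bash
python3 -c "
from h import *
plan(456,-144.5,60,-21,True)"
```

```text
pos [347.6 -96.7 267.1] t 42.23 q7 -0.36 jaw -20.1 tilt [-0.03  -0.01  -0.999] gap 48.1 F [-0.5  0.7 -0.5]
d tool [  3.7 204.2 123.4] yaw 0.9 rows 7
0.0005, 0.0292, 0.0176, 0.13
0.0005, 0.0292, 0.0176, 0.13
0.0004, 0.0292, 0.0176, 0.13
0.0004, 0.0292, 0.0176, 0.13
0.0004, 0.0292, 0.0176, 0.13
0.0003, 0.0292, 0.0176, 0.13
0.0003, 0.0292, 0.0176, 0.13
```

apply_moves(
  plan=[0.55, 0, 0.013, 0.008, 0, 0.55, 0, 0.013, 0.008, 0, 0.55, 0, 0.013, 0.008, 0, 0.55, 0, 0.013, 0.008, 0, 0.55, 0, 0.013, 0.008, 0, 0.55, 0, 0.013, 0.008, 0, 0.55, 0, 0.013, 0.008, 0, 0.55, 0, 0.013, 0.008, 0, 0.55, 0, 0.013, 0.008, 0, 0.55, 0, 0.013, 0.008, 0],
)

```text
t: 43.07
eef_pos: [456.1, -133.3, 165.4]
tool_rot: [-0.99, 1.427, -1.492]
force: [0.0, -0.2, 0.1]
finger_gap: 47.7
```

```bash
python3 st.py; python3 -c "
from h import *
plan(456,-144.5,60,-21,True)"
```

```text
[ 456.1 -133.3  165.4] t 43.07 jaw -20.4 tilt [ 0.0434 -0.0143 -0.999 ] q [-0.362 -0.016  0.548  1.982  0.016  1.128 -0.177] F [ 0.  -0.2  0.1] gap 47.7
pos [ 456.1 -133.3  165.4] t 43.07 q7 -0.18 jaw -20.4 tilt [ 0.043 -0.014 -0.999] gap 47.7 F [ 0.  -0.2  0.1]
d tool [ 10.7 105.4  -1. ] yaw 0.6 rows 3
0.0036, 0.0351, -0.0003, 0.19
0.0036, 0.0351, -0.0003, 0.19
0.0036, 0.0351, -0.0003, 0.19
```

apply_moves(
  plan=[0.55, 0.003, 0.035, 0, 0.5, 0.55, 0, 0, 0, 0, 0.55, 0, 0, 0, 0, 0.55, 0.003, 0.035, 0, 0, 0.55, 0, 0, 0, 0, 0.55, 0, 0, 0, 0],
)

```text
t: 43.57
eef_pos: [475.1, -143.6, 109.4]
tool_rot: [-0.963, 1.409, -1.512]
force: [0.2, 0.3, 1.0]
finger_gap: 47.7
```

```bash
python3 st.py; python3 -c "
from h import *
plan(456,-144.5,25,-21,True)
im,d=snap('side','s15.png')
for c in('yellow','green','red','blue'):
    print(c,[(int(k[1]),k[2].round(1).tolist()) for k in comps(cmask(im,c,110,50),12) if 280<k[2][0]<400 and 195<k[2][1]<300])
"
```

```text
[ 475.1 -143.6  109.4] t 43.57 jaw -20.9 tilt [ 0.0723 -0.0207 -0.9972] q [-0.341  0.088  0.568  2.023 -0.052  0.97  -0.114] F [0.2 0.3 1. ] gap 47.7
pos [ 475.1 -143.6  109.4] t 43.57 q7 -0.11 jaw -20.9 tilt [ 0.072 -0.021 -0.997] gap 47.7 F [0.2 0.3 1. ]
d tool [  8.2  82.8 -23.8] yaw 0.1 rows 3
0.0027, 0.0276, -0.0079, 0.03
0.0027, 0.0276, -0.0079, 0.03
0.0027, 0.0276, -0.0079, 0.03
yellow [(34, [335.0, 195.7]), (65, [330.7, 240.6])]
green [(54, [288.2, 202.2])]
red [(30, [344.7, 197.1]), (49, [337.3, 205.9])]
blue [(79, [359.7, 202.2]), (20, [384.0, 210.8]), (44, [348.8, 212.5]), (508, [398.2, 253.9])]
```

apply_moves(
  plan=[0.55, -0.002, -0.03, -0.01, 0, 0.55, -0.002, -0.03, -0.01, 0, 0.55, -0.002, -0.03, -0.01, 0, 0.55, -0.002, -0.03, -0.01, 0, 0.55, -0.002, -0.03, -0.01, 0, 0.55, -0.002, -0.025, -0.008, 0, 0.55, 0, 0, 0, 0],
)

```text
t: 44.2
eef_pos: [410.1, -108.7, 303.4]
tool_rot: [-0.948, 1.399, -1.522]
force: [2.0, -0.7, 0.1]
finger_gap: 47.9
```

```bash
python3 st.py
```

```text
[ 410.1 -108.7  303.4] t 44.2 jaw -21.2 tilt [ 0.0882 -0.0237 -0.9958] q [-0.399 -0.289  0.437  1.899  0.144  1.418 -0.358] F [ 2.  -0.7  0.1] gap 47.9
```

apply_moves(
  plan=[0.55, 0, 0.04, 0, 0, 0.55, 0, -0.04, 0, 0, 0.55, 0, 0.04, 0, 0, 0.55, 0, -0.04, 0, 0, 0.55, 0, 0.04, 0, 0, 0.55, 0, -0.04, 0, 0, 0.55, 0, 0.04, 0, 0, 0.55, 0, -0.04, 0, 0, 0.55, 0, 0, 0, 0, 0.55, 0, 0, 0, 0],
)

```text
t: 45.03
eef_pos: [363.1, -103.0, 285.9]
tool_rot: [-1.066, 1.484, -1.469]
force: [1.0, -0.2, -0.5]
finger_gap: 48.1
```

```bash
python3 st.py
```

```text
[ 363.1 -103.   285.9] t 45.03 jaw -20.4 tilt [-0.0409 -0.0181 -0.999 ] q [-0.401 -0.29   0.435  1.934  0.14   1.514 -0.352] F [ 1.  -0.2 -0.5] gap 48.1
```

apply_moves(
  plan=[0.55, 0, 0.04, 0, 0, 0.55, 0, -0.04, 0, 0, 0.55, 0, 0.04, 0, 0, 0.55, 0, -0.04, 0, 0, 0.55, 0, 0, 0, 0, 0.55, 0, 0, 0, 0],
)

```text
t: 45.53
eef_pos: [334.5, -99.7, 270.9]
tool_rot: [-1.143, 1.538, -1.433]
force: [-0.1, 0.6, -0.5]
finger_gap: 47.6
```

```bash
python3 st.py; python3 -c "
from h import *
plan(456,-144.5,60,-21,True)"
```

```text
[334.5 -99.7 270.9] t 45.53 jaw -20.1 tilt [-0.1241 -0.0168 -0.9921] q [-0.402 -0.283  0.435  1.965  0.136  1.56  -0.347] F [-0.1  0.6 -0.5] gap 47.6
pos [334.5 -99.7 270.9] t 45.53 q7 -0.35 jaw -20.1 tilt [-0.124 -0.017 -0.992] gap 47.6 F [-0.1  0.6 -0.5]
d tool [-11.1 195.  152.1] yaw 0.9 rows 7
-0.0016, 0.0279, 0.0217, 0.13
-0.0016, 0.0279, 0.0217, 0.13
-0.0017, 0.0279, 0.0217, 0.13
-0.0017, 0.0279, 0.0217, 0.13
-0.0018, 0.0279, 0.0217, 0.13
-0.0018, 0.0279, 0.0217, 0.13
-0.0019, 0.0279, 0.0217, 0.13
```

apply_moves(
  plan=[0.55, -0.0016, 0.025, 0.02, 0, 0.55, -0.0016, 0.025, 0.02, 0, 0.55, -0.0016, 0.025, 0.02, 0, 0.55, -0.0016, 0.025, 0.02, 0, 0.55, -0.0016, 0.025, 0.02, 0, 0.55, 0, 0, 0, 0, 0.55, 0, 0, 0, 0],
)

```text
t: 46.12
eef_pos: [437.0, -133.5, 149.0]
tool_rot: [-1.109, 1.506, -1.453]
force: [0.4, 0.2, 1.3]
finger_gap: 47.9
```

```bash
python3 st.py; python3 -c "
from h import *
plan(456,-144.5,60,-21,True)"
```

```text
[ 437.  -133.5  149. ] t 46.12 jaw -20.1 tilt [-0.0821 -0.0221 -0.9964] q [-3.820e-01  6.800e-02  5.780e-01  1.951e+00  1.000e-03  1.211e+00
 -1.530e-01] F [0.4 0.2 1.3] gap 47.9
pos [ 437.  -133.5  149. ] t 46.12 q7 -0.15 jaw -20.1 tilt [-0.082 -0.022 -0.996] gap 47.9 F [0.4 0.2 1.3]
d tool [-0.5 87.4 27.8] yaw 0.9 rows 3
-0.0002, 0.0291, 0.0093, 0.31
-0.0002, 0.0291, 0.0093, 0.31
-0.0003, 0.0291, 0.0093, 0.31
```

apply_moves(
  plan=[0.55, 0, 0.028, 0.008, 0.3, 0.55, 0, 0.028, 0.008, 0.3, 0.55, 0, 0.02, 0.006, 0.3, 0.55, 0, 0, 0, 0, 0.55, 0, 0, 0, 0],
)

```text
t: 46.53
eef_pos: [462.7, -143.5, 82.4]
tool_rot: [-1.08, 1.499, -1.473]
force: [-0.4, 0.8, 0.5]
finger_gap: 47.7
```

```bash
python3 st.py; python3 -c "
from h import *
plan(456,-144.5,11,-21,True)"
```

```text
[ 462.7 -143.5   82.4] t 46.53 jaw -20.9 tilt [-0.0585 -0.0229 -0.998 ] q [-0.343  0.212  0.583  1.971 -0.093  1.047 -0.082] F [-0.4  0.8  0.5] gap 47.7
pos [ 462.7 -143.5   82.4] t 46.53 q7 -0.08 jaw -20.9 tilt [-0.059 -0.023 -0.998] gap 47.7 F [-0.4  0.8  0.5]
d tool [ 0.3 71.7 -2.6] yaw 0.1 rows 2
0.0002, 0.0358, -0.0013, 0.06
0.0002, 0.0358, -0.0013, 0.06
```

apply_moves(
  plan=[0.55, 0, 0.02, -0.004, 0, 0.55, 0, 0.02, -0.004, 0, 0.55, 0, 0.015, -0.003, 0, 0.55, 0, 0, 0, 0, 0.55, 0, 0, 0, 0],
)

```text
t: 46.95
eef_pos: [457.8, -140.0, 39.8]
tool_rot: [-1.062, 1.484, -1.476]
force: [0.1, 0.3, -0.9]
finger_gap: 47.7
```

```bash
python3 st.py; python3 -c "
from h import *
plan(456,-144.5,11,-21,True)"
```

```text
[ 457.8 -140.    39.8] t 46.95 jaw -20.7 tilt [-0.0382 -0.0211 -0.999 ] q [-0.33   0.254  0.569  2.033 -0.133  0.93  -0.053] F [ 0.1  0.3 -0.9] gap 47.7
pos [ 457.8 -140.    39.8] t 46.95 q7 -0.05 jaw -20.7 tilt [-0.038 -0.021 -0.999] gap 47.7 F [ 0.1  0.3 -0.9]
d tool [ 3.9 29.   0.7] yaw 0.3 rows 1
0.0039, 0.029, 0.0007, 0.29
```

apply_moves(
  plan=[0.55, 0.003, 0.013, 0, 0.3, 0.55, 0.002, 0.013, -0.001, 0, 0.55, 0, 0.006, 0, 0, 0.55, 0, 0, 0, 0],
)

```text
t: 47.28
eef_pos: [460.9, -144.7, 16.2]
tool_rot: [-1.047, 1.478, -1.482]
force: [-0.4, 0.2, 0.1]
finger_gap: 47.8
```

```bash
python3 st.py; python3 -c "
from h import *
plan(456,-144.5,10,-21,True)"
```

```text
[ 460.9 -144.7   16.2] t 47.28 jaw -20.9 tilt [-0.0244 -0.0198 -0.9995] q [-0.306  0.296  0.559  2.048 -0.171  0.867 -0.017] F [-0.4  0.2  0.1] gap 47.8
pos [ 460.9 -144.7   16.2] t 47.28 q7 -0.02 jaw -20.9 tilt [-0.024 -0.02  -1.   ] gap 47.8 F [-0.4  0.2  0.1]
d tool [ 1.4  6.4 -4.5] yaw 0.1 rows 1
0.0014, 0.0064, -0.0045, 0.1
```

apply_moves(
  plan=[0.55, 0.0014, 0.005, -0.0045, 0, 0.5, 0, 0.001, 0, 0, 0.4, 0, 0, 0, 0],
)

```text
t: 47.53
eef_pos: [458.1, -144.4, 13.2]
tool_rot: [-1.044, 1.474, -1.483]
force: [0.4, 0.1, 0.0]
finger_gap: 42.5
```

```bash
python3 st.py; python3 -c "
from h import *
plan(456,-144.5,10,-21,True)"
```

```text
[ 458.1 -144.4   13.2] t 47.53 jaw -20.9 tilt [-0.0199 -0.0196 -0.9996] q [-0.306  0.293  0.558  2.06  -0.173  0.854 -0.015] F [0.4 0.1 0. ] gap 42.5
pos [ 458.1 -144.4   13.2] t 47.53 q7 -0.01 jaw -20.9 tilt [-0.02 -0.02 -1.  ] gap 42.5 F [0.4 0.1 0. ]
d tool [ 0.7  3.2 -1.9] yaw 0.1 rows 1
0.0007, 0.0032, -0.0019, 0.13
```

apply_moves(
  plan=[0.4, 0.0007, 0.003, -0.0019, 0, 0.3, 0, 0, 0, 0, 0.2, 0, 0, 0, 0, 0.1, 0, 0, 0, 0, 0, 0, 0, 0, 0, 0, 0, 0, 0, 0],
)

```text
t: 48.03
eef_pos: [456.2, -144.3, 11.0]
tool_rot: [-1.043, 1.474, -1.483]
force: [0.5, -0.3, 0.3]
finger_gap: 23.7
```

apply_moves(
  plan=[0, 0, 0, 0, 0, 0, 0, -0.005, 0, 0, 0, 0, -0.02, 0, 0, 0, 0, -0.025, 0, 0, 0, 0, -0.02, 0, 0, 0, 0, 0, 0, 0, 0, 0, 0, 0, 0],
)

```text
t: 48.62
eef_pos: [456.5, -143.2, 84.1]
tool_rot: [-1.046, 1.476, -1.483]
force: [-0.2, -0.2, -1.4]
finger_gap: 23.9
```

```bash
python3 st.py; python3 -c "
from h import *
plan(621,91.3,100,-78.6,True)"
```

```text
[ 456.5 -143.2   84.1] t 48.62 jaw -20.9 tilt [-0.0221 -0.0201 -0.9996] q [-0.352  0.164  0.59   2.014 -0.078  1.01  -0.09 ] F [-0.2 -0.2 -1.4] gap 23.9
pos [ 456.5 -143.2   84.1] t 48.62 q7 -0.09 jaw -20.9 tilt [-0.022 -0.02  -1.   ] gap 23.9 F [-0.2 -0.2 -1.4]
d tool [-277.2  -24.2   69.9] yaw 57.7 rows 9
-0.0308, -0.0027, 0.0078, 6.41
-0.0315, -0.0027, 0.0043, 6.41
-0.0318, -0.0027, 0.0007, 6.41
-0.0316, -0.0027, -0.0028, 6.41
-0.0311, -0.0027, -0.0063, 6.41
-0.0302, -0.0027, -0.0098, 6.41
-0.0289, -0.0027, -0.0131, 6.41
-0.0273, -0.0027, -0.0162, 6.41
-0.0253, -0.0027, -0.0192, 6.41
```

apply_moves(
  plan=[0, -0.0308, -0.003, 0.0078, 6.4, 0, -0.0315, -0.003, 0.0043, 6.4, 0, -0.0318, -0.003, 0.0007, 6.4, 0, -0.0316, -0.003, -0.0028, 6.4, 0, -0.0311, -0.003, -0.0063, 6.4, 0, -0.0302, -0.003, -0.0098, 6.4, 0, -0.0289, -0.003, -0.0131, 6.4, 0, -0.015, -0.003, -0.011, 6.4, 0, 0, 0, 0, 6, 0, 0, 0, 0, 0],
)

```text
t: 49.45
eef_pos: [598.0, 62.9, 92.6]
tool_rot: [-0.206, 2.133, -2.173]
force: [0.5, -0.5, -0.9]
finger_gap: 23.3
```

```bash
python3 st.py; python3 -c "
from h import *
plan(621,91.3,75,-78.6,True)"
```

```text
[598.   62.9  92.6] t 49.45 jaw -80.9 tilt [-0.0306 -0.0209 -0.9993] q [-0.668  0.46   0.614  1.674 -0.267  1.131 -1.393] F [ 0.5 -0.5 -0.9] gap 23.3
pos [598.   62.9  92.6] t 49.45 q7 -1.39 jaw -80.9 tilt [-0.031 -0.021 -0.999] gap 23.3 F [ 0.5 -0.5 -0.9]
d tool [-27.8  16.2 -24.7] yaw -2.3 rows 2
-0.0139, 0.0081, -0.0123, -1.15
-0.0141, 0.0081, -0.012, -1.15
```

apply_moves(
  plan=[0, -0.012, 0.004, -0.01, -1.2, 0, -0.01, 0.004, -0.009, -1, 0, -0.003, 0.004, -0.003, 0, 0, 0, 0, 0, 0, 0, 0, 0, 0, 0],
)

```text
t: 49.87
eef_pos: [617.0, 87.8, 74.8]
tool_rot: [-0.264, 2.107, -2.149]
force: [-0.2, -0.6, -1.2]
finger_gap: 23.4
```

```bash
python3 st.py; python3 -c "
from h import *
plan(621,91.3,45,-78.6,True)
im,d=snap('side','s16.png')
cv2.imwrite('pics/s16c.png',cv2.resize(im[165:225,310:380],None,fx=10,fy=10,interpolation=cv2.INTER_CUBIC)[:,:,::-1])
o,M=axes();c=o['eef_pos']+[0,0,1]
for s in(-25,-28,-31): print(s,(proj('side',c+s*-M[:,0])+.5-[310,165])*10-.5)
"
```

```text
[617.   87.8  74.8] t 49.87 jaw -78.0 tilt [-0.036  -0.0234 -0.9991] q [-0.661  0.527  0.581  1.618 -0.291  1.127 -1.368] F [-0.2 -0.6 -1.2] gap 23.4
pos [617.   87.8  74.8] t 49.87 q7 -1.37 jaw -78.0 tilt [-0.036 -0.023 -0.999] gap 23.4 F [-0.2 -0.6 -1.2]
d tool [-5.8 29.5 -3. ] yaw 0.6 rows 1
-0.0058, 0.0295, -0.003, 0.59
-25 [202.96741698 168.45452902]
-28 [196.66915173 170.85602483]
-31 [190.35649477 173.26300812]
```

View pics/s16c.png

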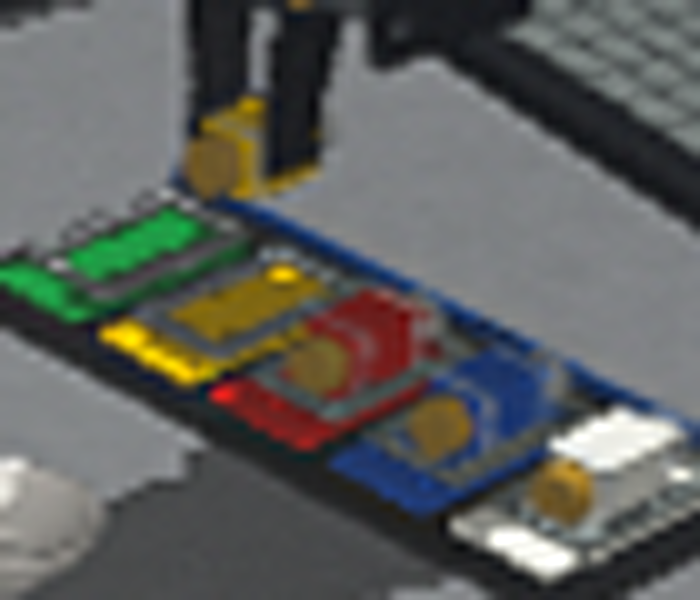

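apply_moves(
  plan=[0, -0.001, 0.012, -0.002, 0.5, 0, -0.001, 0.012, -0.001, 0, 0, 0, 0.006, 0, 0, 0, 0, 0, 0, 0, 0, 0, 0, 0, 0],
)

```text
t: 50.33
eef_pos: [616.0, 87.8, 41.5]
tool_rot: [-0.252, 2.114, -2.157]
force: [0.2, -0.5, -1.2]
finger_gap: 23.8
```

```bash
python3 st.py; python3 -c "
from h import *
plan(617.5,90.5,32,-78.6,True)
"
```

```text
[616.   87.8  41.5] t 50.33 jaw -78.7 tilt [-0.0368 -0.0237 -0.999 ] q [-0.651  0.566  0.568  1.643 -0.314  1.07  -1.365] F [ 0.2 -0.5 -1.2] gap 23.8
pos [616.   87.8  41.5] t 50.33 q7 -1.37 jaw -78.7 tilt [-0.037 -0.024 -0.999] gap 23.8 F [ 0.2 -0.5 -1.2]
d tool [-2.3  9.4 -2.5] yaw -0.1 rows 1
-0.0023, 0.0094, -0.0025, -0.14
```

apply_moves(
  plan=[0, -0.002, 0.006, -0.0022, 0, 0, 0, 0.003, 0, 0, 0, 0, 0, 0, 0, 0, 0, 0, 0, 0],
)

```text
t: 50.67
eef_pos: [617.5, 90.2, 31.7]
tool_rot: [-0.251, 2.114, -2.157]
force: [0.3, -0.2, -0.4]
finger_gap: 23.7
```

```bash
python3 st.py; python3 -c "
from h import *
plan(617.5,90.5,21,-78.6,True)
im,d=snap('side','s17.png')
cv2.imwrite('pics/s17c.png',cv2.resize(im[165:225,310:380],None,fx=10,fy=10,interpolation=cv2.INTER_CUBIC)[:,:,::-1])
"
```

```text
[617.5  90.2  31.7] t 50.67 jaw -78.8 tilt [-0.0365 -0.0236 -0.9991] q [-0.649  0.581  0.562  1.643 -0.322  1.055 -1.364] F [ 0.3 -0.2 -0.4] gap 23.7
pos [617.5  90.2  31.7] t 50.67 q7 -1.36 jaw -78.8 tilt [-0.036 -0.024 -0.999] gap 23.7 F [ 0.3 -0.2 -0.4]
d tool [-0.5 10.7 -0.5] yaw -0.2 rows 1
-0.0005, 0.0107, -0.0005, -0.15
```

View pics/s17c.png

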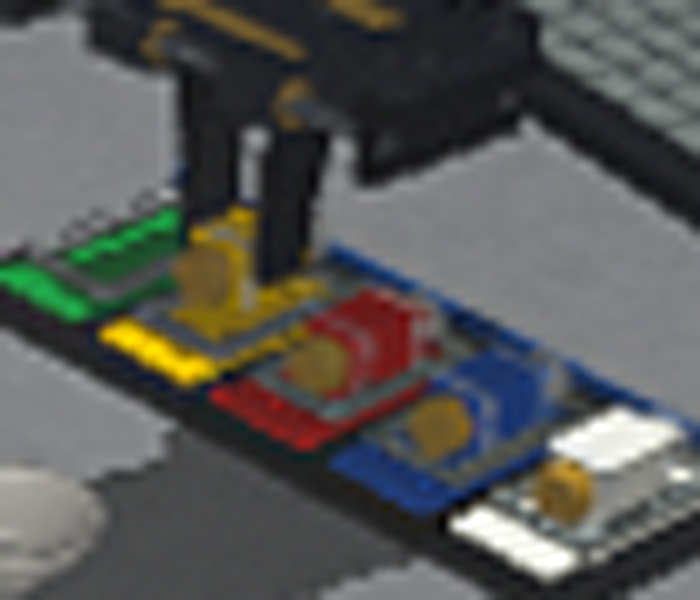

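apply_moves(
  plan=[0, -0.0005, 0.005, -0.0015, 0, 0, 0, 0.004, 0, 0, 0, 0, 0.001, 0, 0, 0, 0, 0, 0, 0],
)

```text
t: 51.05
eef_pos: [617.9, 91.8, 21.4]
tool_rot: [-0.25, 2.114, -2.156]
force: [0.3, -0.0, 1.3]
finger_gap: 23.3
```

```bash
python3 st.py; python3 -c "
from h import *
plan(617.5,91.2,21,-78.6,True)
"
```

```text
[617.9  91.8  21.4] t 51.05 jaw -78.7 tilt [-0.035  -0.0232 -0.9991] q [-0.646  0.594  0.555  1.648 -0.33   1.037 -1.362] F [ 0.3 -0.   1.3] gap 23.3
pos [617.9  91.8  21.4] t 51.05 q7 -1.36 jaw -78.7 tilt [-0.035 -0.023 -0.999] gap 23.3 F [ 0.3 -0.   1.3]
d tool [0.5 0.4 0.5] yaw -0.1 rows 1
0.0005, 0.0004, 0.0005, -0.15
```

Down at 21.4 (pick height 11 + 10). Release and lift.

apply_moves(
  plan=[0, 0, 0.0005, 0, 0, 0.15, 0, 0, 0, 0, 0.3, 0, 0, 0, 0, 0.4, 0, 0, 0, 0, 0.4, 0, 0, 0, 0, 0.4, 0, -0.005, 0, 0, 0.4, 0, -0.012, 0, 0, 0.4, 0, -0.025, 0, 0, 0.4, 0, -0.03, 0, 0, 0.4, 0, -0.02, 0, 0],
)

```text
t: 51.88
eef_pos: [618.7, 93.1, 115.1]
tool_rot: [-0.257, 2.115, -2.161]
force: [-0.1, -0.3, -0.4]
finger_gap: 34.6
```

```bash
python3 st.py; python3 -c "
from h import *
plan(455.6,122.3,110,-90.8,True)
im,d=snap('side','s18.png')
cv2.imwrite('pics/s18c.png',cv2.resize(im[165:225,310:380],None,fx=10,fy=10,interpolation=cv2.INTER_CUBIC)[:,:,::-1])
im,d=snap('top','t18.png');np.savez('t18.npz',im=im,d=d)
cv2.imwrite('pics/t18c.png',cv2.resize(im[150:250,250:370],None,fx=6,fy=6,interpolation=cv2.INTER_CUBIC)[:,:,::-1])
"
```

```text
[618.7  93.1 115.1] t 51.88 jaw -78.8 tilt [-0.042  -0.0258 -0.9988] q [-0.679  0.496  0.6    1.571 -0.27   1.21  -1.403] F [-0.1 -0.3 -0.4] gap 34.6
pos [618.7  93.1 115.1] t 51.88 q7 -1.4 jaw -78.8 tilt [-0.042 -0.026 -0.999] gap 34.6 F [-0.1 -0.3 -0.4]
d tool [153.9  11.2 -60.5] yaw 12.0 rows 5
0.0308, 0.0022, -0.0121, 2.4
0.0313, 0.0022, -0.0108, 2.4
0.0317, 0.0022, -0.0095, 2.4
0.0321, 0.0022, -0.0081, 2.4
0.0324, 0.0022, -0.0068, 2.4
```

View pics/s18c.png

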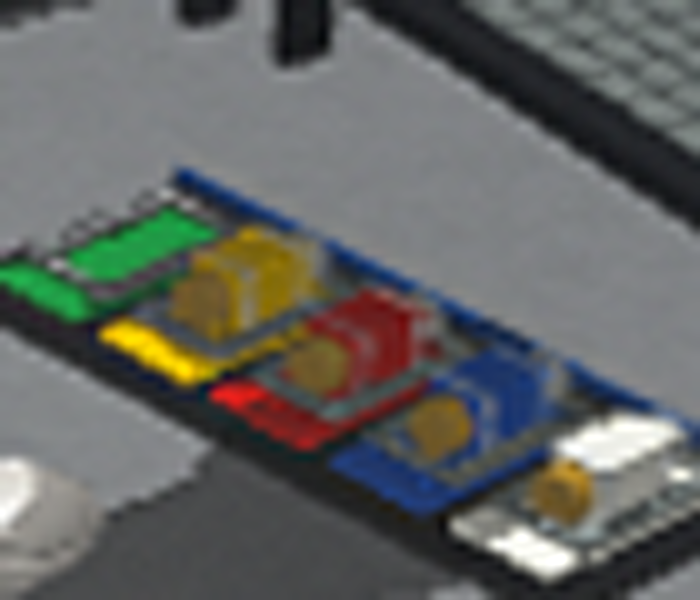

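View pics/t18c.png

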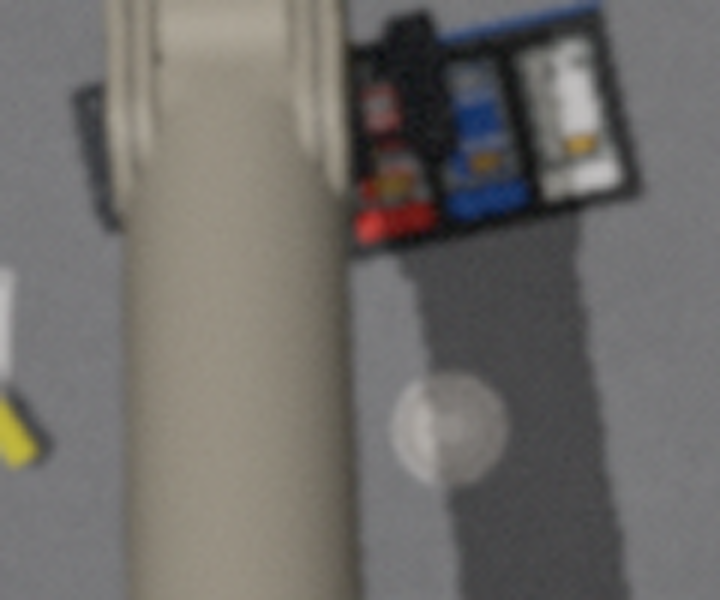

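apply_moves(
  plan=[0.55, 0.03, 0.001, -0.012, 2.4, 0.55, 0.03, 0.001, -0.011, 2.4, 0.55, 0.03, 0.001, -0.0095, 2.4, 0.55, 0.03, 0.001, -0.008, 2.4, 0.55, 0.018, 0.001, -0.005, 2.4, 0.55, 0, 0, 0, 0, 0.55, 0, 0, 0, 0],
)

```text
t: 52.57
eef_pos: [471.8, 122.0, 116.4]
tool_rot: [0.014, -2.164, 2.218]
force: [-0.0, -0.1, 0.1]
finger_gap: 47.6
```

```bash
python3 st.py; python3 -c "
from h import *
plan(455.6,122.3,60,-90.8,True)
"
```

```text
[471.8 122.  116.4] t 52.57 jaw -91.4 tilt [-0.0367 -0.0243 -0.999 ] q [-0.955  0.166  0.659  1.942 -0.1    1.112 -1.849] F [-0.  -0.1  0.1] gap 47.6
pos [471.8 122.  116.4] t 52.57 q7 -1.85 jaw -91.4 tilt [-0.037 -0.024 -0.999] gap 47.6 F [-0.  -0.1  0.1]
d tool [14.2 56.9 -1.4] yaw -0.6 rows 2
0.0071, 0.0285, -0.0007, -0.28
0.0071, 0.0285, -0.0007, -0.28
```

apply_moves(
  plan=[0.55, 0.008, 0.022, 0, -0.3, 0.55, 0.008, 0.022, 0, -0.3, 0.55, 0.004, 0.01, 0, 0, 0.55, 0, 0, 0, 0, 0.55, 0, 0, 0, 0],
)

```text
t: 52.98
eef_pos: [453.9, 120.4, 63.5]
tool_rot: [0.021, -2.174, 2.225]
force: [0.3, -0.4, 0.3]
finger_gap: 47.8
```

```bash
python3 st.py; python3 -c "
from h import *
plan(455.6,122.3,11,-90.8,True)
im,d=snap('top','t19.png')
cv2.imwrite('pics/t19c.png',cv2.resize(im[170:250,240:340],None,fx=7,fy=7,interpolation=cv2.INTER_CUBIC)[:,:,::-1])
im,d=snap('side','s19.png')
cv2.imwrite('pics/s19c.png',cv2.resize(im[165:235,250:340],None,fx=8,fy=8,interpolation=cv2.INTER_CUBIC)[:,:,::-1])
"
```

```text
[453.9 120.4  63.5] t 52.98 jaw -90.7 tilt [-0.0313 -0.0229 -0.9992] q [-0.949  0.201  0.643  2.036 -0.129  0.985 -1.823] F [ 0.3 -0.4  0.3] gap 47.8
pos [453.9 120.4  63.5] t 52.98 q7 -1.82 jaw -90.7 tilt [-0.031 -0.023 -0.999] gap 47.8 F [ 0.3 -0.4  0.3]
d tool [-3.3 52.4 -3.2] yaw 0.1 rows 2
-0.0017, 0.0262, -0.0016, 0.07
-0.0017, 0.0262, -0.0016, 0.07
```

View pics/s19c.png

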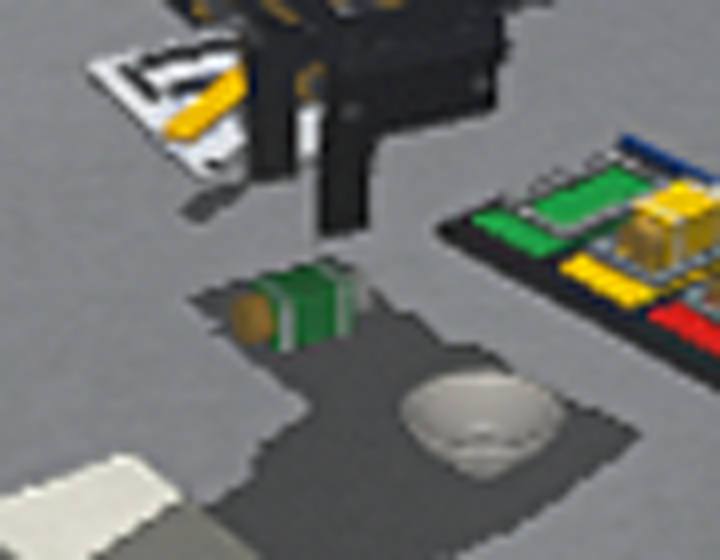

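apply_moves(
  plan=[0.55, 0.001, 0.018, -0.001, 0, 0.55, 0.001, 0.018, -0.001, 0, 0.55, 0, 0.009, -0.001, 0, 0.55, 0, 0, 0, 0, 0.55, 0, 0, 0, 0],
)

```text
t: 53.5
eef_pos: [456.7, 123.5, 21.7]
tool_rot: [0.011, -2.182, 2.225]
force: [0.3, -0.1, 0.0]
finger_gap: 47.9
```

```bash
python3 st.py; python3 -c "
from h import *
plan(455.6,122.3,11,-90.8,True)
"
```

```text
[456.7 123.5  21.7] t 53.5 jaw -90.7 tilt [-0.0231 -0.0196 -0.9995] q [-0.924  0.28   0.621  2.063 -0.194  0.887 -1.777] F [ 0.3 -0.1  0. ] gap 47.9
pos [456.7 123.5  21.7] t 53.5 q7 -1.78 jaw -90.7 tilt [-0.023 -0.02  -1.   ] gap 47.9 F [ 0.3 -0.1  0. ]
d tool [ 0.9 10.8  1. ] yaw 0.1 rows 1
0.0009, 0.0108, 0.001, 0.07
```

apply_moves(
  plan=[0.5, 0.0015, 0.006, 0.0005, 0, 0.5, 0.0005, 0.004, 0, 0, 0.45, 0, 0, 0, 0, 0.4, 0, 0, 0, 0],
)

```text
t: 53.83
eef_pos: [456.3, 123.3, 13.3]
tool_rot: [0.008, -2.185, 2.225]
force: [0.7, 0.4, -0.6]
finger_gap: 38.9
```

```bash
python3 st.py; python3 -c "
from h import *
plan(455.6,122.3,11,-90.8,True)
"
```

```text
[456.3 123.3  13.3] t 53.83 jaw -90.7 tilt [-0.0201 -0.0179 -0.9996] q [-0.918  0.293  0.616  2.072 -0.207  0.864 -1.767] F [ 0.7  0.4 -0.6] gap 38.9
pos [456.3 123.3  13.3] t 53.83 q7 -1.77 jaw -90.7 tilt [-0.02  -0.018 -1.   ] gap 38.9 F [ 0.7  0.4 -0.6]
d tool [0.6 2.3 1. ] yaw 0.1 rows 1
0.0006, 0.0023, 0.001, 0.06
```

apply_moves(
  plan=[0.4, 0.0006, 0.0025, 0.001, 0, 0.3, 0, 0, 0, 0, 0.2, 0, 0, 0, 0, 0.1, 0, 0, 0, 0, 0, 0, 0, 0, 0, 0, 0, 0, 0, 0],
)

```text
t: 54.33
eef_pos: [455.9, 122.4, 11.3]
tool_rot: [0.007, -2.186, 2.224]
force: [0.2, -0.0, -0.4]
finger_gap: 24.0
```

```bash
python3 st.py
```

```text
[455.9 122.4  11.3] t 54.33 jaw -90.7 tilt [-0.0193 -0.0171 -0.9997] q [-0.916  0.295  0.615  2.075 -0.21   0.858 -1.763] F [ 0.2 -0.  -0.4] gap 24.0
```

apply_moves(
  plan=[0, 0, 0, 0, 0, 0, 0, -0.005, 0, 0, 0, 0, -0.02, 0, 0, 0, 0, -0.025, 0, 0, 0, 0, -0.02, 0, 0, 0, 0, 0, 0, 0, 0, 0, 0, 0, 0],
)

```text
t: 54.92
eef_pos: [456.4, 122.7, 84.6]
tool_rot: [0.008, -2.183, 2.225]
force: [-0.2, 0.1, -0.7]
finger_gap: 23.6
```

```bash
python3 st.py; python3 -c "
from h import *
plan(608,145.5,85,-78.6,True)
"
```

```text
[456.4 122.7  84.6] t 54.92 jaw -90.8 tilt [-0.0213 -0.0191 -0.9996] q [-0.968  0.162  0.653  2.021 -0.102  1.02  -1.85 ] F [-0.2  0.1 -0.7] gap 23.6
pos [456.4 122.7  84.6] t 54.92 q7 -1.85 jaw -90.8 tilt [-0.021 -0.019 -1.   ] gap 23.6 F [-0.2  0.1 -0.7]
d tool [-151.2   -4.   -24.9] yaw -12.2 rows 5
-0.0302, -0.0008, -0.005, -2.44
-0.0304, -0.0008, -0.0037, -2.44
-0.0306, -0.0008, -0.0024, -2.44
-0.0306, -0.0008, -0.0011, -2.44
-0.0306, -0.0008, 0.0002, -2.44
```

apply_moves(
  plan=[0, -0.03, -0.002, -0.005, -2.4, 0, -0.03, -0.002, -0.0037, -2.4, 0, -0.03, -0.002, -0.0024, -2.4, 0, -0.028, -0.002, -0.001, -2.4, 0, -0.012, -0.001, 0, -2.4, 0, 0, 0, 0, 0, 0, 0, 0, 0, 0],
)

```text
t: 55.5
eef_pos: [587.1, 143.4, 83.5]
tool_rot: [-0.254, 2.11, -2.143]
force: [-0.0, 0.3, -1.9]
finger_gap: 23.8
```

```bash
python3 st.py; python3 -c "
from h import *
plan(608,145.5,70,-78.6,True)
im,d=snap('side','s20.png')
cv2.imwrite('pics/s20c.png',cv2.resize(im[155:215,295:365],None,fx=10,fy=10,interpolation=cv2.INTER_CUBIC)[:,:,::-1])
o,M=axes();c=o['eef_pos']+[0,0,1]
for s in(-25,-28,-31): print(s,(proj('side',c+s*-M[:,0])+.5-[295,155])*10-.5)
"
```

```text
[587.1 143.4  83.5] t 55.5 jaw -78.1 tilt [-0.0297 -0.0187 -0.9994] q [-0.781  0.474  0.594  1.672 -0.275  1.118 -1.473] F [-0.   0.3 -1.9] gap 23.8
pos [587.1 143.4  83.5] t 55.5 q7 -1.47 jaw -78.1 tilt [-0.03  -0.019 -0.999] gap 23.8 F [-0.   0.3 -1.9]
d tool [-21.4  12.9   2. ] yaw 0.5 rows 1
-0.0214, 0.0129, 0.002, 0.46
-25 [189.27844043 199.94071166]
-28 [182.86665049 202.28638156]
-31 [176.44049827 204.63730572]
```

View pics/s20c.png

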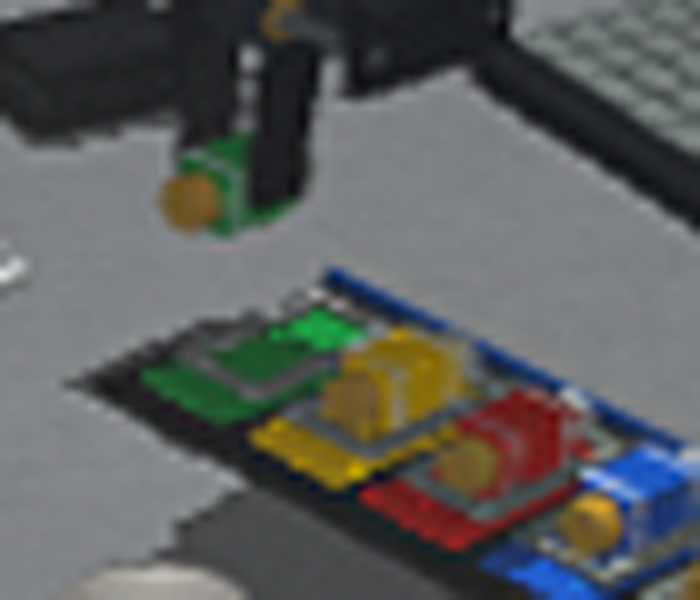

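apply_moves(
  plan=[0, -0.014, 0.006, 0.001, 0.5, 0, -0.007, 0.006, 0.001, 0, 0, 0, 0.002, 0, 0, 0, 0, 0, 0, 0, 0, 0, 0, 0, 0],
)

```text
t: 55.97
eef_pos: [602.9, 144.9, 66.9]
tool_rot: [-0.247, 2.119, -2.151]
force: [-0.5, -0.3, -0.3]
finger_gap: 23.5
```

```bash
python3 st.py; python3 -c "
from h import *
plan(609.5,145.8,34,-78.6,True)
"
```

```text
[602.9 144.9  66.9] t 55.97 jaw -78.9 tilt [-0.0345 -0.0185 -0.9992] q [-0.755  0.53   0.583  1.635 -0.304  1.11  -1.464] F [-0.5 -0.3 -0.3] gap 23.5
pos [602.9 144.9  66.9] t 55.97 q7 -1.46 jaw -78.9 tilt [-0.034 -0.019 -0.999] gap 23.5 F [-0.5 -0.3 -0.3]
d tool [-7.9 32.6  0. ] yaw -0.3 rows 1
-0.0079, 0.0326, 0.0, -0.26
```

apply_moves(
  plan=[0, -0.004, 0.012, 0, -0.2, 0, -0.003, 0.012, 0, 0, 0, 0, 0.007, 0, 0, 0, 0, 0, 0, 0, 0, 0, 0, 0, 0],
)

```text
t: 56.38
eef_pos: [607.6, 146.0, 32.4]
tool_rot: [-0.252, 2.118, -2.149]
force: [-0.1, 0.1, -0.7]
finger_gap: 23.6
```

```bash
python3 st.py; python3 -c "
from h import *
plan(609.5,145.8,30,-78.6,True)
im,d=snap('side','s21.png')
cv2.imwrite('pics/s21c.png',cv2.resize(im[155:215,295:365],None,fx=10,fy=10,interpolation=cv2.INTER_CUBIC)[:,:,::-1])
"
```

```text
[607.6 146.   32.4] t 56.38 jaw -78.6 tilt [-0.0353 -0.0179 -0.9992] q [-0.735  0.581  0.562  1.642 -0.332  1.057 -1.443] F [-0.1  0.1 -0.7] gap 23.6
pos [607.6 146.   32.4] t 56.38 q7 -1.44 jaw -78.6 tilt [-0.035 -0.018 -0.999] gap 23.6 F [-0.1  0.1 -0.7]
d tool [-1.9  2.4  0.6] yaw -0.0 rows 1
-0.0019, 0.0024, 0.0006, -0.02
```

View pics/s21c.png

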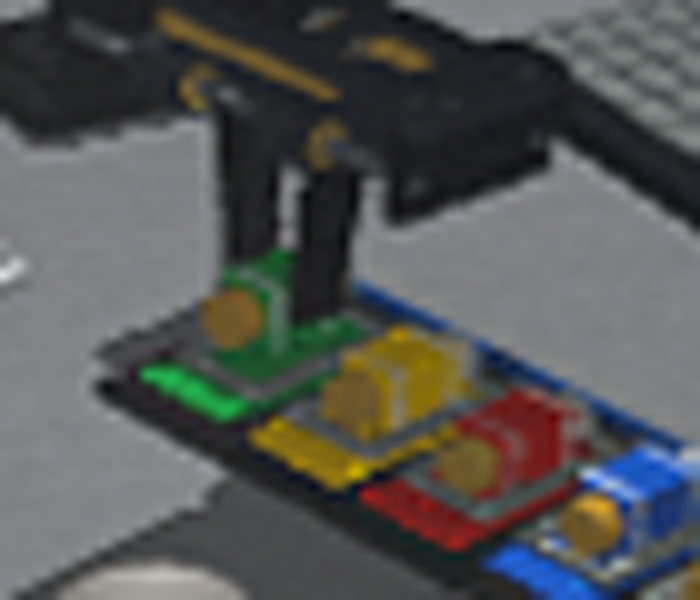

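apply_moves(
  plan=[0, -0.0018, 0.005, -0.0005, 0, 0, 0, 0.004, 0, 0, 0, 0, 0.001, 0, 0, 0, 0, 0, 0, 0],
)

```text
t: 56.77
eef_pos: [609.9, 146.9, 22.2]
tool_rot: [-0.25, 2.117, -2.147]
force: [0.6, 0.8, -1.8]
finger_gap: 23.4
```

```bash
python3 st.py; python3 -c "
from h import *
plan(609.3,146.3,21.3,-78.6,True)
"
```

```text
[609.9 146.9  22.2] t 56.77 jaw -78.6 tilt [-0.0333 -0.0174 -0.9993] q [-0.729  0.597  0.556  1.642 -0.341  1.04  -1.438] F [ 0.6  0.8 -1.8] gap 23.4
pos [609.9 146.9  22.2] t 56.77 q7 -1.44 jaw -78.6 tilt [-0.033 -0.017 -0.999] gap 23.4 F [ 0.6  0.8 -1.8]
d tool [0.6 0.9 0.5] yaw -0.0 rows 1
0.0006, 0.0009, 0.0005, -0.02
```

apply_moves(
  plan=[0, 0.0006, 0.0015, 0.0005, 0, 0, 0, 0, 0, 0, 0.15, 0, 0, 0, 0, 0.3, 0, 0, 0, 0, 0.4, 0, 0, 0, 0, 0.4, 0, -0.005, 0, 0, 0.4, 0, -0.012, 0, 0, 0.4, 0, -0.025, 0, 0, 0.4, 0, -0.03, 0, 0, 0.4, 0, -0.025, 0, 0],
)

```text
t: 57.6
eef_pos: [609.5, 147.0, 119.4]
tool_rot: [-0.258, 2.119, -2.154]
force: [0.1, -0.1, 1.9]
finger_gap: 34.2
```

```bash
python3 st.py; python3 -c "
from h import *
plan(525,286.8,130,34,True)
im,d=snap('side','s22.png')
cv2.imwrite('pics/s22c.png',cv2.resize(im[165:225,300:390],None,fx=8.5,fy=8.5,interpolation=cv2.INTER_CUBIC)[:,:,::-1])
"
```

```text
[609.5 147.  119.4] t 57.6 jaw -78.7 tilt [-0.0413 -0.0204 -0.9989] q [-0.762  0.495  0.603  1.564 -0.279  1.219 -1.48 ] F [ 0.1 -0.1  1.9] gap 34.2
pos [609.5 147.  119.4] t 57.6 q7 -1.48 jaw -78.7 tilt [-0.041 -0.02  -0.999] gap 34.2 F [ 0.1 -0.1  1.9]
d tool [  55.9  -10.  -153.6] yaw -112.7 rows 17
0.0033, -0.0006, -0.009, -6.63
0.0022, -0.0006, -0.0094, -6.63
0.0011, -0.0006, -0.0095, -6.63
0.0, -0.0006, -0.0096, -6.63
-0.0011, -0.0006, -0.0096, -6.63
-0.0022, -0.0006, -0.0094, -6.63
-0.0033, -0.0006, -0.009, -6.63
-0.0043, -0.0006, -0.0086, -6.63
-0.0052, -0.0006, -0.0081, -6.63
-0.0061, -0.0006, -0.0074, -6.63
-0.0069, -0.0006, -0.0066, -6.63
-0.0077, -0.0006, -0.0058, -6.63
-0.0083, -0.0006, -0.0049, -6.63
-0.0088, -0.0006, -0.0039, -6.63
-0.0092, -0.0006, -0.0028, -6.63
-0.0094, -0.0006, -0.0018, -6.63
-0.0096, -0.0006, -0.0007, -6.63
```

View pics/s22c.png

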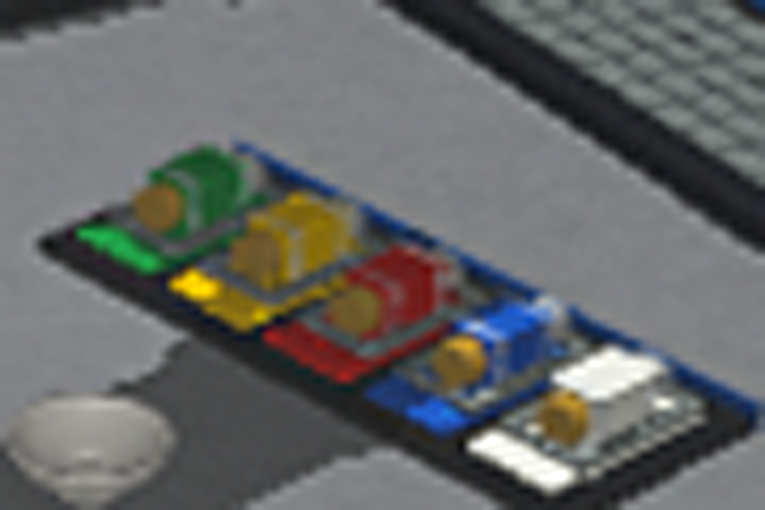

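apply_moves(
  plan=[0.55, 0.0033, -0.001, -0.009, -6.6, 0.55, 0.0022, -0.001, -0.0094, -6.6, 0.55, 0.0011, -0.001, -0.0095, -6.6, 0.55, 0, -0.001, -0.0096, -6.6, 0.55, -0.0011, -0.001, -0.0096, -6.6, 0.55, -0.0022, -0.001, -0.0094, -6.6, 0.55, -0.0033, -0.001, -0.009, -6.6, 0.55, -0.0043, -0.001, -0.0086, -6.6, 0.55, -0.0052, -0.001, -0.0081, -6.6, 0.55, -0.0061, -0.001, -0.0074, -6.6],
)

```text
t: 58.48
eef_pos: [564.8, 228.7, 150.1]
tool_rot: [-1.144, 1.345, -1.344]
force: [-0.6, 0.1, -0.4]
finger_gap: 47.9
```

```bash
python3 st.py; python3 -c "
from h import *
plan(525,286.8,120,34,True)
"
```

```text
[564.8 228.7 150.1] t 58.48 jaw -10.2 tilt [-0.0187 -0.0145 -0.9997] q [-0.752  0.372  0.367  1.595 -0.133  1.223 -0.539] F [-0.6  0.1 -0.4] gap 47.9
pos [564.8 228.7 150.1] t 58.48 q7 -0.54 jaw -10.2 tilt [-0.019 -0.014 -1.   ] gap 47.9 F [-0.6  0.1 -0.4]
d tool [-50.6  30.  -49. ] yaw -44.2 rows 7
-0.0072, 0.0043, -0.007, -6.32
-0.008, 0.0043, -0.0062, -6.32
-0.0086, 0.0043, -0.0053, -6.32
-0.0091, 0.0043, -0.0043, -6.32
-0.0095, 0.0043, -0.0032, -6.32
-0.0098, 0.0043, -0.0022, -6.32
-0.01, 0.0043, -0.0011, -6.32
```

apply_moves(
  plan=[0.55, -0.0072, 0.004, -0.007, -6.3, 0.55, -0.008, 0.004, -0.0062, -6.3, 0.55, -0.0086, 0.004, -0.0053, -6.3, 0.55, -0.0091, 0.004, -0.0043, -6.3, 0.55, -0.0095, 0.004, -0.0032, -6.3, 0.55, -0.008, 0.004, -0.002, -6.3, 0.55, -0.003, 0.002, 0, -6.3, 0.55, 0, 0, 0, 0, 0.55, 0, 0, 0, 0],
)

```text
t: 59.23
eef_pos: [529.1, 282.6, 132.4]
tool_rot: [-1.459, 0.735, -0.729]
force: [-0.2, 0.2, 0.4]
finger_gap: 47.8
```

```bash
python3 st.py; python3 -c "
from h import *
plan(525,286.8,75,34,True)
im,d=snap('side','s23.png')
cv2.imwrite('pics/s23c.png',cv2.resize(im[130:200,230:330],None,fx=7,fy=7,interpolation=cv2.INTER_CUBIC)[:,:,::-1])
"
```

```text
[529.1 282.6 132.4] t 59.23 jaw 36.3 tilt [-0.0097 -0.0107 -0.9999] q [-0.737  0.351  0.207  1.641 -0.072  1.171  0.121] F [-0.2  0.2  0.4] gap 47.8
pos [529.1 282.6 132.4] t 59.23 q7 0.12 jaw 36.3 tilt [-0.01  -0.011 -1.   ] gap 47.8 F [-0.2  0.2  0.4]
d tool [-6.  57.4 -0. ] yaw 2.3 rows 2
-0.003, 0.0287, -0.0, 1.16
-0.003, 0.0287, -0.0001, 1.16
```

View pics/s23c.png

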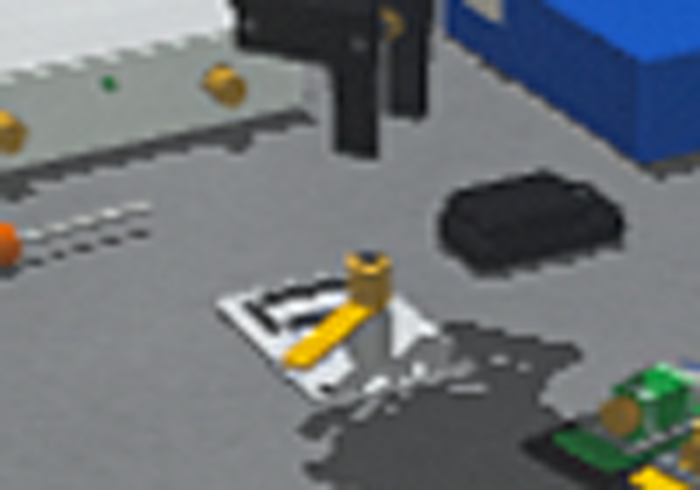

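apply_moves(
  plan=[0.55, -0.003, 0.022, 0, 1.2, 0.55, -0.003, 0.022, 0, 1.1, 0.55, 0, 0.01, 0, 0, 0.55, 0, 0, 0, 0, 0.55, 0, 0, 0, 0],
)

```text
t: 59.7
eef_pos: [528.7, 285.1, 80.6]
tool_rot: [-1.438, 0.777, -0.778]
force: [-0.2, -0.5, 0.8]
finger_gap: 47.7
```

```bash
python3 st.py; python3 -c "
from h import *
plan(525,286.8,45,34,True)
"
```

```text
[528.7 285.1  80.6] t 59.7 jaw 32.9 tilt [-0.0041 -0.0092 -0.9999] q [-0.742  0.402  0.209  1.692 -0.086  1.066  0.068] F [-0.2 -0.5  0.8] gap 47.7
pos [528.7 285.1  80.6] t 59.7 q7 0.07 jaw 32.9 tilt [-0.004 -0.009 -1.   ] gap 47.7 F [-0.2 -0.5  0.8]
d tool [-3.7 35.6 -1.9] yaw -1.1 rows 1
-0.0037, 0.0356, -0.0019, -1.06
```

apply_moves(
  plan=[0.55, -0.0035, 0.008, -0.002, -1.1, 0.55, -0.001, 0.012, 0, 0, 0.55, 0, 0.01, 0, 0, 0.55, 0, 0.004, 0, 0, 0.55, 0, 0, 0, 0],
)

```text
t: 60.12
eef_pos: [525.9, 287.8, 46.3]
tool_rot: [-1.44, 0.76, -0.764]
force: [-0.7, -0.1, -0.7]
finger_gap: 48.0
```

```bash
python3 st.py; python3 -c "
from h import *
plan(525,286.8,45,34,True)
"
```

```text
[525.9 287.8  46.3] t 60.12 jaw 34.1 tilt [-7.0e-04 -7.3e-03 -1.0e+00] q [-0.74   0.437  0.198  1.723 -0.092  0.995  0.085] F [-0.7 -0.1 -0.7] gap 48.0
pos [525.9 287.8  46.3] t 60.12 q7 0.08 jaw 34.1 tilt [-0.001 -0.007 -1.   ] gap 48.0 F [-0.7 -0.1 -0.7]
d tool [ 0.3  1.3 -1.4] yaw 0.1 rows 1
0.0003, 0.0013, -0.0014, 0.05
```

apply_moves(
  plan=[0.4, 0, 0.001, -0.001, 0, 0.3, 0, 0, 0, 0, 0.2, 0, 0, 0, 0, 0.1, 0, 0, 0, 0, 0, 0, 0, 0, 0, 0, 0, 0, 0, 0, 0, 0, 0, 0, 0],
  newtons=25,
)

```text
t: 60.7
eef_pos: [525.2, 287.0, 45.6]
tool_rot: [-1.44, 0.76, -0.765]
force: [0.1, 1.0, -2.2]
finger_gap: 21.9
```

```bash
python3 st.py
```

```text
[525.2 287.   45.6] t 60.7 jaw 34.0 tilt [-7.0e-04 -7.3e-03 -1.0e+00] q [-0.74   0.436  0.198  1.726 -0.092  0.993  0.085] F [ 0.1  1.  -2.2] gap 21.9
```

apply_moves(
  plan=[0, 0, 0, 0, 5, 0, 0, 0, 0, 6, 0, 0, 0, 0, 6, 0, 0, 0, 0, 6, 0, 0, 0, 0, 6, 0, 0, 0, 0, 6],
  newtons=30,
)

```text
t: 61.2
eef_pos: [523.9, 286.7, 45.6]
tool_rot: [-1.199, 1.236, -1.242]
force: [-1.4, -0.6, -0.7]
finger_gap: 21.5
```

```bash
python3 st.py
```

```text
[523.9 286.7  45.6] t 61.2 jaw -2.2 tilt [-0.0034 -0.008  -1.    ] q [-0.836  0.444  0.317  1.733 -0.154  0.996 -0.501] F [-1.4 -0.6 -0.7] gap 21.5
```

apply_moves(
  plan=[0, 0, 0, 0, 6.5, 0, 0, 0, 0, 6.5, 0, 0, 0, 0, 6.5, 0, 0, 0, 0, 6.5, 0, 0, 0, 0, 6.5, 0, 0, 0, 0, 6.5, 0, 0, 0, 0, 6.5],
)

```text
t: 61.78
eef_pos: [522.3, 287.4, 45.7]
tool_rot: [-0.672, 1.813, -1.823]
force: [-0.5, -0.4, -1.7]
finger_gap: 21.5
```

```bash
python3 st.py; python3 -c "
from h import *
plan(525,286.8,45.6,-92,True);print(get_obs()['torque'])
"
```

```text
[522.3 287.4  45.7] t 61.78 jaw -49.9 tilt [-0.0057 -0.0078 -1.    ] q [-0.965  0.466  0.48   1.741 -0.244  1.004 -1.266] F [-0.5 -0.4 -1.7] gap 21.5
pos [522.3 287.4  45.7] t 61.78 q7 -1.27 jaw -49.9 tilt [-0.006 -0.008 -1.   ] gap 21.5 F [-0.5 -0.4 -1.7]
d tool [-1.7  0.   2.2] yaw 42.1 rows 7
-0.0002, 0.0, 0.0003, 6.02
-0.0003, 0.0, 0.0003, 6.02
-0.0003, 0.0, 0.0003, 6.02
-0.0003, 0.0, 0.0002, 6.02
-0.0003, 0.0, 0.0002, 6.02
-0.0004, 0.0, 0.0002, 6.02
-0.0004, 0.0, 0.0001, 6.02
[0.07079583 0.26295938 0.15676169]
```

apply_moves(
  plan=[0, -0.0005, 0, 0.0005, 6, 0, -0.0005, 0, 0.0005, 6, 0, -0.0005, 0, 0.0004, 6, 0, -0.0004, 0, 0.0003, 6, 0, 0, 0, 0, 6, 0, 0, 0, 0, 5],
)

```text
t: 62.28
eef_pos: [521.7, 288.8, 45.7]
tool_rot: [-0.077, 2.19, -2.204]
force: [1.3, 0.6, -2.2]
finger_gap: 21.7
```

```bash
python3 st.py; python3 -c "
from h import *
plan(525,286.8,45.6,-92,True);print(get_obs()['torque'])
"
```

```text
[521.7 288.8  45.7] t 62.28 jaw -86.6 tilt [-0.011  -0.0065 -0.9999] q [-1.064  0.496  0.611  1.742 -0.326  1.02  -1.845] F [ 1.3  0.6 -2.2] gap 21.7
pos [521.7 288.8  45.7] t 62.28 q7 -1.85 jaw -86.6 tilt [-0.011 -0.007 -1.   ] gap 21.7 F [ 1.3  0.6 -2.2]
d tool [-3.2  0.1  2.2] yaw 5.4 rows 1
-0.0032, 0.0001, 0.0022, 5.39
[ 0.19027682 -0.06236567  0.14916437]
```

apply_moves(
  plan=[0, -0.001, 0, 0.0005, 4, 0, -0.001, 0, 0, 4, 0, 0, 0, 0, 4, 0, 0, 0, 0, 3],
)

```text
t: 62.62
eef_pos: [521.7, 289.3, 45.7]
tool_rot: [-0.212, -2.094, 2.111]
force: [3.5, -2.4, -1.5]
finger_gap: 22.7
```

```bash
python3 st.py; python3 -c "
from h import *
print(get_obs()['torque'])
im,d=snap('side','s24.png')
cv2.imwrite('pics/s24c.png',cv2.resize(im[130:200,230:330],None,fx=7,fy=7,interpolation=cv2.INTER_CUBIC)[:,:,::-1])
"
```

```text
[521.7 289.3  45.7] t 62.62 jaw -102.3 tilt [-0.0144 -0.0067 -0.9999] q [-1.105  0.514  0.668  1.74  -0.364  1.031 -2.09 ] F [ 3.5 -2.4 -1.5] gap 22.7
[-0.36602182 -0.71314385  0.74538173]
```

View pics/s24c.png

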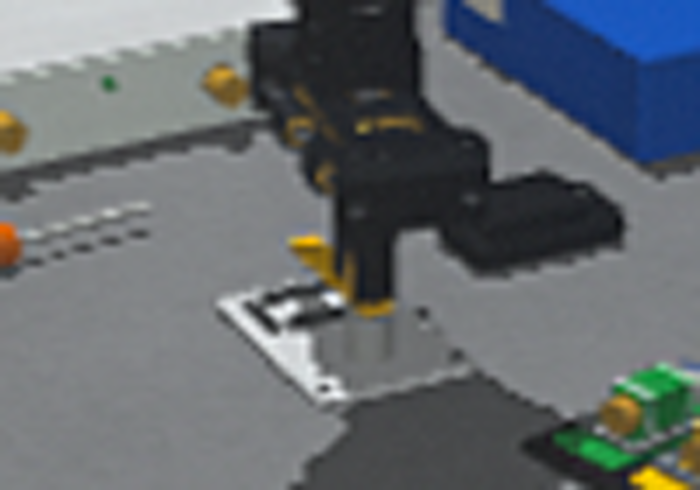

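apply_moves(
  plan=[0.2, 0, 0, 0, 0, 0.45, 0, 0, 0, 0, 0.55, 0, 0, 0, 0, 0.55, 0, 0, 0, 0, 0.55, 0, -0.015, 0, 0, 0.55, 0, -0.03, 0, 0, 0.55, 0, -0.035, 0, 0, 0.55, 0, -0.035, 0, 0, 0.55, 0, -0.035, 0, 0, 0.55, 0, -0.03, 0, 0],
)

```text
t: 63.5
eef_pos: [521.0, 289.0, 226.3]
tool_rot: [-0.197, -2.085, 2.117]
force: [1.0, 0.3, -0.4]
finger_gap: 47.7
```

```bash
python3 st.py; python3 -c "
from h import *
plan(250,420,300,None)
im,d=snap('side','s25.png')
cv2.imwrite('pics/s25c.png',cv2.resize(im[130:200,230:330],None,fx=7,fy=7,interpolation=cv2.INTER_CUBIC)[:,:,::-1])
"
```

```text
[521.  289.  226.3] t 63.5 jaw -102.0 tilt [-0.0236 -0.013  -0.9996] q [-1.171  0.341  0.751  1.546 -0.233  1.375 -2.178] F [ 1.   0.3 -0.4] gap 47.7
pos [521.  289.  226.3] t 63.5 q7 -2.18 jaw -102.0 tilt [-0.024 -0.013 -1.   ] gap 47.7 F [ 1.   0.3 -0.4]
d tool [293.7 -69.  -70.5] yaw 0 rows 9
0.0326, -0.0077, -0.0078, 0.0
0.0326, -0.0077, -0.0078, 0.0
0.0326, -0.0077, -0.0078, 0.0
0.0326, -0.0077, -0.0078, 0.0
0.0326, -0.0077, -0.0078, 0.0
0.0326, -0.0077, -0.0078, 0.0
0.0326, -0.0077, -0.0078, 0.0
0.0326, -0.0077, -0.0078, 0.0
0.0326, -0.0077, -0.0078, 0.0
```

View pics/s25c.png

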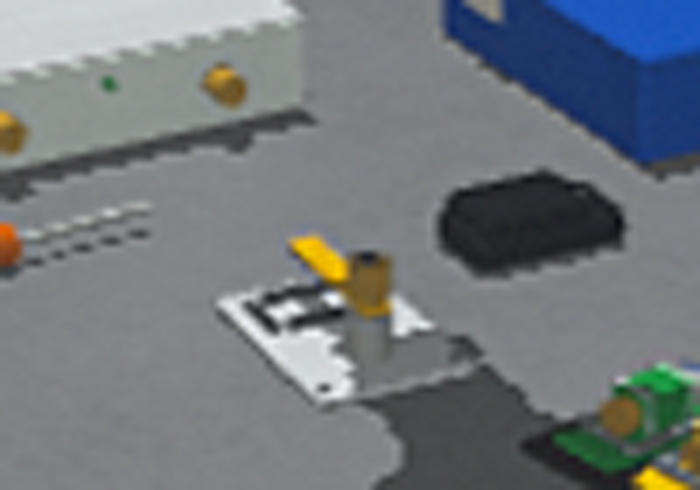

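apply_moves(
  plan=[0.55, 0, -0.005, 0, -7, 0.55, 0, -0.005, 0, -7, 0.55, 0, -0.005, 0, -7, 0.55, 0, -0.005, 0, -7, 0.55, 0, 0, 0, -7, 0.55, 0, 0, 0, -7, 0.55, 0, 0, 0, 0],
)

```text
t: 64.13
eef_pos: [526.0, 291.2, 258.4]
tool_rot: [-0.547, 1.919, -1.913]
force: [-0.6, 0.2, -0.1]
finger_gap: 47.6
```

```bash
python3 st.py; python3 -c "
from h import *
plan(280,470,260,-20,True)
"
```

```text
[526.  291.2 258.4] t 64.13 jaw -58.7 tilt [-1.030e-02  3.000e-04 -9.999e-01] q [-1.081  0.3    0.634  1.495 -0.183  1.415 -1.463] F [-0.6  0.2 -0.1] gap 47.6
pos [526.  291.2 258.4] t 64.13 q7 -1.46 jaw -58.7 tilt [-0.01  0.   -1.  ] gap 47.6 F [-0.6  0.2 -0.1]
d tool [ 117.3    1.  -280.6] yaw -38.7 rows 9
0.013, 0.0001, -0.0312, -4.3
0.0107, 0.0001, -0.0321, -4.3
0.0082, 0.0001, -0.0328, -4.3
0.0057, 0.0001, -0.0333, -4.3
0.0032, 0.0001, -0.0336, -4.3
0.0007, 0.0001, -0.0338, -4.3
-0.0018, 0.0001, -0.0337, -4.3
-0.0044, 0.0001, -0.0335, -4.3
-0.0069, 0.0001, -0.0331, -4.3
```

apply_moves(
  plan=[0.55, 0.013, 0, -0.03, -4.3, 0.55, 0.0107, 0, -0.032, -4.3, 0.55, 0.0082, 0, -0.0328, -4.3, 0.55, 0.0057, 0, -0.0333, -4.3, 0.55, 0.0032, 0, -0.0336, -4.3, 0.55, 0.0007, 0, -0.0338, -4.3, 0.55, -0.0018, 0, -0.0337, -4.3, 0.55, -0.004, 0, -0.025, -4.3, 0.55, 0, 0, 0, 0, 0.55, 0, 0, 0, 0],
)

```text
t: 64.97
eef_pos: [307.7, 450.2, 258.4]
tool_rot: [-0.976, 1.533, -1.522]
force: [0.6, -1.1, 1.0]
finger_gap: 47.6
```

```bash
python3 st.py
python3 - <<'E'
from h import *
im,d=snap("top","t26.png");np.savez("t26.npz",im=im,d=d)
cv2.imwrite("pics/t26a.png",cv2.resize(im[150:210,265:365],None,fx=8,fy=8,interpolation=cv2.INTER_CUBIC)[:,:,::-1])
s,sd=snap("side","s26.png");np.savez("s26.npz",im=s,d=sd)
cv2.imwrite("pics/s26a.png",cv2.resize(s[150:230,255:395],None,fx=5.7,fy=5.7,interpolation=cv2.INTER_CUBIC)[:,:,::-1])
m=cmask(im,'yellow',90);k=[k for k in comps(m) if 205<k[2][0]<260 and k[1]>40 and k[2][1]>190]
for k in k:
    ys,xs=np.where(k[4]==k[0]);P=np.array([ray("top",x,y,40)[:2] for x,y in zip(xs,ys)]);w,V=np.linalg.eigh(np.cov(P.T));print("strap",P.mean(0),np.degrees(np.arctan2(V[1,1],V[0,1]))%180,np.sqrt(w*12))
a=np.radians(11.4);ax=np.array([np.cos(a),np.sin(a)])
for nm,b in dict(white=(656.8,-71),blue=(646,-17),red=(634.9,36.8),yellow=(624.5,91.1),green=(613.3,145.4)).items():
    zs=[]
    r=[]
    for s_ in(-12,0,12):
        p=np.array(b)+s_*ax-[2,0];u,v=proj("top",(p[0],p[1],34));w=d[int(v)-1:int(v)+3,int(u)-0:int(u)+2];w=w[w>0]
        r.append(round(float(deproj("top",u,v,np.median(w))[2]),1))
    print(nm,"z top along x",r)
E
```

```text
[307.7 450.2 258.4] t 64.97 jaw -25.2 tilt [-0.0102  0.0012 -0.9999] q [-1.409  0.138  0.401  1.636 -0.064  1.383 -1.439] F [ 0.6 -1.1  1. ] gap 47.6
strap [526.32347211 319.42237083] 87.8171674485072 [13.85216656 89.03286449]
white z top along x [33.7, 33.9, 32.0]
blue z top along x [34.7, 31.8, 32.0]
red z top along x [33.2, 34.2, 35.6]
yellow z top along x [32.0, 34.9, 28.7]
green z top along x [35.9, 33.1, 32.7]
```

View pics/t26.png

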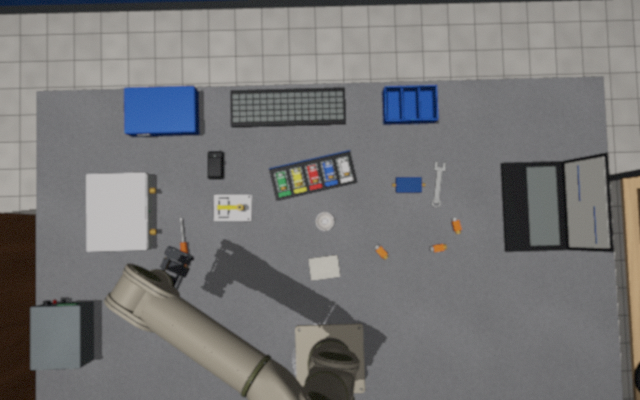

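View pics/t26a.png

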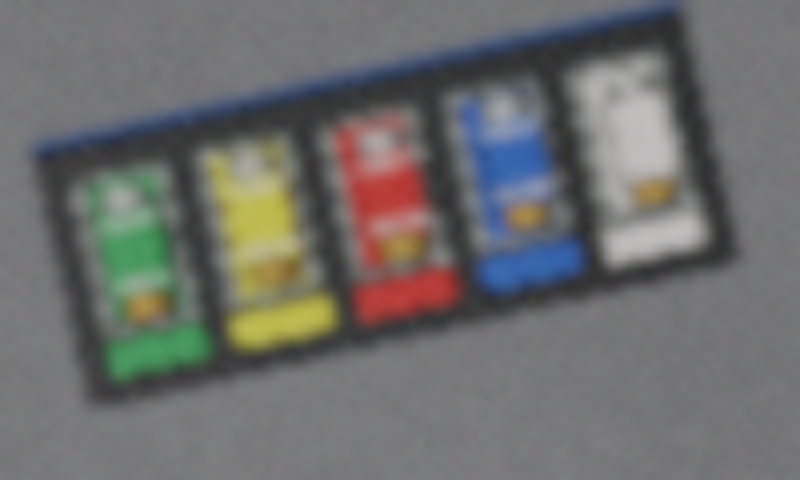

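View pics/s26a.png

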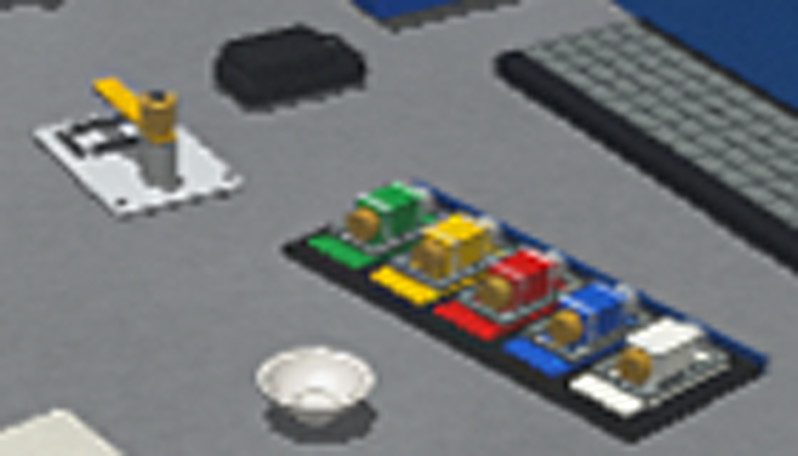

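Run:
```python
from h import *
im=np.load("t26.npz")["im"];D=[np.load("t26.npz")["d"]]
for i in range(5): D.append(camera("top")[1])
d=np.median(np.array(D),0)
a=np.radians(11.4);ax=np.array([np.cos(a),np.sin(a)]);ay=np.array([-ax[1],ax[0]])
S,_=camera("side")
cv2.imwrite("pics/s27.png",cv2.resize(S[180:222,312:376],None,fx=12,fy=12,interpolation=cv2.INTER_CUBIC)[:,:,::-1])
for nm,b in dict(white=(656.8,-71),blue=(646,-17),red=(634.9,36.8),yellow=(624.5,91.1),green=(613.3,145.4)).items():
    pts=[]
    u0,v0=proj("top",(*b,34))
    for v in range(int(v0)-12,int(v0)+13):
        for u in range(int(u0)-10,int(u0)+11):
            if d[v,u]>0:
                P=deproj("top",u,v,d[v,u]);q=P[:2]-b
                if abs(q@ax)<15 and abs(q@ay)<13 and P[2]>22: pts.append((q@ax,q@ay,P[2]))
    p=np.array(pts);A=np.c_[p[:,:2],np.ones(len(p))];
    for _ in range(3):
        c=np.linalg.lstsq(A,p[:,2],rcond=None)[0];r=p[:,2]-A@c;k=abs(r)<2.5*r.std();p,A=p[k],A[k]
    print(nm,len(p),"z",c[2].round(1),"slope x,y",c[:2].round(3),"mean off",p[:,:2].mean(0).round(1),"std",r.std().round(1))
```

```text
white 55 z 34.4 slope x,y [0.016 0.125] mean off [-0.9 -1.2] std 1.6
blue 57 z 33.0 slope x,y [0.052 0.063] mean off [-0.  -1.1] std 1.8
red 59 z 33.9 slope x,y [0.034 0.009] mean off [ 0.1 -1. ] std 2.1
yellow 62 z 33.2 slope x,y [ 0.018 -0.016] mean off [-0.1 -0.3] std 2.0
green 61 z 33.0 slope x,y [-0.024 -0.012] mean off [ 0.1 -0.1] std 2.0
```

View pics/s27.png

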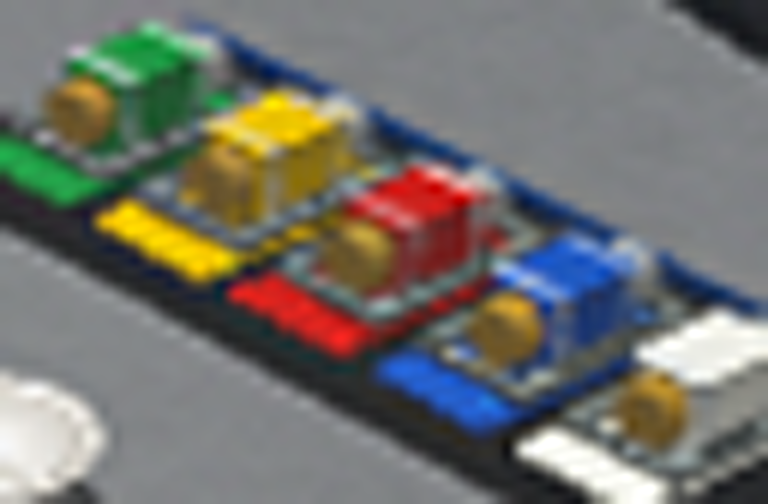

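```bash
python3 -c "
from h import *
for f in('top0','t26'):
    im=np.load(f+'.npz')['im']
    print([k[2].round(1).tolist() for k in comps(cmask(im,'orange'),60)],[k[2].round(1).tolist() for k in comps(cmask(im,'blue'),300)])
print(finish_job())"
```

```text
[[456.4, 225.7], [184.1, 254.1], [439.0, 247.3], [381.7, 252.3]] [[409.9, 104.0], [159.8, 110.0], [408.1, 184.5]]
[[456.3, 225.7], [183.4, 247.1], [438.9, 247.5], [381.5, 252.2]] [[410.0, 104.0], [159.8, 110.0], [408.2, 184.5]]
the job is handed in; nothing more can be done
None
```

The job is done and handed in at about 65 s of the 210 s allowed. All five standards are in their own bays, and the nut is clamped again.

- **Nut, opening:** I turned it anticlockwise to its open stop. The strap measured about 126° (2.2 rad).
- **White standard:** Taken out of the cradle and put in the white bay. It caught on a bay wall at the first try and went in after I lifted it and moved it 5 mm.
- **Coloured standards:** Red, blue, yellow and green were all present and each is in its own bay. Blue had been knocked a few centimetres during the run, so I measured it again before picking it up.
- **Nut, closing:** With the jig empty, I turned it clockwise until it hit its stop. The twist on the wrist rose to 0.75 N m, and the strap then measured 87.8° against the jig's 88°.

**Last checks:**
- **Heights:** The tops of the five blocks measured 33.0 to 34.4 mm, against the 34 mm expected when fully down.
- **Tilt:** The readings showed no tilt in yellow and green. White, blue and red had slopes of up to 0.125, which I put down to depth noise over that short width, and the pictures show all five lying flat.
- **Other things on the bench:** The orange look-alikes and the USB module were within 0.2 px of where they started. The gripper was above part of the screwdriver in the last picture, so its reading shifted by about 7 px and I could not confirm its position. I never worked near it. I did not measure the mouse, spanner and dish, but they look unmoved in the last picture.

**Problems along the way:**
- **Tool tilt:** The tool kept drifting out of vertical, up to 0.17 rad, and I had to work it back between picks.
- **Bench press:** While trying to correct that tilt, I pressed the open fingertips on the bench at about 70 N. That was fingertips only, below the 120 N wrist limit.

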